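# Load the four-place stirrer and dial in the number of bottles

### The arm

A 7-joint arm with a two-finger parallel gripper is mounted at the origin on the work surface. World frame = base frame: x ahead of the robot, y to its left, z up, the work surface at z = 0. Lengths are in m, angles in rad, forces in N, time in s.
With the tool pointing down it reaches from about 0.425 to 0.875 m from the base axis. Payload 4.7 kg.
Tool frame: the origin (TCP) lies at the very end of the fingers, on their centre line; the grasp point (between the pads) lies 19 mm behind it (grip_point_offset is the distance from the TCP to the grasp point, in m); x points along the fingers, z is the direction in which the jaws open and shut, and the axes are right-handed (so a half turn about x gives the same grasp; the last joint's range is limited). The gripper opens to 87 mm and grips with 3 to 60 N. Pads are 19 mm wide; open, the fingers measure 117 mm over their backs; the gripper's body (75 mm by 190 mm) begins 51 mm behind the grasp point.
Start: joints at [1.199, 0.321, -0.07, 1.45, 0.023, 1.371, -0.057], TCP at [0.245, -0.602, 0.223] pointing down, gripper open.
Joint ranges: [-2.86, 2.86], [-0.3, 2.09], [-1.38, 1.24], [0.06, 2.45], [-1.56, 4.7], [0.09, 2.05], [-2.69, 2.69]. Speed limits (rad/s): [2.57, 2.57, 3.14, 3.14, 3.14, 3.14, 3.14].

### API

Orientations are given as a rotation vector (axis times angle).
In Python, from bench import get_state, get_image, calibration, close_job, grip_point_offset gives the robot as it stands.
- The arm moves only by the tool play_rows, never from a script. Its argument "targets" is a list of rows, each an object with "claw": the closure, from 0 (fully open) to 1 (shut); "linear": the shift along the tool's x, y, z as a fraction of full scale, a list of three; "rotation": the turn, a rotation vector about the tool's x, y, z as a fraction of full scale, a list of three. In form: [{"claw": claw, "linear": [x, y, z], "rotation": [wx, wy, wz]}, ...]. A call has 1 to 10 rows; each row shifts and turns the pose as measured when the row begins, along the tool's axes as they then stand; what a row does not reach is not made up. Full scale, the value 1, is 2.5 cm for a shift and 90 degrees for a turn. A row lasts 1/12 s, in which the tool goes at most 41.7 mm and 7.16 degrees, less where a joint would pass 70% of its speed; a pose out of reach is approached as far as the arm can. A call with a number of a shift or a turn outside -1 to 1 is refused whole. A call with a gripper value outside its range is refused whole. The fingers move at their own pace and stop on an object; "newtons" is the grip in N (left out, the last holds). Time passes only in rows, so rows that do not move let the fingers close. It gives the time, the measured TCP pose, the force and the opening at its end, in the units of the state.
- get_state(): the state, without advancing time (a new reading comes with each control period).
- get_image(name): name is "side" or "top"; returns the picture (384x512x3 uint8, blue, green, red); there is no depth.
- calibration(name): a dict with "fx", "fy", "cx", "cy" (pixels), "dist_coeffs" ([k1, k2, p1, p2, k3] as OpenCV has them; the pictures are not rectified), "rvec" (rotation vector, rad) and "tvec" (3), from world to camera coordinates, as OpenCV has them. Camera axes: x right, y down, z forward; pixel columns grow to the right and rows downward; lengths in m; the calibration is good to about 2 mm. A picture is of the moment at which its call begins. calibration takes no time and is no camera call.
- close_job(): hands the job in, once; it reports no verdict.
The state is a dict: "time": time; "joint_positions": joint angles; "qd": joint speeds; "joint_torque": joint torques, N m; "position": TCP position; "tool_rot": TCP orientation; "ft_force": force on the tool from outside, world axes, zero at the start; "torque": the same for the moment, N m; "grip_width": opening from 0.0 (shut) to 1.0 (fully open).
Only numpy, scipy, OpenCV 4.12 (cv2) and the standard library are available. Lean on these libraries where they do the work, as an engineer would, in place of code of your own. Each camera call takes 0.05 s, during which the arm holds its last target. There are 200 camera calls.

### The job

Turn the stirrer's click dial back to off against its stop, then, with the dial still off, stand every amber bottle upright on the stirrer, each on a spot of its own and centred on it; some have toppled over, their glass is thin so handle them gently, and leave the other things on the bench alone. Then turn the dial clockwise from off exactly one click for each bottle loaded, let go of it, and press the green start button.

Things in the scene. Friction and masses are not known exactly. Their poses are not given: they have to be found in the camera images.
- stirrer: four-place stirrer: a fixed white slab, 140 (x) x 475 (y) x 30 mm. Origin under its middle, 225 mm from the +y end and 250 mm from the -y end, on its underside, z up, x away from the robot at yaw 0. Four round spots (white, blue rim, 60 mm across, flush) in a row along y; at the +y end a black panel with the dial and the start button. From world x = 0.9 on stands a fixed rack 240 mm tall
- spot1 (a point): centre of stirring spot 1 on the slab's flat top face (30 mm above the bench); the spots lie 78 mm apart in a row along the stirrer's y, spot 1 farthest from the dial
- spot2 (a point): centre of stirring spot 2 on the slab's flat top face (30 mm above the bench); the spots lie 78 mm apart in a row along the stirrer's y, spot 1 farthest from the dial
- spot3 (a point): centre of stirring spot 3 on the slab's flat top face (30 mm above the bench); the spots lie 78 mm apart in a row along the stirrer's y, spot 1 farthest from the dial
- spot4 (a point): centre of stirring spot 4 on the slab's flat top face (30 mm above the bench); the spots lie 78 mm apart in a row along the stirrer's y, spot 1 farthest from the dial
- dial (a joint): the click dial's angle in rad: 0 is off, at the anticlockwise stop (red pointer at the red dot, towards the stirrer's -x); grows clockwise seen from above; a click every 0.5236 rad (30 deg), six clicks in all up to the other stop. Let go, it springs to the nearest click; about 0.06 N m takes it over a click
- dial_grip (a point): on the dial's vertical axis, at the height to grip, 65 mm above the bench. The grip is an upright bar 44 mm long, 14 mm thick and 32 mm high (top 74 mm above the bench), its length along the stirrer's x when the joint reads 0; a red pointer mark on its top and end. Round skirt of 44 mm under it, base plate 64 mm; it lies 28 mm to -x and 140 mm to +y of the stirrer's origin
- start (a joint): green start button's travel in m, 0 up to 0.006 fully down; sprung, fully down takes 5 N; counts as pressed beyond 0.004
- start_top (a point): centre of the green start button's top face (26 mm diameter, 48 mm above the bench, pressed straight down), 32 mm to +x and 190 mm to +y of the stirrer's origin
- bottle1: square amber glass bottle, white round screw cap; 38 x 38 mm, 80 mm tall (flat sides 56 mm high, then the 30 mm cap), 0.11 kg. Origin at its middle, 40 mm above its underside; z towards the cap, x and y square to the flat sides. Thin glass: grip with 20 to 35 N; over 90 N, both fingers added, breaks it. It starts toppled, on a flat side. Always present.
- bottle2: square amber glass bottle, white round screw cap; 38 x 38 mm, 80 mm tall (flat sides 56 mm high, then the 30 mm cap), 0.11 kg. Origin at its middle, 40 mm above its underside; z towards the cap, x and y square to the flat sides. Thin glass: grip with 20 to 35 N; over 90 N, both fingers added, breaks it. It starts toppled, on a flat side. May be absent.
- bottle3: square amber glass bottle, white round screw cap; 38 x 38 mm, 80 mm tall (flat sides 56 mm high, then the 30 mm cap), 0.11 kg. Origin at its middle, 40 mm above its underside; z towards the cap, x and y square to the flat sides. Thin glass: grip with 20 to 35 N; over 90 N, both fingers added, breaks it. It starts standing on the bench. May be absent.
- bottle4: square amber glass bottle, white round screw cap; 38 x 38 mm, 80 mm tall (flat sides 56 mm high, then the 30 mm cap), 0.11 kg. Origin at its middle, 40 mm above its underside; z towards the cap, x and y square to the flat sides. Thin glass: grip with 20 to 35 N; over 90 N, both fingers added, breaks it. It starts standing on the bench. May be absent.
- beaker: empty glass beaker, 66 mm diameter, 85 mm tall, origin under its centre; a bystander
- tape: blue roll of tape lying flat, 90 mm diameter, 19 mm high, origin under its centre; a bystander
- reagent: white plastic bottle, blue cap, 70 mm diameter, 140 mm tall, origin under its centre; a bystander
- tipbox: open blue box 85 x 125 x 55 mm, origin under its centre; a bystander
- vial: small glass jar, white cap, 28 mm diameter, 50 mm tall, origin under its centre; a bystander
- electrode: electrode lying on the bench, 135 mm long with a square blue head 20 mm thick; a bystander

How it is judged:
By the outcome, as a careful person would: the job done as asked, in the order asked, and still so for the second after the job is handed in, with the robot touching nothing.
Of bottle2, bottle3, bottle4 only 2 to 3 are there at a start; the rules pass over those that are not, and their reading is None.
At some moment in a run one of bottle1, bottle2, bottle3, bottle4 may be knocked a few centimetres aside while the robot is not near it.
Once in a run the grip may slacken for a moment while it holds something.
It also fails if it takes over 210 s, if anything falls off the work surface, if the arm or the gripper's body presses on something with over 40 N, if the wrist force passes 120 N, or if a joint passes its speed limit or range.

## Working session

There is one attempt and no reset: what is moved stays moved. The work goes in short steps, Python scripts to look and compute and a tool call to move; the robot and the scene stay as the last step left them, time stands still between calls to the robot, and variables do not carry over. Pictures are saved under pics/ and viewed, about 12 in all and at most 16, crops included, and the job is handed in when it is done.

Besides the shell and the picture viewer there is one more tool, called as a command line: name --argument value ..., lists and objects as JSON in quotes. play_rows: Moves the arm, as the interface text tells. Shift numbers are shares of 2.5 cm and turn numbers shares of 90 degrees, none past 1 either way. Its arguments: {"type":"object","properties":{"targets":{"type":"array"},"newtons":{"type":"number"}},"required":["targets"]}

```bash
mkdir -p pics; ls; cat > h.py <<'E'
import numpy as np, cv2
from bench import get_state, get_image, calibration, close_job, grip_point_offset
R=lambda v: cv2.Rodrigues(np.array(v,float))[0]
def cal(n):
    c=calibration(n); K=np.array([[c['fx'],0,c['cx']],[0,c['fy'],c['cy']],[0,0,1]])
    return K,np.array(c['dist_coeffs'],float),R(c['rvec']),np.array(c['tvec'],float).ravel()
def ray(n,uv):
    K,d,r,t=cal(n); p=cv2.undistortPoints(np.array(uv,float).reshape(-1,1,2),K,d).reshape(-1,2)
    D=np.c_[p,np.ones(len(p))]@r; return -r.T@t,D
def plane(n,uv,z):
    o,D=ray(n,uv); return o+D*((z-o[2])/D[:,2])[:,None]
def proj(n,P):
    K,d,r,t=cal(n); return cv2.projectPoints(np.array(P,float).reshape(-1,3),r,t,K,d)[0].reshape(-1,2)
def snap(n,f=None):
    im=get_image(n)
    if f: cv2.imwrite('pics/'+f,im)
    return im
E
python3 - <<'E'
from h import *
print(get_state(),grip_point_offset)
a=snap('top','t0.png');b=snap('side','s0.png')
for n in('top','side'):
    K,d,r,t=cal(n);print(n,K[0,0],d,-r.T@t,r[2])
E
```

```text
pics
{'time': 0.0, 'joint_positions': array([ 1.19913634,  0.32181665, -0.07007952,  1.45164172,  0.02263671,
        1.37078469, -0.05690568]), 'qd': array([-0.00122772, -0.00024126, -0.00018035, -0.00024364,  0.00306998,
       -0.00091407, -0.00096654]), 'joint_torque': array([ 3.70140642e-04, -4.91284025e+01, -4.04076716e-01, -3.12526488e+01,
       -6.39911927e-02,  4.35965171e-02,  1.68298247e-04]), 'position': array([ 0.24430932, -0.60176368,  0.2214823 ]), 'tool_rot': array([ 0.92147938,  1.36902331, -0.91995074]), 'ft_force': array([1.21526553, 0.48470735, 0.18574411]), 'torque': array([0.0080602 , 0.02647745, 0.01718964]), 'grip_width': 0.9974029428838815} 0.0187
top 417.07059029527574 [-0.1125973  0.         0.         0.         0.       ] [ 0.44860869 -0.04528646  1.35560389] [ 0.05314241  0.0123516  -0.99851055]
side 351.22916069049154 [0.01873347 0.         0.         0.         0.        ] [0.06404873 0.53207615 0.74969683] [ 0.45121262 -0.56694871 -0.68918527]
```

View pics/t0.png

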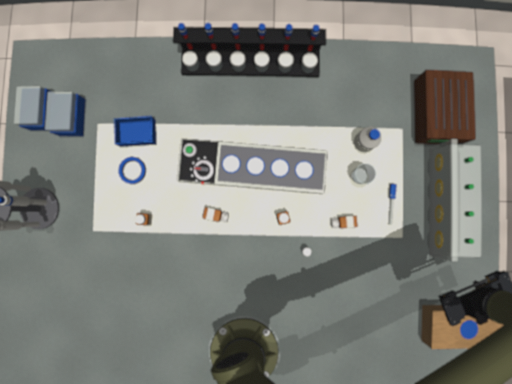

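View pics/s0.png

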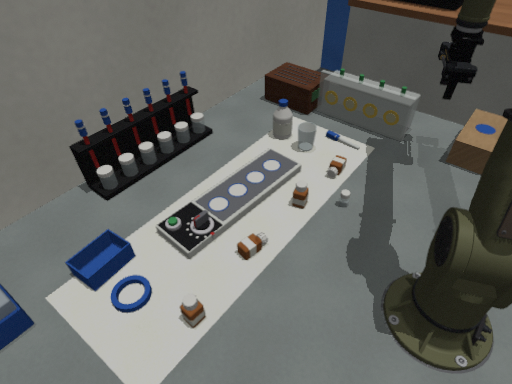

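The top view shows four bottles: standing ones at about (143,218) and (283,216), toppled ones at (215,214) and (345,222). The dial is at (203,170), the button at (190,150), and the spots run from (231,163) to (304,170). I'll zoom in and measure.

```bash
python3 - <<'E'
from h import *
a=cv2.imread('pics/t0.png');b=cv2.imread('pics/s0.png')
c1=cv2.resize(a[130:235,125:395],None,fx=2.96,fy=2.96,interpolation=cv2.INTER_CUBIC)
c2=cv2.resize(b[125:330,150:375],None,fx=1.3,fy=1.3,interpolation=cv2.INTER_CUBIC)
cv2.imwrite('pics/c0.png',np.vstack([c1,np.pad(c2,((0,0),(0,c1.shape[1]-c2.shape[1]),(0,0)))])[:600])
def blobs(m,lo=8):
    n,l,s,c=cv2.connectedComponentsWithStats(m.astype(np.uint8)); 
    return [(c[i],s[i,4],l==i) for i in range(1,n) if s[i,4]>=lo]
hsv=cv2.cvtColor(a,cv2.COLOR_BGR2HSV)
roi=np.zeros(a.shape[:2],bool); roi[120:240,95:400]=1
am=(hsv[...,0]<20)&(hsv[...,1]>110)&(hsv[...,2]>40)&roi
for c,s,m in blobs(am): print('amber',c.round(1),s,plane('top',c,.02).round(3),cv2.minAreaRect(np.argwhere(m)[:,::-1].astype(np.float32)))
hb=cv2.cvtColor(b,cv2.COLOR_BGR2HSV); roi2=np.zeros(b.shape[:2],bool); roi2[130:340,100:380]=1
for c,s,m in blobs((hb[...,0]<20)&(hb[...,1]>110)&(hb[...,2]>40)&roi2): print('side amber',c.round(1),s,plane('side',c,.02).round(3))
# spots: white discs in blue-grey panel
w=(hsv[...,1]<45)&(hsv[...,2]>180); r2=np.zeros_like(roi); r2[150:182,218:320]=1
P=[]
for c,s,m in blobs(w&r2,60): print('spot',c.round(1),s,plane('top',c,.03).round(4))
g=(hsv[...,0]>40)&(hsv[...,0]<90)&(hsv[...,1]>80)&roi
for c,s,m in blobs(g): print('green',c,s,plane('top',c,.048).round(4))
E
```

```text
amber [204.7 212.5] 22 [[0.451 0.136 0.02 ]] ((204.61537170410156, 212.42308044433594), (2.1572775840759277, 9.21745777130127), 11.309932708740234)
amber [217.1 214.9] 62 [[0.444 0.096 0.02 ]] ((217.0, 215.0), (10.0, 6.0), 90.0)
amber [277.8 214.7] 10 [[ 0.449 -0.098  0.02 ]] ((278.0, 215.0), (4.0, 2.0), 90.0)
amber [146.1 218.5] 40 [[0.427 0.327 0.02 ]] ((145.93563842773438, 218.8564453125), (10.248883247375488, 4.875682353973389), 84.2894058227539)
amber [342.2 221.6] 62 [[ 0.43  -0.305  0.02 ]] ((342.0, 222.0), (10.0, 6.0), 90.0)
amber [354.8 221. ] 18 [[ 0.433 -0.346  0.02 ]] ((354.7567443847656, 221.04052734375), (8.219949722290039, 1.8083888292312622), 80.53767395019531)
side amber [109.9 130.8] 12 [[1.196 0.012 0.02 ]]
side amber [136.5 136.8] 45 [[ 1.085 -0.023  0.02 ]]
side amber [156.5 131.4] 14 [[ 1.055 -0.09   0.02 ]]
side amber [115.9 146.6] 54 [[1.093 0.059 0.02 ]]
side amber [340.5 157.2] 10 [[ 0.439 -0.364  0.02 ]]
side amber [336.4 165.5] 75 [[ 0.428 -0.317  0.02 ]]
side amber [300.1 194.5] 109 [[ 0.447 -0.131  0.02 ]]
side amber [297.7 205.8] 18 [[ 0.426 -0.088  0.02 ]]
side amber [196.5 216.5] 8 [[0.629 0.121 0.02 ]]
side amber [211.9 232.7] 10 [[0.553 0.137 0.02 ]]
side amber [256.  241.2] 101 [[0.441 0.088 0.02 ]]
side amber [243.3 250.5] 128 [[0.448 0.131 0.02 ]]
side amber [192.4 311.6] 183 [[0.429 0.328 0.02 ]]
spot [230.6 163.3] 216 [[0.6099 0.0557 0.03  ]]
spot [255.1 165.2] 216 [[ 0.6051 -0.0226  0.03  ]]
spot [279.5 167.4] 214 [[ 0.5995 -0.1007  0.03  ]]
spot [303.6 169.4] 216 [[ 0.5944 -0.178   0.03  ]]
green [188.70967742 149.29032258] 31 [[0.6503 0.1889 0.048 ]]
```

View pics/c0.png

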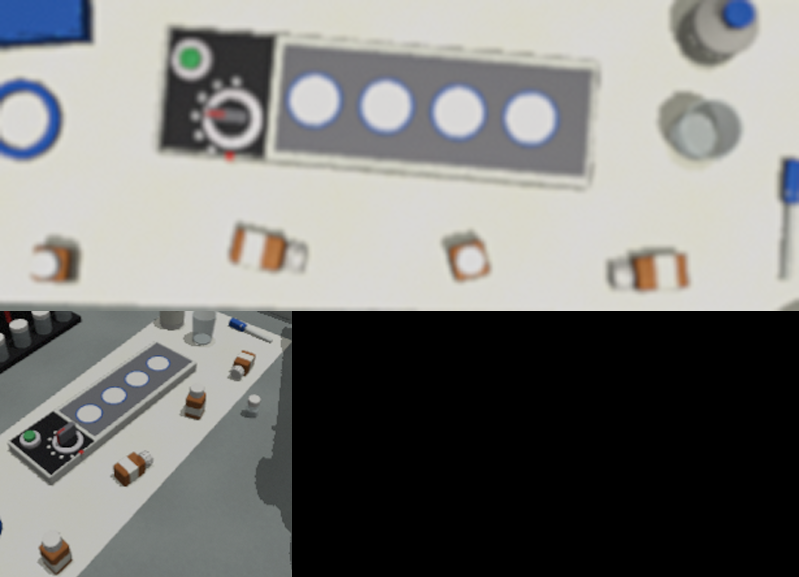

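The crop shows the dial's red pointer towards +y, so it reads about 90° (3 clicks). Both toppled caps face the bench centre. Spots come out 78 mm apart in a line, and the stirrer yaw is about -3.8°. Next I'll write the motion planner and go to the dial.

```bash
cat >> h.py <<'E'
from scipy.spatial.transform import Rotation as Ro
YAW=-0.066; O=np.array([.6059,.0014])
def st(x,y): c,s=np.cos(YAW),np.sin(YAW); return O+[c*x-s*y,s*x+c*y]
def down(jaw_deg,tilt=0,tilt_dir=None):
    "tool x down, jaw (z) along world azimuth jaw_deg; tilt: lean approach about the jaw axis (deg), + by right hand about z"
    j=np.radians(jaw_deg); z=np.array([np.cos(j),np.sin(j),0]); x=np.array([0,0,-1.]); 
    return Ro.from_rotvec(z*np.radians(tilt))*Ro.from_matrix(np.c_[x,np.cross(z,x),z])
class Plan:
    def __init__(s,pos=None,rot=None):
        q=get_state(); s.p=np.array(q['position']) if pos is None else np.array(pos,float); s.r=Ro.from_rotvec(q['tool_rot']) if rot is None else rot; s.rows=[]
    def to(s,p=None,r=None,claw=0,near=True,minrows=1,vmax=.9,hold=0,grasp=False):
        "p: TCP (or grasp point if grasp) target"
        r=s.r if r is None else r
        if near:  # pick the closer half-turn about tool x
            alt=r*Ro.from_rotvec([np.pi,0,0])
            if (s.r.inv()*alt).magnitude()<(s.r.inv()*r).magnitude(): r=alt
        p=s.p if p is None else np.array(p,float)
        off=np.array([grip_point_offset,0,0])
        if grasp: p=p+r.apply(off)
        w=(s.r.inv()*r).as_rotvec()
        n=max(minrows,int(np.ceil(np.degrees(np.linalg.norm(w))/6.8)),int(np.ceil(np.linalg.norm(p-s.p)/(.025*vmax))))
        p0=s.p.copy()
        for i in range(n):
            l=s.r.inv().apply((p0+(p-p0)*(i+1)/n)-s.p)/.025
            l=l.round(2 if False else 3); ww=(w/n/(np.pi/2)).round(4)
            s.rows.append((claw,l,ww)); s.p=s.p+s.r.apply(l*.025); s.r=s.r*Ro.from_rotvec(ww*np.pi/2)
        s.p=p; s.r=r
        for i in range(hold): s.rows.append((claw,np.zeros(3),np.zeros(3)))
        return s
    def show(s):
        import json
        for k in range(0,len(s.rows),10):
            print(json.dumps([{"claw":c,"linear":[float(v)+0 for v in l],"rotation":[float(v)+0 for v in w]} for c,l,w in s.rows[k:k+10]]).replace(' ',''))
E
python3 - <<'E'
from h import *
q=get_state(); r=Ro.from_rotvec(q['tool_rot']); print(r.as_matrix().round(3))
print('dial',st(-.028,.140),'start',st(.032,.19),'spots',[st(0,y).round(4) for y in(-.18,-.102,-.024,.054)])
a=cv2.imread('pics/t0.png').astype(int); m=(a[...,2]>130)&(a[...,1]<100)&(a[...,0]<100); m[:140]=0;m[180:]=0;m[:,:185]=0;m[:,225:]=0
ys,xs=np.nonzero(m); print(list(zip(xs,ys)))
print('dial px',proj('top',[*st(-.028,.14),.074]))
d=st(-.028,.14)
# reading 90: bar along stirrer y; jaws along stirrer x => azimuth -3.8 deg
P=Plan().to([.30,-.50,.26]).to([.5,-.1,.25],down(-3.8)).to([*d,.16],down(-3.8)); 
P.show()
E
```

```text
[[-0.001  0.927  0.376]
 [ 0.002  0.376 -0.927]
 [-1.    -0.    -0.002]]
dial [0.58719426 0.14294185] start [0.65036123 0.18887586] spots [array([ 0.594 , -0.1782]), array([ 0.5992, -0.1004]), array([ 0.6043, -0.0225]), array([0.6095, 0.0553])]
[(np.int64(196), np.int64(167)), (np.int64(197), np.int64(167)), (np.int64(198), np.int64(167)), (np.int64(199), np.int64(167)), (np.int64(196), np.int64(168)), (np.int64(197), np.int64(168)), (np.int64(198), np.int64(168)), (np.int64(199), np.int64(168)), (np.int64(200), np.int64(168)), (np.int64(197), np.int64(169)), (np.int64(198), np.int64(169)), (np.int64(199), np.int64(169)), (np.int64(200), np.int64(169))]
dial px [[201.33746854 168.38843379]]
[{"claw":0,"linear":[-0.256,0.599,-0.49],"rotation":[0.0,0.0,0.0]},{"claw":0,"linear":[-0.255,0.599,-0.489],"rotation":[0.0,0.0,0.0]},{"claw":0,"linear":[-0.256,0.599,-0.49],"rotation":[0.0,0.0,0.0]},{"claw":0,"linear":[-0.255,0.6,-0.489],"rotation":[0.0,0.0,0.0]},{"claw":0,"linear":[-0.256,0.599,-0.49],"rotation":[0.0,0.0,0.0]},{"claw":0,"linear":[-0.255,0.599,-0.489],"rotation":[0.0,0.0,0.0]},{"
[... 1609 characters left out ...]
":[0.277,0.764,0.218],"rotation":[0.0,0.0,0.0]},{"claw":0,"linear":[0.277,0.764,0.219],"rotation":[0.0,0.0,0.0]}]
[{"claw":0,"linear":[0.277,0.763,0.218],"rotation":[0.0,0.0,0.0]},{"claw":0,"linear":[0.277,0.764,0.218],"rotation":[0.0,0.0,0.0]},{"claw":0,"linear":[0.276,0.764,0.218],"rotation":[0.0,0.0,0.0]},{"claw":0,"linear":[0.277,0.763,0.218],"rotation":[0.0,0.0,0.0]},{"claw":0,"linear":[0.277,0.764,0.218],"rotation":[0.0,0.0,0.0]},{"claw":0,"linear":[0.277,0.764,0.219],"rotation":[0.0,0.0,0.0]},{"claw":0,"linear":[0.277,0.763,0.218],"rotation":[0.0,0.0,0.0]},{"claw":0,"linear":[0.277,0.764,0.218],"rotation":[0.0,0.0,0.0]},{"claw":0,"linear":[0.277,0.763,0.218],"rotation":[0.0,0.0,0.0]}]
```

```bash
cat >> h.py <<'E'
def to2(s,p=None,r=None,claw=0,near=True,n=None,grasp=False,order='rp'):
    "separate phases: rotate in place (about TCP, or grasp point if grasp) then translate; prints compact rows"
    r=s.r if r is None else r
    alt=r*Ro.from_rotvec([np.pi,0,0])
    if near and (s.r.inv()*alt).magnitude()<(s.r.inv()*r).magnitude(): r=alt
    p=s.p if p is None else np.array(p,float)
    if grasp: p=p+r.apply([grip_point_offset,0,0])
    for ph in order:
        if ph=='r':
            w=(s.r.inv()*r).as_rotvec(); k=int(np.ceil(np.degrees(np.linalg.norm(w))/7.0-.05))
            if k: print(f'  {k} x claw {claw} lin 0 rot',(w/k/(np.pi/2)).round(4)+0)
            s.r=r
        else:
            l=s.r.inv().apply(p-s.p)/.025; k=n or int(np.ceil(max(abs(l).max(),np.linalg.norm(l)/1.6)-.01))
            if k: print(f'  {k} x claw {claw} lin',(l/k).round(3)+0,'rot 0')
            s.p=p
    return s
Plan.t=to2
E
python3 - <<'E'
from h import *
d=st(-.028,.14)
Plan().t([.5,-.15,.25],order='pr').t([*d,.15],down(-3.8)).t([*d,.047],n=8)
E
```

```text
17 x claw 0 lin [-0.066  0.957 -0.759] rot 0
  10 x claw 0 lin 0 rot [-0.0712 -0.0001 -0.0001]
  12 x claw 0 lin [0.333 0.994 0.225] rot 0
  8 x claw 0 lin [0.515 0.    0.   ] rot 0
```

play_rows --targets '[{"claw": 0, "linear": [-0.066, 0.957, -0.759], "rotation": [0, 0, 0]}, {"claw": 0, "linear": [-0.066, 0.957, -0.759], "rotation": [0, 0, 0]}, {"claw": 0, "linear": [-0.066, 0.957, -0.759], "rotation": [0, 0, 0]}, {"claw": 0, "linear": [-0.066, 0.957, -0.759], "rotation": [0, 0, 0]}, {"claw": 0, "linear": [-0.066, 0.957, -0.759], "rotation": [0, 0, 0]}, {"claw": 0, "linear": [-0.066, 0.957, -0.759], "rotation": [0, 0, 0]}, {"claw": 0, "linear": [-0.066, 0.957, -0.759], "rotation": [0, 0, 0]}, {"claw": 0, "linear": [-0.066, 0.957, -0.759], "rotation": [0, 0, 0]}, {"claw": 0, "linear": [-0.066, 0.957, -0.759], "rotation": [0, 0, 0]}, {"claw": 0, "linear": [-0.066, 0.957, -0.759], "rotation": [0, 0, 0]}]'

```text
time: 0.93
position: [0.3923, -0.3304, 0.2309]
tool_rot: [0.935, 1.375, -0.936]
ft_force: [0.7, -0.2, -0.1]
grip_width: 1.0
```

play_rows --targets '[{"claw": 0, "linear": [-0.066, 0.957, -0.759], "rotation": [0, 0, 0]}, {"claw": 0, "linear": [-0.066, 0.957, -0.759], "rotation": [0, 0, 0]}, {"claw": 0, "linear": [-0.066, 0.957, -0.759], "rotation": [0, 0, 0]}, {"claw": 0, "linear": [-0.066, 0.957, -0.759], "rotation": [0, 0, 0]}, {"claw": 0, "linear": [-0.066, 0.957, -0.759], "rotation": [0, 0, 0]}, {"claw": 0, "linear": [-0.066, 0.957, -0.759], "rotation": [0, 0, 0]}, {"claw": 0, "linear": [-0.066, 0.957, -0.759], "rotation": [0, 0, 0]}]'

```text
time: 1.52
position: [0.5026, -0.1354, 0.2409]
tool_rot: [0.934, 1.378, -0.939]
ft_force: [0.3, -0.3, 0.1]
grip_width: 1.0
```

play_rows --targets '[{"claw": 0, "linear": [0, 0, 0], "rotation": [-0.071, 0, 0]}, {"claw": 0, "linear": [0, 0, 0], "rotation": [-0.071, 0, 0]}, {"claw": 0, "linear": [0, 0, 0], "rotation": [-0.071, 0, 0]}, {"claw": 0, "linear": [0, 0, 0], "rotation": [-0.071, 0, 0]}, {"claw": 0, "linear": [0, 0, 0], "rotation": [-0.071, 0, 0]}, {"claw": 0, "linear": [0, 0, 0], "rotation": [-0.071, 0, 0]}, {"claw": 0, "linear": [0, 0, 0], "rotation": [-0.071, 0, 0]}, {"claw": 0, "linear": [0, 0, 0], "rotation": [-0.071, 0, 0]}, {"claw": 0, "linear": [0, 0, 0], "rotation": [-0.071, 0, 0]}, {"claw": 0, "linear": [0, 0, 0], "rotation": [-0.071, 0, 0]}]'

```text
time: 2.35
position: [0.5042, -0.1219, 0.2372]
tool_rot: [0.024, 1.591, -0.003]
ft_force: [0.2, -0.6, 1.4]
grip_width: 1.0
```

```bash
python3 - <<'E'
from h import *
q=get_state(); print(q['time'],q['position'],Ro.from_rotvec(q['tool_rot']).as_matrix().round(3),q['joint_positions'].round(2))
d=st(-.028,.14)
Plan().t([*d,.15],down(-3.8)).t([*d,.047],n=8)
E
```

```text
2.35 [ 0.50416466 -0.12193883  0.2372103 ] [[-0.02   0.017  1.   ]
 [ 0.014  1.    -0.017]
 [-1.     0.013 -0.021]] [ 0.71  0.08 -0.54  1.72  0.03  1.38  0.14]
  1 x claw 0 lin 0 rot [ 0.0312 -0.0133 -0.0082]
  11 x claw 0 lin [0.317 0.981 0.237] rot 0
  8 x claw 0 lin [0.515 0.    0.   ] rot 0
```

play_rows --targets '[{"claw": 0, "linear": [0.3, 0.98, 0.237], "rotation": [0.031, -0.013, -0.008]}, {"claw": 0, "linear": [0.317, 0.98, 0.237], "rotation": [0, 0, 0]}, {"claw": 0, "linear": [0.317, 0.98, 0.237], "rotation": [0, 0, 0]}, {"claw": 0, "linear": [0.317, 0.98, 0.237], "rotation": [0, 0, 0]}, {"claw": 0, "linear": [0.317, 0.98, 0.237], "rotation": [0, 0, 0]}, {"claw": 0, "linear": [0.317, 0.98, 0.237], "rotation": [0, 0, 0]}, {"claw": 0, "linear": [0.317, 0.98, 0.237], "rotation": [0, 0, 0]}, {"claw": 0, "linear": [0.317, 0.98, 0.237], "rotation": [0, 0, 0]}, {"claw": 0, "linear": [0.317, 0.98, 0.237], "rotation": [0, 0, 0]}, {"claw": 0, "linear": [0.317, 0.98, 0.237], "rotation": [0, 0, 0]}]'

```text
time: 3.18
position: [0.5785, 0.1182, 0.1522]
tool_rot: [0.055, 1.572, -0.065]
ft_force: [0.1, 0.2, -0.5]
grip_width: 1.002
```

play_rows --targets '[{"claw": 0, "linear": [0.15, 0.5, 0.12], "rotation": [0, 0, 0]}, {"claw": 0.3, "linear": [0, 0, 0], "rotation": [0, 0, 0]}, {"claw": 0.3, "linear": [0, 0, 0], "rotation": [0, 0, 0]}]'

```text
time: 3.43
position: [0.5802, 0.1382, 0.1447]
tool_rot: [0.051, 1.579, -0.055]
ft_force: [0.2, 0.3, -0.6]
grip_width: 0.925
```

```bash
python3 - <<'E'
from h import *
q=get_state(); print(q['time'],q['position'],Ro.from_rotvec(q['tool_rot']).as_matrix().round(3),q['joint_positions'].round(2),q['grip_width'])
d=st(-.028,.14)
Plan().t([*d,.09],down(-3.8)).t([*d,.047],n=6)
E
```

```text
3.4333 [0.58020325 0.13823177 0.14471707] [[-0.009  0.067  0.998]
 [-0.002  0.998 -0.067]
 [-1.    -0.003 -0.008]] [ 0.3   0.34 -0.71  1.66  0.23  1.23 -0.52] 0.9252413303476179
  1 x claw 0 lin 0 rot [-0.0005 -0.0054  0.0017]
  3 x claw 0 lin [0.73  0.069 0.089] rot 0
  6 x claw 0 lin [0.287 0.    0.   ] rot 0
```

play_rows --targets '[{"claw": 0.3, "linear": [0.73, 0.069, 0.089], "rotation": [0, -0.0054, 0.0017]}, {"claw": 0.3, "linear": [0.73, 0.069, 0.089], "rotation": [0, 0, 0]}, {"claw": 0.3, "linear": [0.73, 0.069, 0.089], "rotation": [0, 0, 0]}, {"claw": 0.3, "linear": [0.29, 0, 0], "rotation": [0, 0, 0]}, {"claw": 0.3, "linear": [0.29, 0, 0], "rotation": [0, 0, 0]}, {"claw": 0.3, "linear": [0.29, 0, 0], "rotation": [0, 0, 0]}, {"claw": 0.3, "linear": [0.29, 0, 0], "rotation": [0, 0, 0]}, {"claw": 0.3, "linear": [0.29, 0, 0], "rotation": [0, 0, 0]}, {"claw": 0.3, "linear": [0.15, 0, 0], "rotation": [0, 0, 0]}, {"claw": 0.3, "linear": [0, 0, 0], "rotation": [0, 0, 0]}]'

```text
time: 4.27
position: [0.5899, 0.1319, 0.0494]
tool_rot: [0.056, 1.564, -0.066]
ft_force: [1.1, 0.2, -0.4]
grip_width: 0.701
```

play_rows --newtons 15 --targets '[{"claw": 1, "linear": [0, 0, 0], "rotation": [0, 0, 0]}, {"claw": 1, "linear": [0, 0, 0], "rotation": [0, 0, 0]}, {"claw": 1, "linear": [0, 0, 0], "rotation": [0, 0, 0]}, {"claw": 1, "linear": [0, 0, 0], "rotation": [0, 0, 0]}, {"claw": 1, "linear": [0, 0, 0], "rotation": [0, 0, 0]}, {"claw": 1, "linear": [0, 0, 0], "rotation": [0, 0, 0]}, {"claw": 1, "linear": [0, 0, 0], "rotation": [0, 0, 0]}, {"claw": 1, "linear": [0, 0, 0], "rotation": [0, 0, 0]}, {"claw": 1, "linear": [0, 0, 0], "rotation": [0, 0, 0]}, {"claw": 1, "linear": [0, 0, 0], "rotation": [0, 0, 0]}]'

```text
time: 5.1
position: [0.5845, 0.1333, 0.0508]
tool_rot: [0.053, 1.574, -0.066]
ft_force: [0.4, 0.3, -0.9]
grip_width: 0.159
```

play_rows --targets '[{"claw": 0.75, "linear": [0, 0, 0], "rotation": [0, 0, 0]}, {"claw": 0.75, "linear": [0, 0, 0], "rotation": [0, 0, 0]}, {"claw": 0.75, "linear": [0, 0, 0], "rotation": [0, 0, 0]}, {"claw": 0.75, "linear": [0.03, 0.13, 0], "rotation": [0, 0, 0]}, {"claw": 0.75, "linear": [0.03, 0.13, 0], "rotation": [0, 0, 0]}, {"claw": 0.75, "linear": [0.03, 0.13, 0], "rotation": [0, 0, 0]}, {"claw": 0.75, "linear": [0, 0, 0], "rotation": [0, 0, 0]}]'

```text
time: 5.68
position: [0.5869, 0.1441, 0.0486]
tool_rot: [0.055, 1.571, -0.066]
ft_force: [-0.1, 0.3, 0.4]
grip_width: 0.25
```

```bash
python3 - <<'E'
from h import *
q=get_state(); print(q['time'],q['position'],q['joint_positions'].round(2),q['grip_width'],q['ft_force'],q['qd'].round(3))
d=st(-.028,.14)
Plan().t([*d,.048],down(-3.8),n=3)
E
```

```text
5.6833 [0.58688085 0.14408659 0.04864354] [ 0.25  0.45 -0.67  1.73  0.32  1.07 -0.6 ] 0.24951477456321658 [-0.07773177  0.33931581  0.37741715] [-0.     0.001  0.004 -0.002  0.003  0.002  0.001]
  1 x claw 0 lin 0 rot [-0.0066 -0.0004  0.0046]
  3 x claw 0 lin [ 0.009 -0.015  0.005] rot 0
```

play_rows --newtons 20 --targets '[{"claw": 1, "linear": [0, 0, 0], "rotation": [0, 0, 0]}, {"claw": 1, "linear": [0, 0, 0], "rotation": [0, 0, 0]}, {"claw": 1, "linear": [0, 0, 0], "rotation": [0, 0, 0]}, {"claw": 1, "linear": [0, 0, 0], "rotation": [-0.07, 0, 0]}, {"claw": 1, "linear": [0, 0, 0], "rotation": [-0.07, 0, 0]}, {"claw": 1, "linear": [0, 0, 0], "rotation": [-0.07, 0, 0]}, {"claw": 1, "linear": [0, 0, 0], "rotation": [-0.07, 0, 0]}, {"claw": 1, "linear": [0, 0, 0], "rotation": [-0.07, 0, 0]}, {"claw": 1, "linear": [0, 0, 0], "rotation": [-0.07, 0, 0]}, {"claw": 1, "linear": [0, 0, 0], "rotation": [-0.07, 0, 0]}]'

```text
time: 6.52
position: [0.5826, 0.144, 0.0484]
tool_rot: [-0.575, 1.507, 0.564]
ft_force: [-1.8, -0.5, 1.9]
grip_width: 0.157
```

```bash
python3 - <<'E'
from h import *
q=get_state(); z=Ro.from_rotvec(q['tool_rot']).as_matrix(); print(q['time'],q['position'],q['grip_width'],q['ft_force'],q['torque'],'jaw az',np.degrees(np.arctan2(z[1,2],z[0,2])))
d=st(-.028,.14)
Plan().t([*d,.048],down(86.2),n=3)
E
```

```text
6.5167 [0.5825518  0.14396814 0.04842954] 0.15724506238912994 [-1.75219288 -0.45630718  1.89887424] [0.0816418  0.12119548 0.00503594] jaw az 41.65554734679722
  7 x claw 0 lin 0 rot [-0.0707 -0.0013 -0.0003]
  3 x claw 0 lin [ 0.006 -0.063 -0.01 ] rot 0
```

play_rows --targets '[{"claw": 1, "linear": [0, -0.04, 0], "rotation": [-0.07, 0, 0]}, {"claw": 1, "linear": [0, -0.04, 0], "rotation": [-0.07, 0, 0]}, {"claw": 1, "linear": [0, -0.04, 0], "rotation": [-0.07, 0, 0]}, {"claw": 1, "linear": [0, -0.04, 0], "rotation": [-0.07, 0, 0]}, {"claw": 1, "linear": [0, -0.04, 0], "rotation": [-0.07, 0, 0]}, {"claw": 1, "linear": [0, 0, 0], "rotation": [-0.07, 0, 0]}, {"claw": 1, "linear": [0, 0, 0], "rotation": [-0.07, 0, 0]}, {"claw": 1, "linear": [0, 0, 0], "rotation": [-0.03, 0, 0]}]'

```text
time: 7.18
position: [0.5812, 0.1411, 0.0484]
tool_rot: [-1.22, 1.224, 1.23]
ft_force: [-1.2, 0.0, 0.0]
grip_width: 0.166
```

```bash
python3 - <<'E'
from h import *
q=get_state(); z=Ro.from_rotvec(q['tool_rot']).as_matrix(); print(q['time'],q['position'],q['grip_width'],q['ft_force'],q['torque'],'jaw az',np.degrees(np.arctan2(z[1,2],z[0,2])))
E
```

```text
7.1833 [0.5812309  0.14109762 0.04838041] 0.16554717385512527 [-1.20592716  0.03069348  0.00491478] [ 0.4302291  -0.10107772 -0.56471006] jaw az 90.89161809157034
```

play_rows --targets '[{"claw": 0.5, "linear": [0, 0, 0], "rotation": [0.02, 0, 0]}, {"claw": 0.5, "linear": [0, 0, 0], "rotation": [0, 0, 0]}, {"claw": 0.5, "linear": [0, 0, 0], "rotation": [0, 0, 0]}, {"claw": 0.5, "linear": [0, 0, 0], "rotation": [0, 0, 0]}, {"claw": 0.5, "linear": [-0.7, 0, 0], "rotation": [0, 0, 0]}, {"claw": 0.3, "linear": [-0.9, 0, 0], "rotation": [0, 0, 0]}, {"claw": 0.3, "linear": [-0.9, 0, 0], "rotation": [0, 0, 0]}, {"claw": 0.3, "linear": [-0.9, 0, 0], "rotation": [0, 0, 0]}, {"claw": 0.3, "linear": [-0.9, 0, 0], "rotation": [0, 0, 0]}, {"claw": 0.3, "linear": [-0.9, 0, 0], "rotation": [0, 0, 0]}]'

```text
time: 8.02
position: [0.581, 0.1396, 0.1772]
tool_rot: [-1.187, 1.254, 1.202]
ft_force: [0.6, -0.4, 0.9]
grip_width: 0.687
```

```bash
python3 - <<'E'
from h import *
q=get_state(); print(q['position'],q['joint_positions'].round(2),q['grip_width'])
b=snap('side','s1.png');a=snap('top','t1.png')
c1=cv2.resize(b[195:255,150:240],(600,400),interpolation=cv2.INTER_CUBIC)
cv2.imwrite('pics/c1.png',np.hstack([c1]))
# toppled bottle fine geometry: amber+label silhouettes from side & top at fine detail
for nm,im in(('top',a),('side',b)):
    h=cv2.cvtColor(im,cv2.COLOR_BGR2HSV); m=((h[...,0]<20)&(h[...,1]>110)&(h[...,2]>40)).astype(np.uint8)
    n,l,s,c=cv2.connectedComponentsWithStats(m)
    for i in range(1,n):
        W=plane(nm,c[i],.02)[0]
        if s[i,4]>8 and .38<W[0]<.5: print(nm,c[i].round(1),s[i,4],W.round(3))
E
```

```text
[0.58098132 0.13957756 0.17719159] [ 0.54  0.46 -1.06  1.59  0.4   1.37  0.97] 0.6872393217535218
top [277.8 214.9] 9 [ 0.448 -0.098  0.02 ]
top [146.1 218.5] 40 [0.427 0.327 0.02 ]
top [342.2 221.6] 62 [ 0.43  -0.305  0.02 ]
top [354.8 221.1] 19 [ 0.432 -0.346  0.02 ]
side [340. 157.] 9 [ 0.441 -0.364  0.02 ]
side [336.4 165.5] 75 [ 0.428 -0.317  0.02 ]
side [300.1 194.5] 109 [ 0.447 -0.131  0.02 ]
side [297.7 205.8] 18 [ 0.426 -0.088  0.02 ]
side [255.8 241. ] 105 [0.442 0.087 0.02 ]
side [243.2 250.4] 131 [0.448 0.131 0.02 ]
side [192.3 311.6] 181 [0.429 0.328 0.02 ]
```

View pics/c1.png

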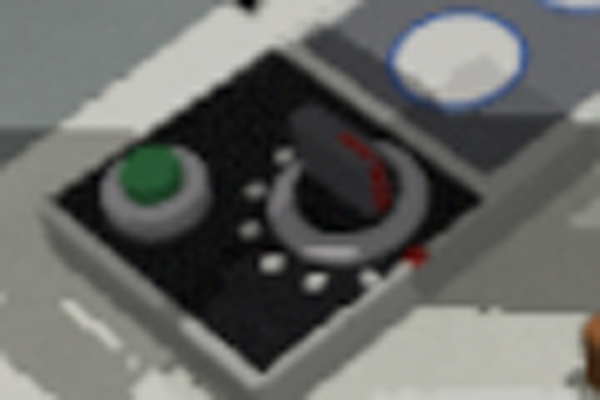

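The dial bar now points at the red dot, so it is off, and the 0.56 N m reaction confirmed the stop. Next are the toppled bottles, so I'll measure their axes.

```bash
cat >> h.py <<'E'
def amber(im): 
    h=cv2.cvtColor(im,cv2.COLOR_BGR2HSV); return (h[...,0]<20)&(h[...,1]>110)&(h[...,2]>40)
E
python3 - <<'E'
from h import *
a=cv2.imread('pics/t0.png'); m=amber(a)
for nm,(u0,u1),cap in(('A',(198,232),-1),('B',(328,362),1)):
    ys,xs=np.nonzero(m[195:235,u0:u1]); uv=np.c_[xs+u0,ys+195]
    W=plane('top',uv,.038)[:,:2]
    mu=W.mean(0); box=cv2.minAreaRect((W*1000).astype(np.float32)); print(nm,'box',np.round(box[0],1),np.round(box[1],1),round(box[2],1))
    b=cv2.boxPoints(box); e=[b[1]-b[0],b[2]-b[1]]; L=max(e,key=np.linalg.norm); ax=L/np.linalg.norm(L); ax=ax if ax[1]*cap>0 else -ax
    base=((W*1000)@ax).min()-1.5; n=np.array([-ax[1],ax[0]]); mid=(((W*1000)@n).max()+((W*1000)@n).min())/2
    print(' axis az',np.degrees(np.arctan2(ax[1],ax[0])).round(1),'base',(base*ax+mid*n).round(1),'at36',((base+36)*ax+mid*n).round(1), 'width',np.ptp((W*1000)@n)+3,'len',np.ptp((W*1000)@ax)+3)
E
```

```text
A box [447.9 110.7] [53.2 32.9] 77.3
 axis az -102.7 base [454.1 138.1] at36 [446.2 102.9] width 35.9367101946479 len 56.18206735243845
B box [ 432.3 -318.4] [32.1 52.3] 8.9
 axis az 98.9 base [ 436.6 -345.7] at36 [ 431.  -310.1] width 35.13336788656733 len 55.33961203470807
```

```bash
python3 - <<'E'
from h import *
r=down(-11,45); print(r.as_matrix().round(2))
P=Plan(); P.t([.50,.06,.22],order='p').t([.446,.103,.13],down(-11)).t([.446,.103,.13],r,grasp=True).t([.446,.103,.024],r,grasp=True,n=8)
E
```

```text
[[ 0.13  0.13  0.98]
 [ 0.69  0.69 -0.19]
 [-0.71  0.71  0.  ]]
  4 x claw 0 lin [-0.368  0.819 -0.837] rot 0
  12 x claw 0 lin 0 rot [-0.0746  0.0002 -0.0015]
  4 x claw 0 lin [ 0.9   -0.319  0.612] rot 0
  7 x claw 0 lin 0 rot [ 0.      0.     -0.0714]
  1 x claw 0 lin [0.748 0.    0.   ] rot 0
  8 x claw 0 lin [0.375 0.375 0.   ] rot 0
```

```bash
python3 - <<'E'
from h import *
r=down(-11,45)
P=Plan(); P.t([.50,.06,.22],order='p').t([.46,.06,.18],down(-11),near=False).t([.446,.103,.13],r,grasp=True)
E
```

```text
4 x claw 0 lin [-0.368  0.819 -0.837] rot 0
  15 x claw 0 lin 0 rot [ 0.0737 -0.0012 -0.0001]
  2 x claw 0 lin [ 0.8   -0.153 -0.785] rot 0
  7 x claw 0 lin 0 rot [0.     0.     0.0714]
  4 x claw 0 lin [ 0.82  -0.074 -0.219] rot 0
```

play_rows --targets '[{"claw": 0, "linear": [-0.37, 0.82, -0.84], "rotation": [0, 0, 0]}, {"claw": 0, "linear": [-0.37, 0.82, -0.84], "rotation": [0, 0, 0]}, {"claw": 0, "linear": [-0.37, 0.82, -0.84], "rotation": [0, 0, 0]}, {"claw": 0, "linear": [-0.37, 0.82, -0.84], "rotation": [0, 0, 0]}, {"claw": 0, "linear": [0, 0, 0], "rotation": [0.074, 0, 0]}, {"claw": 0, "linear": [0, 0, 0], "rotation": [0.074, 0, 0]}, {"claw": 0, "linear": [0, 0, 0], "rotation": [0.074, 0, 0]}, {"claw": 0, "linear": [0, 0, 0], "rotation": [0.074, 0, 0]}, {"claw": 0, "linear": [0, 0, 0], "rotation": [0.074, 0, 0]}, {"claw": 0, "linear": [0, 0, 0], "rotation": [0.074, 0, 0]}]'

```text
time: 8.95
position: [0.4944, 0.0489, 0.2154]
tool_rot: [-0.638, 1.51, 0.626]
ft_force: [-0.1, 0.3, 0.5]
grip_width: 0.998
```

play_rows --targets '[{"claw": 0, "linear": [0, 0, 0], "rotation": [0.074, 0, 0]}, {"claw": 0, "linear": [0, 0, 0], "rotation": [0.074, 0, 0]}, {"claw": 0, "linear": [0, 0, 0], "rotation": [0.074, 0, 0]}, {"claw": 0, "linear": [0, 0, 0], "rotation": [0.074, 0, 0]}, {"claw": 0, "linear": [0, 0, 0], "rotation": [0.074, 0, 0]}, {"claw": 0, "linear": [0, 0, 0], "rotation": [0.074, 0, 0]}, {"claw": 0, "linear": [0, 0, 0], "rotation": [0.074, 0, 0]}, {"claw": 0, "linear": [0, 0, 0], "rotation": [0.074, 0, 0]}, {"claw": 0, "linear": [0, 0, 0], "rotation": [0.074, 0, 0]}]'

```text
time: 9.7
position: [0.491, 0.0473, 0.2101]
tool_rot: [0.215, 1.586, -0.26]
ft_force: [0.1, 0.1, -0.2]
grip_width: 1.001
```

play_rows --targets '[{"claw": 0, "linear": [0, 0, 0], "rotation": [0, 0, 0.0714]}, {"claw": 0, "linear": [0, 0, 0], "rotation": [0, 0, 0.0714]}, {"claw": 0, "linear": [0, 0, 0], "rotation": [0, 0, 0.0714]}, {"claw": 0, "linear": [0, 0, 0], "rotation": [0, 0, 0.0714]}, {"claw": 0, "linear": [0, 0, 0], "rotation": [0, 0, 0.0714]}, {"claw": 0, "linear": [0, 0, 0], "rotation": [0, 0, 0.0714]}, {"claw": 0, "linear": [0, 0, 0], "rotation": [0, 0, 0.0714]}]'

```text
time: 10.28
position: [0.4937, 0.0553, 0.2123]
tool_rot: [0.822, 1.362, 0.37]
ft_force: [0.6, 0.0, 0.6]
grip_width: 1.002
```

```bash
python3 - <<'E'
from h import *
q=get_state(); print(q['position'],q['joint_positions'].round(2),q['grip_width']); print(Ro.from_rotvec(q['tool_rot']).as_matrix().round(2))
b=snap('side'); ys,xs=np.nonzero(amber(b)[230:265,235:270]); print(xs.mean()+235,ys.mean()+230,len(xs))
r=down(-11,45)
P=Plan(); P.t([.446,.103,.12],r,grasp=True).t([.446,.103,.06],r,grasp=True).t([.446,.103,.024],r,grasp=True,n=6)
E
```

```text
[0.49366054 0.05531375 0.21228686] [ 1.13  0.05 -0.76  2.03 -0.79  1.26  0.38] 1.002042753516169
[[ 0.21  0.22  0.95]
 [ 0.67  0.68 -0.3 ]
 [-0.71  0.7  -0.01]]
248.87012987012986 246.3896103896104 231
  1 x claw 0 lin 0 rot [-0.0612  0.0479 -0.0005]
  5 x claw 0 lin [ 0.888 -0.266 -0.437] rot 0
  2 x claw 0 lin [ 0.849 -0.849  0.   ] rot 0
  6 x claw 0 lin [ 0.17 -0.17  0.  ] rot 0
```

play_rows --targets '[{"claw": 0, "linear": [0, 0, 0], "rotation": [-0.06, 0.048, 0]}, {"claw": 0, "linear": [0.888, -0.266, -0.437], "rotation": [0, 0, 0]}, {"claw": 0, "linear": [0.888, -0.266, -0.437], "rotation": [0, 0, 0]}, {"claw": 0, "linear": [0.888, -0.266, -0.437], "rotation": [0, 0, 0]}, {"claw": 0, "linear": [0.888, -0.266, -0.437], "rotation": [0, 0, 0]}, {"claw": 0, "linear": [0.888, -0.266, -0.437], "rotation": [0, 0, 0]}, {"claw": 0, "linear": [0.4, -0.4, 0], "rotation": [0, 0, 0]}, {"claw": 0, "linear": [0, 0, 0], "rotation": [0, 0, 0]}]'

```text
time: 11.0
position: [0.4438, 0.1151, 0.0828]
tool_rot: [0.747, 1.417, 0.45]
ft_force: [-0.2, 0.2, 0.6]
grip_width: 0.999
```

```bash
python3 - <<'E'
from h import *
q=get_state(); print(q['position'],q['joint_positions'].round(2)); R_=Ro.from_rotvec(q['tool_rot']); print('gp',q['position']-R_.apply([grip_point_offset,0,0])); print(R_.as_matrix().round(2))
r=down(-11,45)
P=Plan(); P.t([.446,.103,.07],r,grasp=True,n=2).t([.446,.103,.024],r,grasp=True,n=6)
E
```

```text
[0.44377854 0.11514002 0.08276986] [ 1.05  0.21 -0.81  2.21 -0.77  1.    0.54]
gp [0.44139045 0.10229055 0.09614439]
[[ 0.13  0.15  0.98]
 [ 0.69  0.7  -0.2 ]
 [-0.72  0.7  -0.01]]
  1 x claw 0 lin 0 rot [-0.0082 -0.0036  0.0074]
  2 x claw 0 lin [ 0.392 -0.343  0.09 ] rot 0
  6 x claw 0 lin [ 0.217 -0.217  0.   ] rot 0
```

play_rows --targets '[{"claw": 0, "linear": [0.39, -0.34, 0.09], "rotation": [-0.008, -0.004, 0.007]}, {"claw": 0, "linear": [0.39, -0.34, 0.09], "rotation": [0, 0, 0]}, {"claw": 0, "linear": [0.217, -0.217, 0], "rotation": [0, 0, 0]}, {"claw": 0, "linear": [0.217, -0.217, 0], "rotation": [0, 0, 0]}, {"claw": 0, "linear": [0.217, -0.217, 0], "rotation": [0, 0, 0]}, {"claw": 0, "linear": [0.217, -0.217, 0], "rotation": [0, 0, 0]}, {"claw": 0, "linear": [0.1, -0.1, 0], "rotation": [0, 0, 0]}, {"claw": 0, "linear": [0, 0, 0], "rotation": [0, 0, 0]}]'

```text
time: 11.67
position: [0.451, 0.1155, 0.0218]
tool_rot: [0.739, 1.404, 0.461]
ft_force: [-0.0, 0.5, 0.2]
grip_width: 1.002
```

```bash
cat >> h.py <<'E'
def where():
    q=get_state(); R_=Ro.from_rotvec(q['tool_rot']); M=R_.as_matrix()
    print('t',q['time'],'gp',(q['position']-R_.apply([grip_point_offset,0,0])).round(4),'x',M[:,0].round(3),'z',M[:,2].round(3),'j',q['joint_positions'].round(2),'w',round(q['grip_width']*87,1),'F',q['ft_force'].round(1),'T',q['torque'].round(2))
E
python3 - <<'E'
from h import *
where()
r=down(-11,45)
P=Plan(); P.t([.446,.103,.024],r,grasp=True,n=3)
E
```

```text
t 11.6667 gp [0.4485 0.1026 0.0351] x [ 0.135  0.689 -0.712] z [ 0.982 -0.189  0.003] j [ 1.    0.38 -0.78  2.23 -0.72  0.84  0.61] w 87.1 F [-0.   0.5  0.2] T [-0.8   0.12 -0.08]
  1 x claw 0 lin 0 rot [0.002  0.0008 0.0041]
  3 x claw 0 lin [ 0.104 -0.104 -0.034] rot 0
```

Descend the last 10 mm, close at 28 N, then lift.

play_rows --newtons 28 --targets '[{"claw": 0, "linear": [0.11, -0.11, -0.03], "rotation": [0, 0, 0]}, {"claw": 0, "linear": [0.11, -0.11, -0.03], "rotation": [0, 0, 0]}, {"claw": 0, "linear": [0.1, -0.1, -0.03], "rotation": [0, 0, 0]}, {"claw": 1, "linear": [0, 0, 0], "rotation": [0, 0, 0]}, {"claw": 1, "linear": [0, 0, 0], "rotation": [0, 0, 0]}, {"claw": 1, "linear": [0, 0, 0], "rotation": [0, 0, 0]}, {"claw": 1, "linear": [0, 0, 0], "rotation": [0, 0, 0]}, {"claw": 1, "linear": [0, 0, 0], "rotation": [0, 0, 0]}, {"claw": 1, "linear": [0, 0, 0], "rotation": [0, 0, 0]}, {"claw": 1, "linear": [0, 0, 0], "rotation": [0, 0, 0]}]'

```text
time: 12.5
position: [0.4495, 0.1154, 0.0103]
tool_rot: [0.738, 1.402, 0.461]
ft_force: [-0.1, 0.6, -0.7]
grip_width: 0.554
```

play_rows --targets '[{"claw": 1, "linear": [0, 0, 0], "rotation": [0, 0, 0]}, {"claw": 1, "linear": [0, 0, 0], "rotation": [0, 0, 0]}, {"claw": 1, "linear": [0, 0, 0], "rotation": [0, 0, 0]}, {"claw": 1, "linear": [0, 0, 0], "rotation": [0, 0, 0]}]'

```text
time: 12.83
position: [0.4493, 0.1155, 0.0103]
tool_rot: [0.738, 1.402, 0.461]
ft_force: [0.7, 0.4, 0.1]
grip_width: 0.434
```

```bash
python3 - <<'E'
from h import *
where()
s3=st(0,-.024); s1=st(0,-.18)
print('upright dir -45 jaw -11'); P=Plan(); P.t(P.p+[0.03,-.04,.15]).t(None,down(-11,0),claw=1,near=False).t(None,down(-11,-45),claw=1,near=False)
print('to s3',s3);P.t([*s3,.12],grasp=True,claw=1)
E
```

```text
t 12.8333 gp [0.4468 0.1026 0.0236] x [ 0.137  0.689 -0.712] z [ 0.982 -0.19   0.005] j [ 1.    0.4  -0.78  2.23 -0.72  0.81  0.63] w 37.7 F [0.7 0.4 0.1] T [-0.83  0.07  0.02]
upright dir -45 jaw -11
  6 x claw 0 lin [-0.869  0.542  0.252] rot 0
  7 x claw 1 lin 0 rot [ 0.0003  0.0004 -0.0708]
  7 x claw 1 lin 0 rot [ 0.      0.     -0.0714]
to s3 [ 0.60431715 -0.02254775]
  6 x claw 1 lin [ 0.656 -0.151  0.943] rot 0
```

play_rows --targets '[{"claw": 1, "linear": [-0.43, 0.43, 0], "rotation": [0, 0, 0]}, {"claw": 1, "linear": [-0.87, 0.54, 0.25], "rotation": [0, 0, 0]}, {"claw": 1, "linear": [-0.87, 0.54, 0.25], "rotation": [0, 0, 0]}, {"claw": 1, "linear": [-0.87, 0.54, 0.25], "rotation": [0, 0, 0]}, {"claw": 1, "linear": [-0.87, 0.54, 0.25], "rotation": [0, 0, 0]}, {"claw": 1, "linear": [-0.87, 0.54, 0.25], "rotation": [0, 0, 0]}, {"claw": 1, "linear": [-0.87, 0.54, 0.25], "rotation": [0, 0, 0]}]'

```text
time: 13.42
position: [0.4731, 0.0767, 0.1762]
tool_rot: [0.742, 1.417, 0.463]
ft_force: [1.9, -1.0, -1.0]
grip_width: 0.434
```

play_rows --targets '[{"claw": 1, "linear": [0, 0, 0], "rotation": [0, 0, -0.071]}, {"claw": 1, "linear": [0, 0, 0], "rotation": [0, 0, -0.071]}, {"claw": 1, "linear": [0, 0, 0], "rotation": [0, 0, -0.071]}, {"claw": 1, "linear": [0, 0, 0], "rotation": [0, 0, -0.071]}, {"claw": 1, "linear": [0, 0, 0], "rotation": [0, 0, -0.071]}, {"claw": 1, "linear": [0, 0, 0], "rotation": [0, 0, -0.071]}, {"claw": 1, "linear": [0, 0, 0], "rotation": [0, 0, -0.071]}]'

```text
time: 14.0
position: [0.4788, 0.0643, 0.1831]
tool_rot: [0.133, 1.559, -0.199]
ft_force: [-1.5, 0.6, -1.3]
grip_width: 0.43
```

```bash
python3 - <<'E'
from h import *
where()
s3=st(0,-.024)
P=Plan(); P.t(None,down(-11,-45),claw=1,near=False)
P.t([*s3,.12],grasp=True,claw=1)
E
```

```text
t 14.0 gp [0.4788 0.0651 0.2018] x [ 0.001 -0.042 -0.999] z [ 0.978 -0.21   0.01 ] j [ 0.82  0.05 -1.05  1.87  0.09  1.25 -0.47] w 37.4 F [-1.5  0.6 -1.3] T [0.08 0.08 0.01]
  7 x claw 1 lin 0 rot [-0.0021  0.0001 -0.0677]
  6 x claw 1 lin [0.711 0.009 0.932] rot 0
```

play_rows --targets '[{"claw": 1, "linear": [0, 0, 0], "rotation": [-0.002, 0, -0.068]}, {"claw": 1, "linear": [0, 0, 0], "rotation": [-0.002, 0, -0.068]}, {"claw": 1, "linear": [0, 0, 0], "rotation": [-0.002, 0, -0.068]}, {"claw": 1, "linear": [0, 0, 0], "rotation": [-0.002, 0, -0.068]}, {"claw": 1, "linear": [0, 0, 0], "rotation": [-0.002, 0, -0.068]}, {"claw": 1, "linear": [0, 0, 0], "rotation": [-0.002, 0, -0.068]}, {"claw": 1, "linear": [0, 0, 0], "rotation": [-0.002, 0, -0.068]}]'

```text
time: 14.58
position: [0.4831, 0.0669, 0.1882]
tool_rot: [-0.498, 1.527, -0.8]
ft_force: [0.9, -1.4, -1.2]
grip_width: 0.434
```

```bash
python3 - <<'E'
from h import *
where()
s3=st(0,-.024)
P=Plan(); P.t(None,down(-11,-45),claw=1,near=False)
P.t([*s3,.12],grasp=True,claw=1)
snap('side','s2.png')
E
```

```text
t 14.5833 gp [0.4855 0.0804 0.2009] x [-0.127 -0.723 -0.679] z [ 0.981 -0.193  0.022] j [ 0.1   0.56 -0.92  1.66  0.83  1.91 -1.16] w 37.8 F [ 0.9 -1.4 -1.2] T [ 1.   -0.27  0.04]
  1 x claw 1 lin 0 rot [-0.0108  0.0086  0.0249]
  6 x claw 1 lin [0.751 0.017 0.907] rot 0
```

View pics/s2.png

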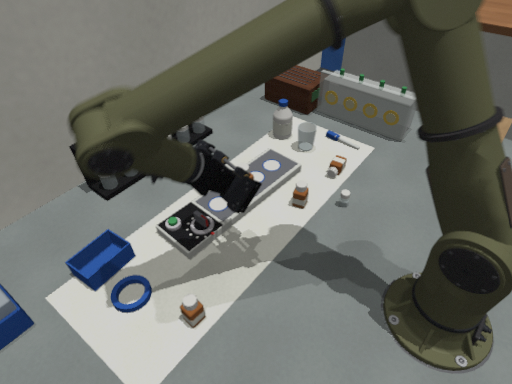

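play_rows --targets '[{"claw": 1, "linear": [0, 0, 0], "rotation": [-0.011, 0.009, 0.022]}, {"claw": 1, "linear": [0.75, 0.017, 0.907], "rotation": [0, 0, 0]}, {"claw": 1, "linear": [0.75, 0.017, 0.907], "rotation": [0, 0, 0]}, {"claw": 1, "linear": [0.75, 0.017, 0.907], "rotation": [0, 0, 0]}, {"claw": 1, "linear": [0.75, 0.017, 0.907], "rotation": [0, 0, 0]}, {"claw": 1, "linear": [0.75, 0.017, 0.907], "rotation": [0, 0, 0]}, {"claw": 1, "linear": [0.4, 0, 0.4], "rotation": [0, 0, 0]}]'

```text
time: 15.22
position: [0.5902, -0.0148, 0.0972]
tool_rot: [-0.496, 1.567, -0.729]
ft_force: [-0.7, -1.0, -0.6]
grip_width: 0.434
```

```bash
python3 - <<'E'
from h import *
where()
s3=st(0,-.024)
P=Plan(); P.t([*s3,.1],down(-8,-45.3),claw=1,near=False,grasp=True).t([*s3,.067],grasp=True,n=6)
E
```

```text
t 15.2167 gp [ 0.5927 -0.0019  0.1105] x [-0.132 -0.69  -0.712] z [ 0.986 -0.164 -0.024] j [ 0.18  0.74 -0.82  1.56  1.    1.77 -0.99] w 37.7 F [-0.7 -1.  -0.6] T [ 0.91 -0.22 -0.06]
  1 x claw 1 lin 0 rot [-0.0005 -0.0223 -0.0079]
  1 x claw 1 lin [ 0.831 -0.241  0.6  ] rot 0
  6 x claw 0 lin [0.155 0.156 0.   ] rot 0
```

```bash
python3 - <<'E'
from h import *
P=Plan(); P.t([.6052,-.018,.095],down(-9,-45.3),claw=1,near=False,grasp=True,n=2).t([.6052,-.018,.068],grasp=True,n=4)
E
```

```text
1 x claw 1 lin 0 rot [ 0.0074 -0.0145 -0.0078]
  2 x claw 1 lin [0.416 0.019 0.305] rot 0
  4 x claw 0 lin [0.19  0.192 0.   ] rot 0
```

play_rows --targets '[{"claw": 1, "linear": [0, 0, 0], "rotation": [0.0074, -0.0145, -0.008]}, {"claw": 1, "linear": [0.416, 0.019, 0.305], "rotation": [0, 0, 0]}, {"claw": 1, "linear": [0.416, 0.019, 0.305], "rotation": [0, 0, 0]}, {"claw": 1, "linear": [0.15, 0.15, 0], "rotation": [0, 0, 0]}, {"claw": 1, "linear": [0.1, 0.1, 0], "rotation": [0, 0, 0]}, {"claw": 1, "linear": [0, 0, 0], "rotation": [0, 0, 0]}]'

```text
time: 15.72
position: [0.6024, -0.0338, 0.07]
tool_rot: [-0.501, 1.542, -0.739]
ft_force: [-0.0, -0.4, -1.5]
grip_width: 0.437
```

```bash
python3 - <<'E'
from h import *
where()
P=Plan(); P.t([.6052,-.018,.07],down(-9,-45.3),claw=1,near=False,grasp=True,n=3)
E
```

```text
t 15.7167 gp [ 0.6045 -0.0207  0.0832] x [-0.114 -0.7   -0.705] z [ 0.987 -0.16  -0.001] j [ 0.19  0.77 -0.79  1.57  1.05  1.72 -1.01] w 38.0 F [-0.  -0.4 -1.5] T [ 0.99 -0.2  -0.01]
  3 x claw 1 lin [0.098 0.151 0.004] rot 0
```

play_rows --targets '[{"claw": 1, "linear": [0.1, 0.15, 0], "rotation": [0, 0, 0]}, {"claw": 1, "linear": [0.1, 0.15, 0], "rotation": [0, 0, 0]}, {"claw": 1, "linear": [0.1, 0.15, 0], "rotation": [0, 0, 0]}, {"claw": 1, "linear": [0.03, 0.03, 0], "rotation": [0, 0, 0]}, {"claw": 1, "linear": [0, 0, 0], "rotation": [0, 0, 0]}]'

```text
time: 16.13
position: [0.6025, -0.0275, 0.0551]
tool_rot: [-0.502, 1.541, -0.734]
ft_force: [0.1, -0.1, -0.7]
grip_width: 0.431
```

```bash
python3 - <<'E'
from h import *
where()
P=Plan(); P.t([.6052,-.018,.066],down(-9,-45.3),claw=1,near=False,grasp=True,n=2)
b=snap('side','s3.png'); a=snap('top','t3.png')
c1=cv2.resize(b[130:240,190:330],(700,550),interpolation=cv2.INTER_CUBIC); cv2.imwrite('pics/c3.png',c1)
E
```

```text
t 16.1333 gp [ 0.6045 -0.0144  0.0683] x [-0.111 -0.699 -0.707] z [ 0.988 -0.155 -0.001] j [ 0.18  0.79 -0.78  1.57  1.06  1.71 -1.03] w 37.5 F [ 0.1 -0.1 -0.7] T [ 0.99 -0.25 -0.01]
  2 x claw 1 lin [ 0.081 -0.017  0.024] rot 0
```

View pics/c3.png

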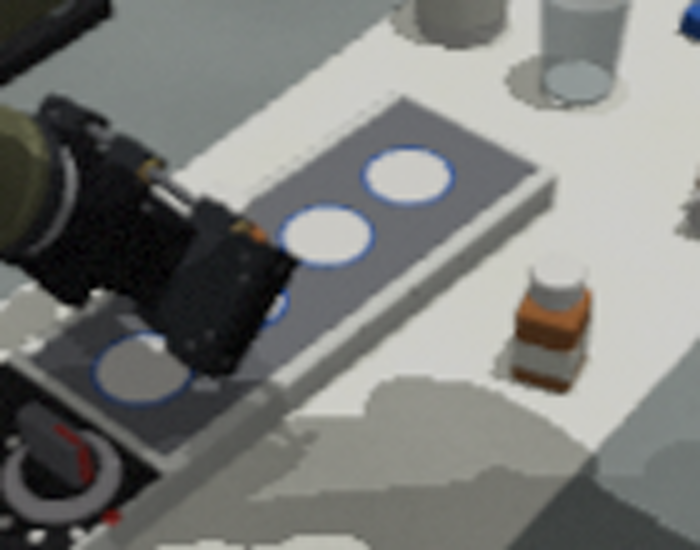

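play_rows --targets '[{"claw": 1, "linear": [0.08, -0.02, 0.02], "rotation": [0, 0, 0]}, {"claw": 1, "linear": [0.08, -0.02, 0], "rotation": [0, 0, 0]}, {"claw": 1, "linear": [0, 0, 0], "rotation": [0, 0, 0]}]'

```text
time: 16.48
position: [0.6028, -0.0314, 0.0536]
tool_rot: [-0.501, 1.54, -0.735]
ft_force: [0.6, -0.5, -2.0]
grip_width: 0.433
```

```bash
python3 - <<'E'
from h import *
where()
E
```

```text
t 16.4833 gp [ 0.6049 -0.0184  0.0668] x [-0.11  -0.699 -0.707] z [ 0.988 -0.155  0.   ] j [ 0.18  0.79 -0.78  1.58  1.06  1.7  -1.03] w 37.7 F [ 0.6 -0.5 -2. ] T [ 0.94 -0.23 -0.03]
```

play_rows --targets '[{"claw": 1, "linear": [0.045, 0.045, 0], "rotation": [0, 0, 0]}, {"claw": 1, "linear": [0.02, 0.02, 0], "rotation": [0, 0, 0]}]'

```text
time: 16.65
position: [0.603, -0.0316, 0.053]
tool_rot: [-0.502, 1.538, -0.737]
ft_force: [-0.0, 0.3, 2.9]
grip_width: 0.432
```

play_rows --targets '[{"claw": 1, "linear": [0.04, 0.04, 0], "rotation": [0, 0, 0]}, {"claw": 1, "linear": [0.02, 0.02, 0], "rotation": [0, 0, 0]}]'

```text
time: 16.82
position: [0.603, -0.0316, 0.053]
tool_rot: [-0.503, 1.537, -0.739]
ft_force: [-1.9, 0.7, 1.0]
grip_width: 0.434
```

play_rows --targets '[{"claw": 0.3, "linear": [0, 0, 0], "rotation": [0, 0, 0]}, {"claw": 0.3, "linear": [0, 0, 0], "rotation": [0, 0, 0]}, {"claw": 0.3, "linear": [0, 0, 0], "rotation": [0, 0, 0]}, {"claw": 0.3, "linear": [0, 0, 0], "rotation": [0, 0, 0]}, {"claw": 0.3, "linear": [-0.4, 0, 0], "rotation": [0, 0, 0]}, {"claw": 0.3, "linear": [-0.9, 0, 0], "rotation": [0, 0, 0]}, {"claw": 0.3, "linear": [-0.9, 0, 0], "rotation": [0, 0, 0]}, {"claw": 0.3, "linear": [-0.9, 0, 0], "rotation": [0, 0, 0]}, {"claw": 0.3, "linear": [-0.9, 0, 0], "rotation": [0, 0, 0]}, {"claw": 0, "linear": [-0.9, 0, 0], "rotation": [0, 0, 0]}]'

```text
time: 17.65
position: [0.6154, 0.0524, 0.1392]
tool_rot: [-0.503, 1.545, -0.746]
ft_force: [-0.4, -0.7, 0.3]
grip_width: 0.726
```

```bash
python3 - <<'E'
from h import *
where()
b=snap('side','s4.png'); a=snap('top','t4.png')
c1=cv2.resize(b[130:240,190:370],(720,440),interpolation=cv2.INTER_CUBIC); cv2.imwrite('pics/c4.png',c1)
for nm,im in(('top',a),('side',b)):
    n,l,s,c=cv2.connectedComponentsWithStats(amber(im).astype(np.uint8))
    for i in range(1,n):
        W=plane(nm,c[i],.02)[0]
        if s[i,4]>8 and .38<W[0]<.8 and abs(W[1])<.5: print(nm,c[i].round(1),s[i,4],W.round(3))
r=down(-9,0)
print('expected cap top px',proj('side',[*st(0,-.024),.11]),proj('top',[*st(0,-.024),.11]))
P=Plan(); P.t([.53,.02,.25],order='p').t(None,down(-9),near=False).t([.45,-.26,.2]).t([.431,-.31,.12],down(188-180,-45),near=False,grasp=True)
E
```

```text
t 17.65 gp [0.6176 0.0655 0.1523] x [-0.12  -0.703 -0.701] z [ 0.986 -0.164 -0.004] j [ 0.05  0.78 -0.82  1.4   1.    1.89 -0.99] w 63.1 F [-0.4 -0.7  0.3] T [ 0.87 -0.23  0.01]
top [199.9 130.2] 31 [0.718 0.159 0.02 ]
top [203.6 156.8] 77 [0.631 0.145 0.02 ]
top [254.  167.5] 23 [ 0.599 -0.019  0.02 ]
top [277.8 214.7] 10 [ 0.449 -0.098  0.02 ]
top [146.1 218.5] 40 [0.427 0.327 0.02 ]
top [342.2 221.6] 62 [ 0.43  -0.305  0.02 ]
top [354.8 221.1] 19 [ 0.432 -0.346  0.02 ]
side [340. 157.] 9 [ 0.441 -0.364  0.02 ]
side [336.4 165.5] 75 [ 0.428 -0.317  0.02 ]
side [235.7 180.2] 121 [ 0.643 -0.063  0.02 ]
side [237.6 191.8] 16 [ 0.603 -0.026  0.02 ]
side [300.  194.5] 108 [ 0.447 -0.131  0.02 ]
side [297.7 205.8] 18 [ 0.426 -0.088  0.02 ]
side [206.8 222.6] 14 [0.59 0.12 0.02]
side [192.3 311.7] 179 [0.429 0.328 0.02 ]
expected cap top px [[234.60373871 169.37884616]] [[254.64605446 162.33624033]]
  5 x claw 0 lin [-0.334 -0.898 -0.636] rot 0
  7 x claw 0 lin 0 rot [-0.0002 -0.0002  0.0718]
  12 x claw 0 lin [ 0.167 -0.964 -0.117] rot 0
  7 x claw 0 lin 0 rot [-0.0256 -0.0106 -0.0709]
  5 x claw 0 lin [ 0.867  0.187 -0.206] rot 0
```

View pics/c4.png

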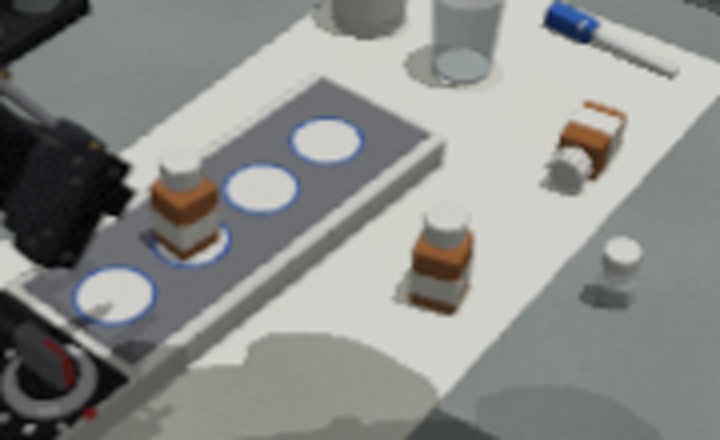

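Bottle A stands on spot 3: its cap top is at about (235,170) in the side view, against (234.6,169.4) expected. Next is bottle B, with the same lean and only a small yaw.

```bash
python3 - <<'E'
from h import *
P=Plan(); P.t([.52,.03,.22],order='p').t([.431,-.30,.13],down(8,-45),near=False,grasp=True,order='pr')
E
```

```text
4 x claw 0 lin [-0.265 -0.851 -0.91 ] rot 0
  13 x claw 0 lin [ 0.994 -0.539 -0.096] rot 0
  3 x claw 0 lin 0 rot [-0.0448 -0.0452  0.0008]
```

play_rows --targets '[{"claw": 0, "linear": [-0.265, -0.85, -0.91], "rotation": [0, 0, 0]}, {"claw": 0, "linear": [-0.265, -0.85, -0.91], "rotation": [0, 0, 0]}, {"claw": 0, "linear": [-0.265, -0.85, -0.91], "rotation": [0, 0, 0]}, {"claw": 0, "linear": [-0.265, -0.85, -0.91], "rotation": [0, 0, 0]}, {"claw": 0, "linear": [0.99, -0.539, -0.096], "rotation": [0, 0, 0]}, {"claw": 0, "linear": [0.99, -0.539, -0.096], "rotation": [0, 0, 0]}, {"claw": 0, "linear": [0.99, -0.539, -0.096], "rotation": [0, 0, 0]}, {"claw": 0, "linear": [0.99, -0.539, -0.096], "rotation": [0, 0, 0]}, {"claw": 0, "linear": [0.99, -0.539, -0.096], "rotation": [0, 0, 0]}, {"claw": 0, "linear": [0.99, -0.539, -0.096], "rotation": [0, 0, 0]}]'

```text
time: 18.58
position: [0.4728, -0.1318, 0.1673]
tool_rot: [-0.509, 1.545, -0.731]
ft_force: [-0.1, -0.5, -0.2]
grip_width: 1.001
```

play_rows --targets '[{"claw": 0, "linear": [0.99, -0.539, -0.096], "rotation": [0, 0, 0]}, {"claw": 0, "linear": [0.99, -0.539, -0.096], "rotation": [0, 0, 0]}, {"claw": 0, "linear": [0.99, -0.539, -0.096], "rotation": [0, 0, 0]}, {"claw": 0, "linear": [0.99, -0.539, -0.096], "rotation": [0, 0, 0]}, {"claw": 0, "linear": [0, 0, 0], "rotation": [-0.045, -0.045, 0]}, {"claw": 0, "linear": [0, 0, 0], "rotation": [-0.045, -0.045, 0]}, {"claw": 0, "linear": [0, 0, 0], "rotation": [-0.045, -0.045, 0]}]'

```text
time: 19.17
position: [0.4356, -0.254, 0.1279]
tool_rot: [-0.717, 1.444, -0.501]
ft_force: [-0.0, 0.1, -0.6]
grip_width: 0.998
```

```bash
python3 - <<'E'
from h import *
where()
P=Plan(); P.t([.431,-.31,.08],down(8,-45),near=False,grasp=True).t([.431,-.31,.045],grasp=True,n=4)
E
```

```text
t 19.1667 gp [ 0.4341 -0.2409  0.1412] x [ 0.085 -0.701 -0.709] z [ 0.99   0.138 -0.019] j [ 0.8   0.07 -0.88  2.22  0.98  1.1  -0.5 ] w 86.8 F [-0.   0.1 -0.6] T [ 0.84 -0.01 -0.04]
  1 x claw 0 lin 0 rot [ 0.0081 -0.0088 -0.0014]
  4 x claw 0 lin [ 0.913 -0.049 -0.124] rot 0
  4 x claw 0 lin [0.247 0.247 0.   ] rot 0
```

play_rows --targets '[{"claw": 0, "linear": [0.91, -0.05, -0.124], "rotation": [0.008, -0.009, -0.001]}, {"claw": 0, "linear": [0.91, -0.05, -0.124], "rotation": [0, 0, 0]}, {"claw": 0, "linear": [0.91, -0.05, -0.124], "rotation": [0, 0, 0]}, {"claw": 0, "linear": [0.7, -0.05, -0.09], "rotation": [0, 0, 0]}, {"claw": 0, "linear": [0.1, 0.1, 0], "rotation": [0, 0, 0]}]'

```text
time: 19.58
position: [0.4256, -0.326, 0.0683]
tool_rot: [-0.718, 1.423, -0.513]
ft_force: [-0.9, 0.4, 0.4]
grip_width: 1.004
```

```bash
python3 - <<'E'
from h import *
where()
b=snap('side','s5.png'); ys,xs=np.nonzero(amber(b)[145:180,325:350]); print(len(xs),xs.mean()+325,ys.mean()+145)
b0=cv2.imread('pics/s4.png'); ys,xs=np.nonzero(amber(b0)[145:180,325:350]); print(len(xs),xs.mean()+325,ys.mean()+145)
P=Plan(); P.t([.431,-.31,.05],down(8,-45),near=False,grasp=True).t([.431,-.31,.024],grasp=True,n=4)
E
```

```text
t 19.5833 gp [ 0.4238 -0.3128  0.0814] x [ 0.099 -0.707 -0.7  ] z [0.99  0.139 0.   ] j [ 0.85  0.19 -0.77  2.28  1.23  0.98 -0.64] w 87.3 F [-0.9  0.4  0.4] T [ 0.87  0.04 -0.01]
75 336.62666666666667 165.41333333333333
84 336.8095238095238 164.60714285714286
  1 x claw 0 lin 0 rot [0.0004 0.0003 0.0053]
  1 x claw 0 lin [0.86  0.894 0.291] rot 0
  4 x claw 0 lin [0.184 0.184 0.   ] rot 0
```

play_rows --newtons 28 --targets '[{"claw": 0, "linear": [0.43, 0.45, 0.145], "rotation": [0, 0, 0.005]}, {"claw": 0, "linear": [0.43, 0.45, 0.145], "rotation": [0, 0, 0]}, {"claw": 0, "linear": [0.18, 0.18, 0], "rotation": [0, 0, 0]}, {"claw": 0, "linear": [0.18, 0.18, 0], "rotation": [0, 0, 0]}, {"claw": 0, "linear": [0.1, 0.1, 0], "rotation": [0, 0, 0]}, {"claw": 0, "linear": [0, 0, 0], "rotation": [0, 0, 0]}]'

```text
time: 20.13
position: [0.4344, -0.3202, 0.0202]
tool_rot: [-0.712, 1.423, -0.503]
ft_force: [-1.1, 0.2, -0.4]
grip_width: 0.998
```

```bash
python3 - <<'E'
from h import *
where()
P=Plan(); P.t([.431,-.31,.0235],down(8,-45),near=False,grasp=True,n=3)
E
```

```text
t 20.1333 gp [ 0.4325 -0.3071  0.0335] x [ 0.102 -0.7   -0.707] z [0.99  0.142 0.002] j [ 0.8   0.33 -0.74  2.28  1.36  1.01 -0.78] w 86.8 F [-1.1  0.2 -0.4] T [ 0.82  0.01 -0.01]
  3 x claw 0 lin [ 0.119  0.069 -0.026] rot 0
```

play_rows --targets '[{"claw": 0, "linear": [0.12, 0.07, -0.02], "rotation": [0, 0, 0]}, {"claw": 0, "linear": [0.12, 0.07, -0.02], "rotation": [0, 0, 0]}, {"claw": 0, "linear": [0.12, 0.07, -0.02], "rotation": [0, 0, 0]}, {"claw": 1, "linear": [0, 0, 0], "rotation": [0, 0, 0]}, {"claw": 1, "linear": [0, 0, 0], "rotation": [0, 0, 0]}, {"claw": 1, "linear": [0, 0, 0], "rotation": [0, 0, 0]}, {"claw": 1, "linear": [0, 0, 0], "rotation": [0, 0, 0]}, {"claw": 1, "linear": [0, 0, 0], "rotation": [0, 0, 0]}, {"claw": 1, "linear": [0, 0, 0], "rotation": [0, 0, 0]}, {"claw": 1, "linear": [0, 0, 0], "rotation": [0, 0, 0]}]'

```text
time: 20.97
position: [0.4345, -0.3238, 0.0122]
tool_rot: [-0.714, 1.419, -0.506]
ft_force: [0.4, 0.4, 0.3]
grip_width: 0.554
```

play_rows --targets '[{"claw": 1, "linear": [0, 0, 0], "rotation": [0, 0, 0]}, {"claw": 1, "linear": [0, 0, 0], "rotation": [0, 0, 0]}, {"claw": 1, "linear": [0, 0, 0], "rotation": [0, 0, 0]}, {"claw": 1, "linear": [0, 0, 0], "rotation": [0, 0, 0]}]'

```text
time: 21.3
position: [0.4342, -0.3239, 0.0122]
tool_rot: [-0.714, 1.419, -0.507]
ft_force: [0.5, -0.5, 0.2]
grip_width: 0.436
```

```bash
python3 - <<'E'
from h import *
where()
P=Plan(); P.t(P.p+[.0,0,.03],claw=1).t(P.p+[.03,.06,.12],claw=1).t(None,down(8,45.5),near=False,claw=1)
E
```

```text
t 21.3 gp [ 0.4322 -0.3108  0.0254] x [ 0.104 -0.702 -0.705] z [0.99  0.142 0.005] j [ 0.79  0.35 -0.73  2.28  1.39  1.01 -0.81] w 38.0 F [ 0.5 -0.5  0.2] T [ 0.83  0.06 -0.07]
  1 x claw 1 lin [-0.845 -0.852  0.005] rot 0
  5 x claw 1 lin [-0.988 -0.37   0.31 ] rot 0
  13 x claw 1 lin 0 rot [0.0002 0.0002 0.0775]
```

play_rows --targets '[{"claw": 1, "linear": [-0.45, -0.45, 0], "rotation": [0, 0, 0]}, {"claw": 1, "linear": [-0.6, -0.6, 0], "rotation": [0, 0, 0]}, {"claw": 1, "linear": [-0.98, -0.37, 0.31], "rotation": [0, 0, 0]}, {"claw": 1, "linear": [-0.98, -0.37, 0.31], "rotation": [0, 0, 0]}, {"claw": 1, "linear": [-0.98, -0.37, 0.31], "rotation": [0, 0, 0]}, {"claw": 1, "linear": [-0.98, -0.37, 0.31], "rotation": [0, 0, 0]}, {"claw": 1, "linear": [-0.98, -0.37, 0.31], "rotation": [0, 0, 0]}]'

```text
time: 21.88
position: [0.4573, -0.2626, 0.1646]
tool_rot: [-0.706, 1.44, -0.497]
ft_force: [0.5, -0.8, -0.4]
grip_width: 0.436
```

play_rows --targets '[{"claw": 1, "linear": [0, 0, 0], "rotation": [0, 0, 0.075]}, {"claw": 1, "linear": [0, 0, 0], "rotation": [0, 0, 0.075]}, {"claw": 1, "linear": [0, 0, 0], "rotation": [0, 0, 0.075]}, {"claw": 1, "linear": [0, 0, 0], "rotation": [0, 0, 0.075]}, {"claw": 1, "linear": [0, 0, 0], "rotation": [0, 0, 0.075]}, {"claw": 1, "linear": [0, 0, 0], "rotation": [0, 0, 0.075]}]'

```text
time: 22.38
position: [0.4662, -0.2483, 0.1729]
tool_rot: [-0.172, 1.559, 0.095]
ft_force: [1.2, -0.1, -2.2]
grip_width: 0.432
```

```bash
python3 - <<'E'
from h import *
where()
P=Plan(); P.t([.53,-.2,.2],claw=1).t(None,down(8,45.5),near=False,claw=1).t([.5949,-.1845,.11],claw=1,grasp=True)
E
```

```text
t 22.3833 gp [ 0.466  -0.2474  0.1916] x [ 0.012 -0.048 -0.999] z [0.986 0.169 0.003] j [ 1.06  0.11 -0.68  1.83  0.12  1.2   0.51] w 37.6 F [ 1.2 -0.1 -2.2] T [ 0.08 -0.06  0.  ]
  3 x claw 1 lin [-0.382  0.473  0.948] rot 0
  7 x claw 1 lin 0 rot [ 0.0028 -0.0007  0.0767]
  4 x claw 1 lin [ 0.863 -0.598  0.664] rot 0
```

play_rows --targets '[{"claw": 1, "linear": [-0.38, 0.47, 0.94], "rotation": [0, 0, 0]}, {"claw": 1, "linear": [-0.38, 0.47, 0.94], "rotation": [0, 0, 0]}, {"claw": 1, "linear": [-0.38, 0.47, 0.94], "rotation": [0, 0, 0]}, {"claw": 1, "linear": [0, 0, 0], "rotation": [0.003, 0, 0.075]}, {"claw": 1, "linear": [0, 0, 0], "rotation": [0.003, 0, 0.075]}, {"claw": 1, "linear": [0, 0, 0], "rotation": [0.003, 0, 0.075]}, {"claw": 1, "linear": [0, 0, 0], "rotation": [0.003, 0, 0.075]}, {"claw": 1, "linear": [0, 0, 0], "rotation": [0.003, 0, 0.075]}, {"claw": 1, "linear": [0, 0, 0], "rotation": [0.003, 0, 0.075]}, {"claw": 1, "linear": [0, 0, 0], "rotation": [0.003, 0, 0.075]}]'

```text
time: 23.22
position: [0.533, -0.2023, 0.2055]
tool_rot: [0.531, 1.532, 0.737]
ft_force: [0.3, 0.8, -2.0]
grip_width: 0.432
```

```bash
python3 - <<'E'
from h import *
where()
P=Plan(); P.t([.5949,-.1845,.11],down(8,45.2),near=False,claw=1,grasp=True).t([.5949,-.1845,.08],claw=1,grasp=True,n=3)
E
```

```text
t 23.2167 gp [ 0.5349 -0.2156  0.2185] x [-0.101  0.714 -0.692] z [ 0.99   0.139 -0.002] j [ 1.1   0.69 -0.71  1.33 -0.24  1.72  0.57] w 37.6 F [ 0.3  0.8 -2. ] T [-1.01 -0.24  0.04]
  1 x claw 1 lin 0 rot [-0.0009 -0.0006 -0.0109]
  4 x claw 1 lin [ 0.924 -0.615  0.638] rot 0
  3 x claw 1 lin [ 0.282 -0.284  0.   ] rot 0
```

play_rows --targets '[{"claw": 1, "linear": [0.92, -0.61, 0.638], "rotation": [0, 0, -0.011]}, {"claw": 1, "linear": [0.92, -0.61, 0.638], "rotation": [0, 0, 0]}, {"claw": 1, "linear": [0.92, -0.61, 0.638], "rotation": [0, 0, 0]}, {"claw": 1, "linear": [0.92, -0.61, 0.638], "rotation": [0, 0, 0]}, {"claw": 1, "linear": [0.1, -0.1, 0], "rotation": [0, 0, 0]}, {"claw": 1, "linear": [0, 0, 0], "rotation": [0, 0, 0]}]'

```text
time: 23.72
position: [0.5898, -0.1824, 0.0748]
tool_rot: [0.54, 1.543, 0.711]
ft_force: [-0.5, -0.7, -0.8]
grip_width: 0.433
```

```bash
python3 - <<'E'
from h import *
where()
P=Plan(); P.t([.5949,-.1845,.085],down(8,45.2),near=False,claw=1,grasp=True,n=2).t([.5949,-.1845,.07],claw=1,grasp=True,n=3)
E
```

```text
t 23.7167 gp [ 0.5916 -0.1957  0.0879] x [-0.099  0.707 -0.7  ] z [ 0.992  0.122 -0.018] j [ 0.99  0.87 -0.66  1.31 -0.17  1.54  0.57] w 37.6 F [-0.5 -0.7 -0.8] T [-1.07 -0.21 -0.01]
  1 x claw 1 lin 0 rot [-0.016   0.     -0.0038]
  2 x claw 1 lin [0.191 0.106 0.096] rot 0
  3 x claw 1 lin [ 0.141 -0.142  0.   ] rot 0
```

play_rows --targets '[{"claw": 1, "linear": [0.19, 0.1, 0.096], "rotation": [-0.016, 0, -0.004]}, {"claw": 1, "linear": [0.19, 0.1, 0.096], "rotation": [0, 0, 0]}, {"claw": 1, "linear": [0.14, -0.14, 0], "rotation": [0, 0, 0]}, {"claw": 1, "linear": [0.14, -0.14, 0], "rotation": [0, 0, 0]}, {"claw": 1, "linear": [0.06, -0.06, 0], "rotation": [0, 0, 0]}, {"claw": 1, "linear": [0, 0, 0], "rotation": [0, 0, 0]}]'

```text
time: 24.22
position: [0.5932, -0.1731, 0.0623]
tool_rot: [0.509, 1.53, 0.722]
ft_force: [-0.5, -0.9, -1.4]
grip_width: 0.433
```

```bash
python3 - <<'E'
from h import *
where()
P=Plan(); P.t([.5949,-.1845,.069],down(8,45.2),near=False,claw=1,grasp=True,n=2)
E
```

```text
t 24.2167 gp [ 0.595  -0.1862  0.0755] x [-0.096  0.698 -0.709] z [0.99  0.14  0.004] j [ 0.98  0.87 -0.66  1.33 -0.16  1.51  0.59] w 37.7 F [-0.5 -0.9 -1.4] T [-1.07 -0.3   0.03]
  1 x claw 1 lin 0 rot [0.0025 0.0015 0.0041]
  2 x claw 1 lin [ 0.116 -0.067  0.001] rot 0
```

play_rows --targets '[{"claw": 1, "linear": [0.12, -0.07, 0], "rotation": [0, 0, 0.004]}, {"claw": 1, "linear": [0.12, -0.07, 0], "rotation": [0, 0, 0]}, {"claw": 1, "linear": [0.03, -0.03, 0], "rotation": [0, 0, 0]}, {"claw": 1, "linear": [0, 0, 0], "rotation": [0, 0, 0]}]'

```text
time: 24.55
position: [0.5937, -0.1727, 0.057]
tool_rot: [0.514, 1.526, 0.725]
ft_force: [0.2, 0.4, -1.5]
grip_width: 0.434
```

play_rows --targets '[{"claw": 1, "linear": [0.04, -0.04, 0], "rotation": [0, 0, 0]}, {"claw": 1, "linear": [0.03, -0.03, 0], "rotation": [0, 0, 0]}]'

```text
time: 24.72
position: [0.5938, -0.1727, 0.0568]
tool_rot: [0.515, 1.526, 0.727]
ft_force: [-2.3, -0.9, 4.1]
grip_width: 0.437
```

```bash
python3 - <<'E'
from h import *
where()
E
```

```text
t 24.7167 gp [ 0.5956 -0.1859  0.07  ] x [-0.093  0.705 -0.703] z [0.99  0.139 0.008] j [ 0.98  0.88 -0.66  1.33 -0.16  1.5   0.59] w 38.0 F [-2.3 -0.9  4.1] T [-0.41  0.32  0.27]
```

play_rows --targets '[{"claw": 0.3, "linear": [0, 0, 0], "rotation": [0, 0, 0]}, {"claw": 0.3, "linear": [0, 0, 0], "rotation": [0, 0, 0]}, {"claw": 0.3, "linear": [0, 0, 0], "rotation": [0, 0, 0]}, {"claw": 0.3, "linear": [0, 0, 0], "rotation": [0, 0, 0]}, {"claw": 0.3, "linear": [-0.4, 0, 0], "rotation": [0, 0, 0]}, {"claw": 0.3, "linear": [-0.9, 0, 0], "rotation": [0, 0, 0]}, {"claw": 0.3, "linear": [-0.9, 0, 0], "rotation": [0, 0, 0]}, {"claw": 0.3, "linear": [-0.9, 0, 0], "rotation": [0, 0, 0]}, {"claw": 0.3, "linear": [-0.9, 0, 0], "rotation": [0, 0, 0]}, {"claw": 0, "linear": [-0.9, 0, 0], "rotation": [0, 0, 0]}]'

```text
time: 25.55
position: [0.6037, -0.2581, 0.1437]
tool_rot: [0.517, 1.532, 0.737]
ft_force: [1.6, 0.1, 0.4]
grip_width: 0.725
```

```bash
python3 - <<'E'
from h import *
where()
b=snap('side','s6.png'); a=snap('top','t6.png')
c1=cv2.resize(b[130:240,190:340],(600,440),interpolation=cv2.INTER_CUBIC); c2=cv2.resize(a[145:230,215:315],(190*1,int(85*1.9)),interpolation=cv2.INTER_CUBIC)
cv2.imwrite('pics/c6.png',np.hstack([c1,np.pad(c2,((0,440-c2.shape[0]),(0,0),(0,0)))]))
for nm,im in(('top',a),('side',b)):
    n,l,s,c=cv2.connectedComponentsWithStats(amber(im).astype(np.uint8))
    for i in range(1,n):
        W=plane(nm,c[i],.02)[0]
        if s[i,4]>8 and .38<W[0]<.7 and abs(W[1])<.5: print(nm,c[i].round(1),s[i,4],W.round(3))
for y in(-.18,-.024): print(proj('side',[*st(0,y),.11]).round(1),proj('top',[*st(0,y),.11]).round(1))
# cap discs (white, z=.08) of standing bottles on bench, top view
h=cv2.cvtColor(a,cv2.COLOR_BGR2HSV)
for u0,u1 in((270,296),(130,158)):
    ys,xs=np.nonzero(amber(a)[200:232,u0:u1]); print(sorted(zip(xs+u0,ys+200))[:3],sorted(zip(xs+u0,ys+200))[-3:])
E
```

```text
t 25.55 gp [ 0.6056 -0.2713  0.1567] x [-0.103  0.708 -0.699] z [0.989 0.146 0.002] j [ 0.98  0.91 -0.65  1.07 -0.16  1.75  0.58] w 63.1 F [1.6 0.1 0.4] T [-0.86 -0.24 -0.04]
top [359.2 142.9] 50 [ 0.686 -0.359  0.02 ]
top [300.8 168.4] 32 [ 0.599 -0.17   0.02 ]
top [254.  167.5] 23 [ 0.599 -0.019  0.02 ]
top [277.8 214.7] 10 [ 0.449 -0.098  0.02 ]
top [146.1 218.5] 40 [0.427 0.327 0.02 ]
side [270.6 155.2] 105 [ 0.633 -0.231  0.02 ]
side [268.5 166.4] 16 [ 0.602 -0.179  0.02 ]
side [235.7 180.1] 123 [ 0.643 -0.063  0.02 ]
side [236.4 191.5] 19 [ 0.607 -0.025  0.02 ]
side [300.1 194.5] 109 [ 0.447 -0.131  0.02 ]
side [297.7 205.8] 18 [ 0.426 -0.088  0.02 ]
side [205.4 220.4] 24 [0.599 0.116 0.02 ]
side [211.7 232.8] 10 [0.553 0.138 0.02 ]
side [192.4 311.5] 183 [0.429 0.328 0.02 ]
[[270.4 144.9]] [[306.4 166.7]]
[[234.6 169.4]] [[254.6 162.3]]
[(np.int64(277), np.int64(214)), (np.int64(277), np.int64(215)), (np.int64(277), np.int64(216))] [(np.int64(279), np.int64(223)), (np.int64(280), np.int64(223)), (np.int64(286), np.int64(212))]
[(np.int64(143), np.int64(214)), (np.int64(144), np.int64(214)), (np.int64(144), np.int64(215))] [(np.int64(148), np.int64(218)), (np.int64(148), np.int64(219)), (np.int64(148), np.int64(220))]
```

View pics/c6.png

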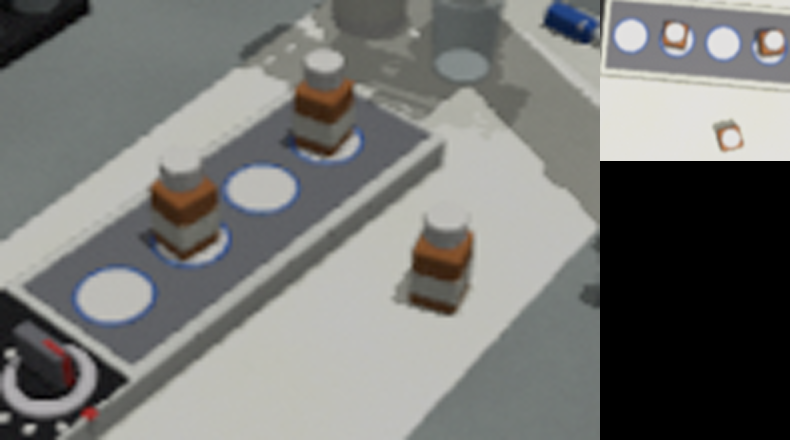

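```bash
python3 - <<'E'
from h import *
a=cv2.imread('pics/t6.png');b=cv2.imread('pics/s6.png')
print('C top',plane('top',[283.8,217.8],.08),'C side',plane('side',[301.7,183.2],.08)); print('D top',plane('top',[139.9,218.8],.08))
h=cv2.cvtColor(b,cv2.COLOR_BGR2HSV); w=((h[...,1]<40)&(h[...,2]>135)).astype(np.uint8)
th=np.linspace(0,2*np.pi,60)
for nm,y in(('B/s1',-.18),('A/s3',-.024)):
    c=st(0,y); cyl=np.concatenate([np.c_[c[0]+.015*np.cos(th),c[1]+.015*np.sin(th),0*th+z] for z in(.087,.11)]); p=proj('side',cyl)
    x0,y0=p.min(0);x1,y1=p.max(0); print(nm,'pred cap bbox',p.min(0).round(1),p.max(0).round(1))
    X,Y=int(x0)-5,int(y0)-5; sub=b[Y:int(y1)+8,X:int(x1)+7].max(2); 
    print('row',X,sub[8],'\n',sub[10],'\ncol',Y,sub[:,int((x0+x1)/2)-X])
# D side cap region
print('D side pred',proj('side',[*plane('top',[139.9,218.8],.08)[0][:2],.08]))
cv2.imwrite('pics/c7.png',np.hstack([cv2.resize(b[285:335,165:225],(480,400),interpolation=cv2.INTER_CUBIC),cv2.resize(a[205:230,125:145+15],(320,229),interpolation=cv2.INTER_CUBIC)[:,:].copy() if 0 else cv2.resize(a[200:240,125:157],(320,400),interpolation=cv2.INTER_CUBIC)]))
E
```

```text
C top [[ 0.43946295 -0.11432518  0.08      ]] C side [[ 0.43729745 -0.11815335  0.08      ]]
D top [[0.4271369  0.32937589 0.08      ]]
B/s1 pred cap bbox [265.6 142.1] [275.3 153.9]
row 260 [132 132 131 132 133 124 151 189 188 189 188 187 189 189 187 163 100 105
 103 102 102 104] 
 [133 133 134 134 133 122  99 113 136 155 173 177 171 157 124 100 100 103
 103 102 104 103] 
col 137 [168 174 167 141 131 167 185 189 188 188 173 116  90  90  90  96 121 125
 103  66  58  56  56  72]
A/s3 pred cap bbox [229.3 166. ] [240.3 178.9]
row 224 [191 191 191 191 191 185 178 188 187 187 189 188 189 188 189 177 146 123
 111  99 101 101 100] 
 [192 191 191 192 192 171 135 175 187 188 188 188 188 189 182 156 114 100
 100 101 101 101 100] 
col 161 [192 191 191 191 191 190 187 188 189 189 188 181 121  90  91  92  92 119
 129 127 112  77  59  58  58]
D side pred [[188.43089479 298.41322625]]
```

View pics/c7.png

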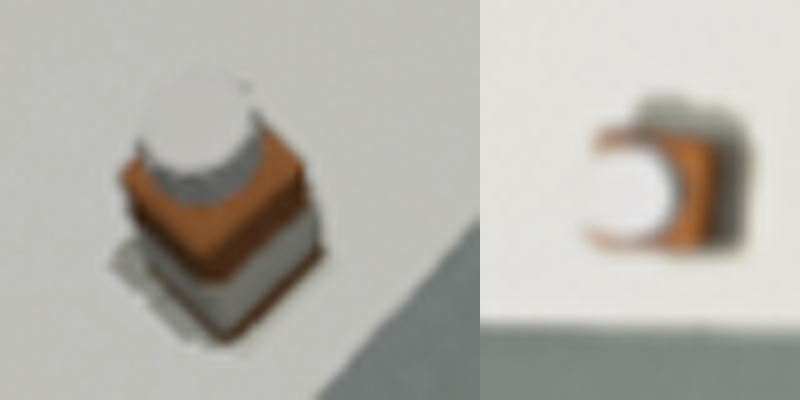

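```bash
python3 - <<'E'
from h import *
print('D',plane('top',[140.2,219.2],.08),plane('side',[190.2,299.4],.08))
P=Plan(); P.t([.56,-.27,.22],order='p').t(None,down(17),near=False).t([.4385,-.116,.14],grasp=True).t([.4385,-.116,.036],grasp=True,n=8)
E
```

```text
D [[0.42592443 0.32839155 0.08      ]] [[0.42251271 0.32869185 0.08      ]]
  3 x claw 0 lin [-0.725  0.69  -0.606] rot 0
  7 x claw 0 lin 0 rot [-0.0131  0.0061 -0.0719]
  8 x claw 0 lin [ 0.494  0.914 -0.356] rot 0
  8 x claw 0 lin [0.52 0.   0.  ] rot 0
```

play_rows --targets '[{"claw": 0, "linear": [-0.725, 0.69, -0.606], "rotation": [0, 0, 0]}, {"claw": 0, "linear": [-0.725, 0.69, -0.606], "rotation": [0, 0, 0]}, {"claw": 0, "linear": [-0.725, 0.69, -0.606], "rotation": [0, 0, 0]}, {"claw": 0, "linear": [0, 0, 0], "rotation": [-0.013, 0.006, -0.072]}, {"claw": 0, "linear": [0, 0, 0], "rotation": [-0.013, 0.006, -0.072]}, {"claw": 0, "linear": [0, 0, 0], "rotation": [-0.013, 0.006, -0.072]}, {"claw": 0, "linear": [0, 0, 0], "rotation": [-0.013, 0.006, -0.072]}, {"claw": 0, "linear": [0, 0, 0], "rotation": [-0.013, 0.006, -0.072]}, {"claw": 0, "linear": [0, 0, 0], "rotation": [-0.013, 0.006, -0.072]}, {"claw": 0, "linear": [0, 0, 0], "rotation": [-0.013, 0.006, -0.072]}]'

```text
time: 26.48
position: [0.555, -0.2745, 0.212]
tool_rot: [-0.25, 1.563, 0.212]
ft_force: [0.1, 0.5, -0.4]
grip_width: 1.003
```

play_rows --targets '[{"claw": 0, "linear": [0.3, 0.91, -0.356], "rotation": [0, 0, 0]}, {"claw": 0, "linear": [0.3, 0.91, -0.356], "rotation": [0, 0, 0]}, {"claw": 0, "linear": [0.3, 0.91, -0.356], "rotation": [0, 0, 0]}, {"claw": 0, "linear": [0.3, 0.91, -0.356], "rotation": [0, 0, 0]}, {"claw": 0, "linear": [0.3, 0.91, -0.356], "rotation": [0, 0, 0]}, {"claw": 0, "linear": [0.3, 0.91, -0.356], "rotation": [0, 0, 0]}]'

```text
time: 26.98
position: [0.46, -0.1472, 0.1605]
tool_rot: [-0.271, 1.558, 0.219]
ft_force: [0.2, 0.0, 0.7]
grip_width: 1.004
```

```bash
python3 - <<'E'
from h import *
where()
a=snap('side'); 
n,l,s,c=cv2.connectedComponentsWithStats(amber(a).astype(np.uint8))
for i in range(1,n):
    W=plane('side',c[i],.02)[0]
    if s[i,4]>8 and .38<W[0]<.7 and abs(W[1])<.5: print(c[i].round(1),s[i,4])
P=Plan(); P.t([.4385,-.116,.13],down(17),near=False,grasp=True).t([.4385,-.116,.037],grasp=True,n=8)
E
```

```text
t 26.9833 gp [ 0.4599 -0.1465  0.1791] x [ 0.003 -0.033 -0.999] z [ 0.952  0.307 -0.007] j [ 0.97  0.03 -0.74  1.92  0.06  1.19  0.52] w 87.4 F [0.2 0.  0.7] T [ 0.03 -0.09 -0.03]
[270.5 155.2] 104
[268.5 166.4] 16
[235.7 180.1] 123
[236.4 191.5] 19
[299.9 194.4] 115
[297.7 205.8] 18
[205.2 220.1] 19
[211.7 232.8] 10
[192.3 311.6] 183
  1 x claw 0 lin 0 rot [ 0.0122 -0.0082  0.0177]
  2 x claw 0 lin [ 0.934  0.602 -0.174] rot 0
  8 x claw 0 lin [0.465 0.    0.   ] rot 0
```

play_rows --targets '[{"claw": 0, "linear": [0, 0, 0], "rotation": [0.012, -0.008, 0.018]}, {"claw": 0, "linear": [0.93, 0.6, -0.17], "rotation": [0, 0, 0]}, {"claw": 0, "linear": [0.93, 0.6, -0.17], "rotation": [0, 0, 0]}, {"claw": 0, "linear": [0.46, 0, 0], "rotation": [0, 0, 0]}, {"claw": 0, "linear": [0.46, 0, 0], "rotation": [0, 0, 0]}, {"claw": 0, "linear": [0.2, 0, 0], "rotation": [0, 0, 0]}, {"claw": 0, "linear": [0, 0, 0], "rotation": [0, 0, 0]}]'

```text
time: 27.62
position: [0.4305, -0.1089, 0.0761]
tool_rot: [-0.24, 1.565, 0.24]
ft_force: [1.0, -0.4, -0.2]
grip_width: 1.0
```

```bash
python3 - <<'E'
from h import *
where()
P=Plan(); P.t([.4385,-.116,.07],down(17),near=False,grasp=True,n=2).t([.4385,-.116,.037],grasp=True,n=4)
E
```

```text
t 27.6167 gp [ 0.4306 -0.1089  0.0948] x [-0.008 -0.002 -1.   ] z [ 0.954  0.301 -0.008] j [ 0.94  0.06 -0.77  2.08  0.05  1.02  0.45] w 87.0 F [ 1.  -0.4 -0.2] T [ 0.01 -0.12 -0.01]
  1 x claw 0 lin 0 rot [ 0.0057 -0.005  -0.0005]
  2 x claw 0 lin [ 0.497 -0.182  0.111] rot 0
  4 x claw 0 lin [0.33 0.   0.  ] rot 0
```

play_rows --newtons 28 --targets '[{"claw": 0, "linear": [0.4, -0.18, 0.11], "rotation": [0.006, -0.005, 0]}, {"claw": 0, "linear": [0.4, -0.18, 0.11], "rotation": [0, 0, 0]}, {"claw": 0, "linear": [0.33, 0, 0], "rotation": [0, 0, 0]}, {"claw": 0, "linear": [0.33, 0, 0], "rotation": [0, 0, 0]}, {"claw": 0, "linear": [0.2, 0, 0], "rotation": [0, 0, 0]}, {"claw": 0, "linear": [0, 0, 0], "rotation": [0, 0, 0]}]'

```text
time: 28.12
position: [0.4395, -0.1159, 0.034]
tool_rot: [-0.233, 1.556, 0.233]
ft_force: [-0.6, -0.5, 0.1]
grip_width: 1.001
```

```bash
python3 - <<'E'
from h import *
where()
P=Plan(); P.t([.4385,-.116,.037],down(17),near=False,grasp=True,n=3)
E
```

```text
t 28.1167 gp [ 0.4395 -0.1159  0.0527] x [ 0.002 -0.    -1.   ] z [0.956 0.293 0.002] j [ 0.92  0.16 -0.75  2.1   0.13  0.93  0.39] w 87.1 F [-0.6 -0.5  0.1] T [-0.03 -0.08  0.01]
  3 x claw 0 lin [ 0.209  0.002 -0.013] rot 0
```

Down the last 16 mm, grip, and lift.

play_rows --targets '[{"claw": 0, "linear": [0.22, 0, -0.01], "rotation": [0, 0, 0]}, {"claw": 0, "linear": [0.22, 0, -0.01], "rotation": [0, 0, 0]}, {"claw": 0, "linear": [0.22, 0, -0.01], "rotation": [0, 0, 0]}, {"claw": 1, "linear": [0, 0, 0], "rotation": [0, 0, 0]}, {"claw": 1, "linear": [0, 0, 0], "rotation": [0, 0, 0]}, {"claw": 1, "linear": [0, 0, 0], "rotation": [0, 0, 0]}, {"claw": 1, "linear": [0, 0, 0], "rotation": [0, 0, 0]}, {"claw": 1, "linear": [0, 0, 0], "rotation": [0, 0, 0]}, {"claw": 1, "linear": [0, 0, 0], "rotation": [0, 0, 0]}, {"claw": 1, "linear": [0, 0, 0], "rotation": [0, 0, 0]}]'

```text
time: 28.95
position: [0.4397, -0.1161, 0.0171]
tool_rot: [-0.235, 1.555, 0.232]
ft_force: [-0.0, 0.7, -0.3]
grip_width: 0.553
```

play_rows --targets '[{"claw": 1, "linear": [0, 0, 0], "rotation": [0, 0, 0]}, {"claw": 1, "linear": [0, 0, 0], "rotation": [0, 0, 0]}, {"claw": 1, "linear": [0, 0, 0], "rotation": [0, 0, 0]}, {"claw": 1, "linear": [0, 0, 0], "rotation": [0, 0, 0]}]'

```text
time: 29.28
position: [0.4397, -0.1162, 0.0173]
tool_rot: [-0.235, 1.554, 0.232]
ft_force: [0.8, 0.1, 0.1]
grip_width: 0.436
```

```bash
python3 - <<'E'
from h import *
where()
s2=st(0,-.102)
P=Plan(); P.t(P.p+[.03,0,.15],claw=1).t(None,down(-3.8),near=False,claw=1).t([*s2,.13],grasp=True,claw=1).t([*s2,.07],grasp=True,claw=1,n=5)
E
```

```text
t 29.2833 gp [ 0.4397 -0.1162  0.036 ] x [ 0.004 -0.002 -1.   ] z [0.956 0.293 0.003] j [ 0.91  0.19 -0.75  2.12  0.16  0.89  0.36] w 37.9 F [0.8 0.1 0.1] T [-0.01 -0.12  0.01]
  6 x claw 1 lin [-0.999 -0.061  0.195] rot 0
  3 x claw 1 lin 0 rot [0.0772 0.0008 0.0004]
  6 x claw 1 lin [0.373 0.163 0.854] rot 0
  5 x claw 1 lin [0.48 0.   0.  ] rot 0
```

play_rows --targets '[{"claw": 1, "linear": [-0.5, 0, 0], "rotation": [0, 0, 0]}, {"claw": 1, "linear": [-1, -0.06, 0.195], "rotation": [0, 0, 0]}, {"claw": 1, "linear": [-1, -0.06, 0.195], "rotation": [0, 0, 0]}, {"claw": 1, "linear": [-1, -0.06, 0.195], "rotation": [0, 0, 0]}, {"claw": 1, "linear": [-1, -0.06, 0.195], "rotation": [0, 0, 0]}, {"claw": 1, "linear": [-1, -0.06, 0.195], "rotation": [0, 0, 0]}, {"claw": 1, "linear": [0, 0, 0], "rotation": [0.077, 0, 0]}, {"claw": 1, "linear": [0, 0, 0], "rotation": [0.077, 0, 0]}, {"claw": 1, "linear": [0, 0, 0], "rotation": [0.077, 0, 0]}]'

```text
time: 30.03
position: [0.4633, -0.1148, 0.1596]
tool_rot: [0.06, 1.571, -0.058]
ft_force: [-0.3, 0.6, -0.4]
grip_width: 0.435
```

```bash
python3 - <<'E'
from h import *
where()
s2=st(0,-.102)
P=Plan(); P.t([*s2,.13],down(-3.8),near=False,grasp=True,claw=1).t([*s2,.07],grasp=True,claw=1,n=5)
E
```

```text
t 30.0333 gp [ 0.4633 -0.1149  0.1783] x [-0.001  0.001 -1.   ] z [ 0.997 -0.075 -0.001] j [ 0.94  0.03 -0.76  1.92  0.02  1.2   0.1 ] w 37.8 F [-0.3  0.6 -0.4] T [ 0.03 -0.12  0.01]
  1 x claw 1 lin 0 rot [-0.0055 -0.0008 -0.0005]
  6 x claw 1 lin [0.322 0.156 0.898] rot 0
  5 x claw 1 lin [0.48 0.   0.  ] rot 0
```

play_rows --targets '[{"claw": 1, "linear": [0.32, 0.156, 0.898], "rotation": [-0.0055, 0, 0]}, {"claw": 1, "linear": [0.32, 0.156, 0.898], "rotation": [0, 0, 0]}, {"claw": 1, "linear": [0.32, 0.156, 0.898], "rotation": [0, 0, 0]}, {"claw": 1, "linear": [0.32, 0.156, 0.898], "rotation": [0, 0, 0]}, {"claw": 1, "linear": [0.32, 0.156, 0.898], "rotation": [0, 0, 0]}, {"claw": 1, "linear": [0.32, 0.156, 0.8], "rotation": [0, 0, 0]}, {"claw": 1, "linear": [0.3, 0, 0], "rotation": [0, 0, 0]}, {"claw": 1, "linear": [0, 0, 0], "rotation": [0, 0, 0]}]'

```text
time: 30.7
position: [0.6009, -0.1035, 0.0995]
tool_rot: [0.058, 1.574, -0.064]
ft_force: [-0.6, 0.1, -1.5]
grip_width: 0.436
```

```bash
python3 - <<'E'
from h import *
where()
s2=st(0,-.102)
P=Plan(); P.t([*s2,.09],down(-3.8),near=False,grasp=True,claw=1,n=3).t([*s2,.07],grasp=True,claw=1,n=3)
E
```

```text
t 30.7 gp [ 0.601  -0.1034  0.1182] x [-0.004 -0.003 -1.   ] z [ 0.997 -0.078 -0.004] j [ 0.72  0.43 -0.74  1.68  0.31  1.16 -0.18] w 37.9 F [-0.6  0.1 -1.5] T [-0.03 -0.04  0.  ]
  1 x claw 1 lin 0 rot [-0.0072 -0.0023  0.0022]
  3 x claw 1 lin [ 0.376  0.04  -0.026] rot 0
  3 x claw 1 lin [0.267 0.    0.   ] rot 0
```

play_rows --targets '[{"claw": 1, "linear": [0.38, 0.04, -0.026], "rotation": [-0.007, -0.002, 0.002]}, {"claw": 1, "linear": [0.38, 0.04, -0.026], "rotation": [0, 0, 0]}, {"claw": 1, "linear": [0.38, 0.04, -0.026], "rotation": [0, 0, 0]}, {"claw": 1, "linear": [0.26, 0, 0], "rotation": [0, 0, 0]}, {"claw": 1, "linear": [0.15, 0, 0], "rotation": [0, 0, 0]}, {"claw": 1, "linear": [0.05, 0, 0], "rotation": [0, 0, 0]}, {"claw": 1, "linear": [0, 0, 0], "rotation": [0, 0, 0]}]'

```text
time: 31.28
position: [0.5946, -0.1017, 0.0553]
tool_rot: [0.051, 1.574, -0.054]
ft_force: [-0.6, 0.3, -0.8]
grip_width: 0.438
```

```bash
python3 - <<'E'
from h import *
where()
s2=st(0,-.102)
P=Plan(); P.t([*s2,.068],down(-3.8),near=False,grasp=True,claw=1,n=2)
E
```

```text
t 31.2833 gp [ 0.5947 -0.1016  0.074 ] x [-0.004 -0.002 -1.   ] z [ 0.998 -0.067 -0.004] j [ 0.71  0.46 -0.73  1.73  0.34  1.09 -0.2 ] w 38.1 F [-0.6  0.3 -0.8] T [ 0.01 -0.06  0.  ]
  2 x claw 1 lin [0.12  0.032 0.089] rot 0
```

play_rows --targets '[{"claw": 1, "linear": [0.08, 0.03, 0.09], "rotation": [0, 0, 0]}, {"claw": 1, "linear": [0.08, 0.02, 0.09], "rotation": [0, 0, 0]}, {"claw": 1, "linear": [0.05, 0, 0], "rotation": [0, 0, 0]}, {"claw": 1, "linear": [0.03, 0, 0], "rotation": [0, 0, 0]}]'

```text
time: 31.62
position: [0.6007, -0.1012, 0.0503]
tool_rot: [0.051, 1.571, -0.056]
ft_force: [0.2, -1.0, -2.0]
grip_width: 0.432
```

play_rows --targets '[{"claw": 1, "linear": [0.06, 0, 0], "rotation": [0, 0, 0]}, {"claw": 1, "linear": [0.05, 0, 0], "rotation": [0, 0, 0]}]'

```text
time: 31.78
position: [0.6014, -0.1011, 0.0478]
tool_rot: [0.05, 1.57, -0.056]
ft_force: [-0.4, -0.1, -1.1]
grip_width: 0.436
```

play_rows --targets '[{"claw": 1, "linear": [0, 0.02, -0.1], "rotation": [0, 0, 0]}, {"claw": 1, "linear": [0.05, 0, 0], "rotation": [0, 0, 0]}, {"claw": 1, "linear": [0.05, 0, 0], "rotation": [0, 0, 0]}]'

```text
time: 32.03
position: [0.5987, -0.1003, 0.0474]
tool_rot: [0.05, 1.571, -0.056]
ft_force: [-2.0, -1.3, 7.0]
grip_width: 0.433
```

Contact. Release, retreat straight up, and line up for bottle D.

play_rows --targets '[{"claw": 0.3, "linear": [0, 0, 0], "rotation": [0, 0, 0]}, {"claw": 0.3, "linear": [0, 0, 0], "rotation": [0, 0, 0]}, {"claw": 0.3, "linear": [0, 0, 0], "rotation": [0, 0, 0]}, {"claw": 0.3, "linear": [0, 0, 0], "rotation": [0, 0, 0]}, {"claw": 0.3, "linear": [-0.4, 0, 0], "rotation": [0, 0, 0]}, {"claw": 0.3, "linear": [-0.9, 0, 0], "rotation": [0, 0, 0]}, {"claw": 0.3, "linear": [-0.9, 0, 0], "rotation": [0, 0, 0]}, {"claw": 0.3, "linear": [-0.9, 0, 0], "rotation": [0, 0, 0]}, {"claw": 0.3, "linear": [-0.9, 0, 0], "rotation": [0, 0, 0]}, {"claw": 0, "linear": [-0.9, 0, 0], "rotation": [0, 0, 0]}]'

```text
time: 32.87
position: [0.5949, -0.0989, 0.1721]
tool_rot: [0.051, 1.58, -0.053]
ft_force: [0.6, -0.9, -0.1]
grip_width: 0.722
```

```bash
python3 - <<'E'
from h import *
where()
P=Plan(); P.t([.50,-.08,.22],order='p').t([.4245,.3285,.15],down(-2),near=False,grasp=True)
E
```

```text
t 32.8667 gp [ 0.5951 -0.0989  0.1908] x [-0.01  -0.001 -1.   ] z [ 0.998 -0.066 -0.01 ] j [ 0.75  0.35 -0.77  1.61  0.25  1.29 -0.13] w 62.8 F [ 0.6 -0.9 -0.1] T [-0.01 -0.11 -0.03]
  4 x claw 0 lin [-0.47   0.125 -0.964] rot 0
  1 x claw 0 lin 0 rot [-0.0199 -0.0064  0.0011]
  17 x claw 0 lin [ 0.209  0.954 -0.211] rot 0
```

play_rows --targets '[{"claw": 0, "linear": [-0.47, 0.125, -0.96], "rotation": [0, 0, 0]}, {"claw": 0, "linear": [-0.47, 0.125, -0.96], "rotation": [0, 0, 0]}, {"claw": 0, "linear": [-0.47, 0.125, -0.96], "rotation": [0, 0, 0]}, {"claw": 0, "linear": [0, 0.95, -0.2], "rotation": [0, 0, 0]}, {"claw": 0, "linear": [0, 0.95, -0.2], "rotation": [0, 0, 0]}, {"claw": 0, "linear": [0, 0.95, -0.2], "rotation": [0, 0, 0]}, {"claw": 0, "linear": [0, 0.95, -0.2], "rotation": [0, 0, 0]}, {"claw": 0, "linear": [0, 0.95, -0.2], "rotation": [0, 0, 0]}, {"claw": 0, "linear": [0, 0.95, -0.2], "rotation": [0, 0, 0]}, {"claw": 0, "linear": [0, 0.95, -0.2], "rotation": [0, 0, 0]}]'

```text
time: 33.7
position: [0.5017, 0.0844, 0.2218]
tool_rot: [0.053, 1.561, -0.07]
ft_force: [0.5, 0.2, 0.8]
grip_width: 0.996
```

play_rows --targets '[{"claw": 0, "linear": [0.2, 0.95, 0], "rotation": [-0.02, 0, 0]}, {"claw": 0, "linear": [0.2, 0.95, 0], "rotation": [0, 0, 0]}, {"claw": 0, "linear": [0.2, 0.95, 0], "rotation": [0, 0, 0]}, {"claw": 0, "linear": [0.2, 0.95, 0], "rotation": [0, 0, 0]}, {"claw": 0, "linear": [0.2, 0.95, 0], "rotation": [0, 0, 0]}, {"claw": 0, "linear": [0.2, 0.95, 0], "rotation": [0, 0, 0]}, {"claw": 0, "linear": [0.2, 0.95, 0], "rotation": [0, 0, 0]}]'

```text
time: 34.28
position: [0.5101, 0.2593, 0.1902]
tool_rot: [0.023, 1.551, -0.046]
ft_force: [-0.7, -0.1, -0.7]
grip_width: 0.999
```

```bash
python3 - <<'E'
from h import *
where()
a=snap('side','s8.png'); 
n,l,s,c=cv2.connectedComponentsWithStats(amber(a).astype(np.uint8))
for i in range(1,n):
    W=plane('side',c[i],.02)[0]
    if s[i,4]>8 and .38<W[0]<.7 and abs(W[1])<.5: print(c[i].round(1),s[i,4])
P=Plan(); P.t([.4245,.3285,.13],down(-2),near=False,grasp=True).t([.4245,.3285,.036],grasp=True,n=6)
E
```

```text
t 34.2833 gp [0.5098 0.2596 0.2089] x [ 0.019 -0.015 -1.   ] z [ 0.999 -0.044  0.02 ] j [ 0.33  0.31 -1.02  1.68  0.3   1.3  -0.79] w 86.9 F [-0.7 -0.1 -0.7] T [ 0.   -0.09  0.02]
[270.5 155.2] 103
[253.6 167.5] 118
[268.5 166.4] 16
[235.7 180.1] 123
[253.8 178.5] 20
[236.4 191.5] 19
[206.9 223.4] 14
[211.9 232.9] 9
[192.4 311.4] 183
  1 x claw 0 lin 0 rot [-0.0023  0.0115  0.0058]
  4 x claw 0 lin [ 0.782  0.602 -0.858] rot 0
  6 x claw 0 lin [0.627 0.    0.   ] rot 0
```

play_rows --targets '[{"claw": 0, "linear": [0.5, 0.6, -0.86], "rotation": [-0.002, 0.0115, 0.006]}, {"claw": 0, "linear": [0.78, 0.6, -0.86], "rotation": [0, 0, 0]}, {"claw": 0, "linear": [0.78, 0.6, -0.86], "rotation": [0, 0, 0]}, {"claw": 0, "linear": [0.78, 0.6, -0.86], "rotation": [0, 0, 0]}, {"claw": 0, "linear": [0.3, 0, 0], "rotation": [0, 0, 0]}, {"claw": 0, "linear": [0, 0, 0], "rotation": [0, 0, 0]}]'

```text
time: 34.83
position: [0.4215, 0.335, 0.1113]
tool_rot: [0.028, 1.568, -0.019]
ft_force: [1.4, -1.0, 0.1]
grip_width: 0.997
```

```bash
python3 - <<'E'
from h import *
where()
P=Plan(); P.t([.4245,.3285,.08],down(-2),near=False,grasp=True,n=3).t([.4245,.3285,.05],grasp=True,n=3)
E
```

```text
t 34.8333 gp [0.4215 0.3349 0.13  ] x [ 0.003  0.005 -1.   ] z [ 1.    -0.03   0.003] j [ 0.19  0.33 -1.05  1.84  0.31  1.14 -0.99] w 86.7 F [ 1.4 -1.   0.1] T [ 0.01 -0.13 -0.01]
  1 x claw 0 lin 0 rot [ 0.0032  0.0016 -0.0035]
  3 x claw 0 lin [ 0.667 -0.086  0.043] rot 0
  3 x claw 0 lin [0.4 0.  0. ] rot 0
```

play_rows --targets '[{"claw": 0, "linear": [0.6, -0.086, 0.043], "rotation": [0.003, 0.0016, -0.0035]}, {"claw": 0, "linear": [0.6, -0.086, 0.043], "rotation": [0, 0, 0]}, {"claw": 0, "linear": [0.6, -0.086, 0.043], "rotation": [0, 0, 0]}, {"claw": 0, "linear": [0.4, 0, 0], "rotation": [0, 0, 0]}, {"claw": 0, "linear": [0.3, 0, 0], "rotation": [0, 0, 0]}, {"claw": 0, "linear": [0, 0, 0], "rotation": [0, 0, 0]}]'

```text
time: 35.33
position: [0.431, 0.3258, 0.0472]
tool_rot: [0.033, 1.565, -0.034]
ft_force: [-0.5, -0.8, -0.0]
grip_width: 1.001
```

```bash
python3 - <<'E'
from h import *
where()
P=Plan(); P.t([.4245,.3285,.036],down(-2),near=False,grasp=True,n=3)
E
```

```text
t 35.3333 gp [0.4309 0.3258 0.0659] x [ 0.006 -0.001 -1.   ] z [ 0.999 -0.042  0.006] j [ 0.14  0.42 -0.98  1.89  0.41  1.04 -1.05] w 87.1 F [-0.5 -0.8 -0. ] T [-0.02 -0.07  0.05]
  1 x claw 0 lin 0 rot [-0.0047  0.0035  0.0003]
  3 x claw 0 lin [ 0.399  0.033 -0.088] rot 0
```

play_rows --targets '[{"claw": 0, "linear": [0.38, 0.033, -0.088], "rotation": [-0.005, 0.0035, 0]}, {"claw": 0, "linear": [0.38, 0.033, -0.088], "rotation": [0, 0, 0]}, {"claw": 0, "linear": [0.38, 0.033, -0.06], "rotation": [0, 0, 0]}, {"claw": 0, "linear": [0.05, 0.03, 0], "rotation": [0, 0, 0]}, {"claw": 0, "linear": [0, 0, 0], "rotation": [0, 0, 0]}]'

```text
time: 35.75
position: [0.4265, 0.3298, 0.0154]
tool_rot: [0.029, 1.57, -0.027]
ft_force: [-0.1, -0.1, -0.1]
grip_width: 1.002
```

play_rows --newtons 28 --targets '[{"claw": 1, "linear": [0, 0, 0], "rotation": [0, 0, 0]}, {"claw": 1, "linear": [0, 0, 0], "rotation": [0, 0, 0]}, {"claw": 1, "linear": [0, 0, 0], "rotation": [0, 0, 0]}, {"claw": 1, "linear": [0, 0, 0], "rotation": [0, 0, 0]}, {"claw": 1, "linear": [0, 0, 0], "rotation": [0, 0, 0]}, {"claw": 1, "linear": [0, 0, 0], "rotation": [0, 0, 0]}, {"claw": 1, "linear": [0, 0, 0], "rotation": [0, 0, 0]}, {"claw": 1, "linear": [0, 0, 0], "rotation": [0, 0, 0]}, {"claw": 1, "linear": [0, 0, 0], "rotation": [0, 0, 0]}, {"claw": 1, "linear": [0, 0, 0], "rotation": [0, 0, 0]}]'

```text
time: 36.58
position: [0.4273, 0.3309, 0.0171]
tool_rot: [0.029, 1.567, -0.026]
ft_force: [0.7, 0.2, -1.7]
grip_width: 0.435
```

```bash
python3 - <<'E'
from h import *
where()
print(st(0,.054))
P=Plan(); P.t(P.p+[0,0,.06],claw=1).t([.5,.2,.2],claw=1).t([*st(0,.054),.13],down(-3.8),near=False,grasp=True,claw=1)
E
```

```text
t 36.5833 gp [0.4272 0.3308 0.0358] x [ 0.004  0.002 -1.   ] z [ 0.999 -0.035  0.004] j [ 0.1   0.46 -0.95  1.91  0.45  0.99 -1.09] w 37.9 F [ 0.7  0.2 -1.7] T [ 0.06 -0.12 -0.  ]
[0.60946141 0.05528243]
  3 x claw 1 lin [-0.8    0.002  0.003] rot 0
  6 x claw 1 lin [-0.819 -0.853  0.518] rot 0
  1 x claw 1 lin 0 rot [ 0.0198  0.0022 -0.0014]
  6 x claw 1 lin [ 0.591 -0.914  0.792] rot 0
```

play_rows --targets '[{"claw": 1, "linear": [-0.5, 0, 0], "rotation": [0, 0, 0]}, {"claw": 1, "linear": [-0.8, 0, 0], "rotation": [0, 0, 0]}, {"claw": 1, "linear": [-0.8, 0, 0], "rotation": [0, 0, 0]}, {"claw": 1, "linear": [-0.82, -0.85, 0.52], "rotation": [0, 0, 0]}, {"claw": 1, "linear": [-0.82, -0.85, 0.52], "rotation": [0, 0, 0]}, {"claw": 1, "linear": [-0.82, -0.85, 0.52], "rotation": [0, 0, 0]}, {"claw": 1, "linear": [-0.82, -0.85, 0.52], "rotation": [0, 0, 0]}, {"claw": 1, "linear": [-0.82, -0.85, 0.52], "rotation": [0, 0, 0]}, {"claw": 1, "linear": [-0.82, -0.85, 0.52], "rotation": [0, 0, 0]}, {"claw": 1, "linear": [0, 0, 0], "rotation": [0.02, 0, 0]}]'

```text
time: 37.42
position: [0.4999, 0.1977, 0.2054]
tool_rot: [0.043, 1.569, -0.042]
ft_force: [1.6, -0.5, -0.5]
grip_width: 0.434
```

```bash
python3 - <<'E'
from h import *
where()
P=Plan(); P.t([.6095,.0575,.14],down(-3.8),near=False,grasp=True,claw=1)
E
```

```text
t 37.4167 gp [0.4999 0.1977 0.2241] x [ 0.002  0.    -1.   ] z [ 0.999 -0.054  0.002] j [ 0.52  0.21 -1.05  1.73  0.19  1.31 -0.63] w 37.8 F [ 1.6 -0.5 -0.5] T [-0.04 -0.16 -0.07]
  1 x claw 1 lin 0 rot [ 0.0077  0.0011 -0.0002]
  6 x claw 1 lin [ 0.561 -0.884  0.791] rot 0
```

play_rows --targets '[{"claw": 1, "linear": [0.3, -0.88, 0.79], "rotation": [0.008, 0, 0]}, {"claw": 1, "linear": [0.3, -0.88, 0.79], "rotation": [0, 0, 0]}, {"claw": 1, "linear": [0.4, -0.88, 0.79], "rotation": [0, 0, 0]}, {"claw": 1, "linear": [0.6, -0.88, 0.79], "rotation": [0, 0, 0]}, {"claw": 1, "linear": [0.7, -0.88, 0.79], "rotation": [0, 0, 0]}, {"claw": 1, "linear": [0.7, -0.7, 0.7], "rotation": [0, 0, 0]}, {"claw": 1, "linear": [0.2, 0, 0], "rotation": [0, 0, 0]}, {"claw": 1, "linear": [0, 0, 0], "rotation": [0, 0, 0]}]'

```text
time: 38.08
position: [0.6156, 0.057, 0.1341]
tool_rot: [0.054, 1.555, -0.054]
ft_force: [-0.8, 1.2, -0.1]
grip_width: 0.435
```

```bash
python3 - <<'E'
from h import *
where()
P=Plan(); P.t([.6095,.0575,.09],down(-3.8),near=False,grasp=True,claw=1,n=4)
E
```

```text
t 38.0833 gp [0.6154 0.057  0.1528] x [ 0.015 -0.    -1.   ] z [ 0.998 -0.069  0.015] j [ 0.57  0.44 -0.9   1.63  0.37  1.23 -0.47] w 37.9 F [-0.8  1.2 -0.1] T [ 0.08 -0.05 -0.01]
  1 x claw 1 lin 0 rot [-0.0015  0.0096 -0.0004]
  4 x claw 1 lin [ 0.628  0.001 -0.062] rot 0
```

play_rows --targets '[{"claw": 1, "linear": [0.62, 0, -0.06], "rotation": [-0.0015, 0.0096, 0]}, {"claw": 1, "linear": [0.62, 0, -0.06], "rotation": [0, 0, 0]}, {"claw": 1, "linear": [0.62, 0, -0.06], "rotation": [0, 0, 0]}, {"claw": 1, "linear": [0.62, 0, -0.06], "rotation": [0, 0, 0]}, {"claw": 1, "linear": [0.2, 0, 0], "rotation": [0, 0, 0]}, {"claw": 1, "linear": [0, 0, 0], "rotation": [0, 0, 0]}]'

```text
time: 38.58
position: [0.6098, 0.0621, 0.0719]
tool_rot: [0.052, 1.566, -0.046]
ft_force: [1.2, -0.2, -0.6]
grip_width: 0.434
```

```bash
python3 - <<'E'
from h import *
where()
P=Plan(); P.t([.6095,.0575,.069],down(-3.8),near=False,grasp=True,claw=1,n=3)
E
```

```text
t 38.5833 gp [0.6098 0.062  0.0906] x [ 0.005  0.003 -1.   ] z [ 0.998 -0.062  0.004] j [ 0.54  0.5  -0.87  1.7   0.42  1.13 -0.51] w 37.8 F [ 1.2 -0.2 -0.6] T [-0.06 -0.01 -0.03]
  1 x claw 1 lin 0 rot [ 0.0024  0.0028 -0.0023]
  3 x claw 1 lin [ 0.287 -0.061 -0.001] rot 0
```

play_rows --targets '[{"claw": 1, "linear": [0.28, -0.06, 0], "rotation": [0.002, 0.003, -0.002]}, {"claw": 1, "linear": [0.28, -0.06, 0], "rotation": [0, 0, 0]}, {"claw": 1, "linear": [0.28, -0.06, 0], "rotation": [0, 0, 0]}, {"claw": 1, "linear": [0.05, 0, 0], "rotation": [0, 0, 0]}, {"claw": 1, "linear": [0, 0, 0], "rotation": [0, 0, 0]}]'

```text
time: 39.0
position: [0.6115, 0.0593, 0.0522]
tool_rot: [0.051, 1.565, -0.05]
ft_force: [0.2, -0.6, -1.2]
grip_width: 0.434
```

play_rows --targets '[{"claw": 1, "linear": [0.05, 0, 0], "rotation": [0, 0, 0]}, {"claw": 1, "linear": [0.04, 0, 0], "rotation": [0, 0, 0]}]'

```text
time: 39.17
position: [0.6119, 0.0592, 0.0501]
tool_rot: [0.051, 1.565, -0.05]
ft_force: [-1.0, 0.4, -1.0]
grip_width: 0.435
```

play_rows --targets '[{"claw": 1, "linear": [0.03, -0.07, -0.09], "rotation": [0, 0, 0]}, {"claw": 1, "linear": [0.05, 0, 0], "rotation": [0, 0, 0]}, {"claw": 1, "linear": [0.05, 0, 0], "rotation": [0, 0, 0]}, {"claw": 1, "linear": [0.04, 0, 0], "rotation": [0, 0, 0]}]'

```text
time: 39.5
position: [0.6098, 0.0575, 0.0471]
tool_rot: [0.051, 1.564, -0.05]
ft_force: [-4.3, -0.8, 11.0]
grip_width: 0.437
```

play_rows --targets '[{"claw": 0.3, "linear": [0, 0, 0], "rotation": [0, 0, 0]}, {"claw": 0.3, "linear": [0, 0, 0], "rotation": [0, 0, 0]}, {"claw": 0.3, "linear": [0, 0, 0], "rotation": [0, 0, 0]}, {"claw": 0.3, "linear": [0, 0, 0], "rotation": [0, 0, 0]}, {"claw": 0.3, "linear": [-0.4, 0, 0], "rotation": [0, 0, 0]}, {"claw": 0.3, "linear": [-0.9, 0, 0], "rotation": [0, 0, 0]}, {"claw": 0.3, "linear": [-0.9, 0, 0], "rotation": [0, 0, 0]}, {"claw": 0.3, "linear": [-0.9, 0, 0], "rotation": [0, 0, 0]}, {"claw": 0.3, "linear": [-0.9, 0, 0], "rotation": [0, 0, 0]}, {"claw": 0.3, "linear": [-0.9, 0, 0], "rotation": [0, 0, 0]}]'

```text
time: 40.33
position: [0.6055, 0.0573, 0.1718]
tool_rot: [0.05, 1.573, -0.049]
ft_force: [0.2, -0.2, -0.6]
grip_width: 0.701
```

play_rows --targets '[{"claw": 0.3, "linear": [-0.1, 0.95, -0.5], "rotation": [0, 0, 0]}, {"claw": 0.3, "linear": [0, 0.95, -0.5], "rotation": [0, 0, 0]}, {"claw": 0.3, "linear": [0, 0.95, -0.5], "rotation": [0, 0, 0]}, {"claw": 0.3, "linear": [0, 0.95, -0.5], "rotation": [0, 0, 0]}, {"claw": 0.3, "linear": [0, 0.95, -0.5], "rotation": [0, 0, 0]}, {"claw": 0.3, "linear": [0, 0.95, -0.5], "rotation": [0, 0, 0]}, {"claw": 0.3, "linear": [0, 0, 0], "rotation": [0, 0, 0]}]'

```text
time: 40.92
position: [0.5431, 0.2096, 0.1872]
tool_rot: [0.057, 1.555, -0.053]
ft_force: [-0.5, 1.2, -0.2]
grip_width: 0.7
```

```bash
python3 - <<'E'
from h import *
where()
b=snap('side','s9.png'); a=snap('top','t9.png')
c1=cv2.resize(b[130:250,160:310],(600,480),interpolation=cv2.INTER_CUBIC); c2=cv2.resize(a[145:190,215:325],(600,245)[:2],interpolation=cv2.INTER_CUBIC)
for y in(-.18,-.102,-.024,.054):
    for im,nm,x,yy,k in((c1,'side',160,130,4),(c2,'top',215,145,600/110)):
        p=(proj(nm,[*st(0,y),.11])[0]+.5-[x,yy])*k; cv2.drawMarker(im,tuple(int(v) for v in p),(255,0,255),cv2.MARKER_CROSS,10,1)
cv2.imwrite('pics/c9.png',np.vstack([c1[60:400],c2]))
d=st(-.028,.14)
P=Plan();P.t([*d,.12],down(86.2),near=False)
E
```

```text
t 40.9167 gp [0.5428 0.2096 0.2059] x [ 0.015  0.002 -1.   ] z [ 0.997 -0.07   0.015] j [ 0.42  0.33 -1.    1.66  0.29  1.29 -0.71] w 60.9 F [-0.5  1.2 -0.2] T [ 0.03 -0.02  0.02]
  13 x claw 0 lin 0 rot [-0.0774  0.0006  0.0006]
  3 x claw 0 lin [ 0.89  -0.603 -0.78 ] rot 0
```

View pics/c9.png

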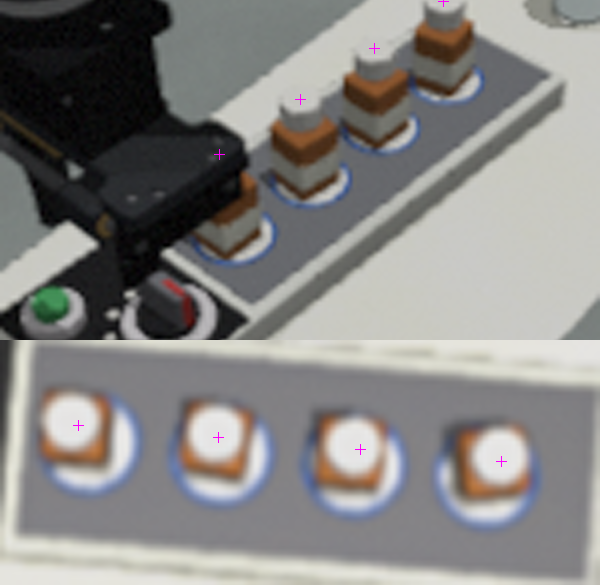

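All four bottles stand upright in their rings. The cap centres sit within about 3–4 mm of the predicted crosses in the top view, and the dial still points at the red dot. Now I'll turn the dial four clicks.

play_rows --targets '[{"claw": 0.4, "linear": [0, 0, 0], "rotation": [-0.077, 0, 0]}, {"claw": 0.4, "linear": [0, 0, 0], "rotation": [-0.077, 0, 0]}, {"claw": 0.4, "linear": [0, 0, 0], "rotation": [-0.077, 0, 0]}, {"claw": 0.4, "linear": [0, 0, 0], "rotation": [-0.077, 0, 0]}, {"claw": 0.4, "linear": [0, 0, 0], "rotation": [-0.077, 0, 0]}, {"claw": 0.5, "linear": [0, 0, 0], "rotation": [-0.077, 0, 0]}, {"claw": 0.5, "linear": [0, 0, 0], "rotation": [-0.077, 0, 0]}, {"claw": 0.5, "linear": [0, 0, 0], "rotation": [-0.077, 0, 0]}, {"claw": 0.5, "linear": [0, 0, 0], "rotation": [-0.077, 0, 0]}, {"claw": 0.5, "linear": [0, 0, 0], "rotation": [-0.077, 0, 0]}]'

```text
time: 41.85
position: [0.5542, 0.1869, 0.1884]
tool_rot: [-0.922, 1.363, 0.89]
ft_force: [0.1, 0.4, -0.7]
grip_width: 0.507
```

play_rows --targets '[{"claw": 0.5, "linear": [0, 0, 0], "rotation": [-0.077, 0, 0]}, {"claw": 0.5, "linear": [0, 0, 0], "rotation": [-0.077, 0, 0]}, {"claw": 0.5, "linear": [0, 0, 0], "rotation": [-0.077, 0, 0]}, {"claw": 0.5, "linear": [0.4, -0.6, -0.78], "rotation": [0, 0, 0]}, {"claw": 0.5, "linear": [0.4, -0.6, -0.78], "rotation": [0, 0, 0]}, {"claw": 0.5, "linear": [0.4, -0.6, -0.78], "rotation": [0, 0, 0]}, {"claw": 0.5, "linear": [0, 0, 0], "rotation": [0, 0, 0]}]'

```text
time: 42.43
position: [0.6052, 0.1115, 0.1593]
tool_rot: [-1.207, 1.22, 1.164]
ft_force: [-0.3, -0.6, -0.8]
grip_width: 0.499
```

```bash
python3 - <<'E'
from h import *
where()
P=Plan();P.t([.585,.1415,.1],down(86.2),near=False,n=3).t([.585,.1415,.05],n=4)
E
```

```text
t 42.4333 gp [0.6048 0.1118 0.178 ] x [ 0.02  -0.016 -1.   ] z [ 0.031  0.999 -0.015] j [ 0.67  0.57 -1.23  1.61  0.57  1.35  0.9 ] w 43.4 F [-0.3 -0.6 -0.8] T [-0.   -0.13  0.03]
  1 x claw 0 lin 0 rot [ 0.0226 -0.0096  0.0132]
  3 x claw 0 lin [0.791 0.295 0.382] rot 0
  4 x claw 0 lin [0.5 0.  0. ] rot 0
```

play_rows --targets '[{"claw": 0.5, "linear": [0.2, 0.29, 0.38], "rotation": [0.0226, -0.0096, 0.0132]}, {"claw": 0.5, "linear": [0.4, 0.29, 0.38], "rotation": [0, 0, 0]}, {"claw": 0.5, "linear": [0.4, 0.29, 0.38], "rotation": [0, 0, 0]}, {"claw": 0.5, "linear": [0.6, 0, 0], "rotation": [0, 0, 0]}, {"claw": 0.5, "linear": [0.4, 0, 0], "rotation": [0, 0, 0]}, {"claw": 0.5, "linear": [0, 0, 0], "rotation": [0, 0, 0]}]'

```text
time: 42.93
position: [0.5858, 0.1349, 0.1033]
tool_rot: [-1.154, 1.248, 1.152]
ft_force: [-0.5, 0.1, 0.0]
grip_width: 0.498
```

```bash
python3 - <<'E'
from h import *
where()
P=Plan();P.t([.585,.1415,.085],down(86.2),near=False,n=2).t([.585,.1415,.05],n=4)
E
```

```text
t 42.9333 gp [0.5859 0.135  0.122 ] x [-0.002 -0.003 -1.   ] z [ 0.077  0.997 -0.003] j [ 0.63  0.6  -1.19  1.69  0.59  1.26  0.8 ] w 43.3 F [-0.5  0.1  0. ] T [ 0.15 -0.12 -0.01]
  1 x claw 0 lin 0 rot [-0.0067 -0.0018 -0.0008]
  2 x claw 0 lin [0.366 0.026 0.13 ] rot 0
  4 x claw 0 lin [0.35 0.   0.  ] rot 0
```

play_rows --targets '[{"claw": 0.5, "linear": [0.3, 0.026, 0.13], "rotation": [-0.007, 0, 0]}, {"claw": 0.5, "linear": [0.3, 0.026, 0.13], "rotation": [0, 0, 0]}, {"claw": 0.5, "linear": [0.35, 0, 0], "rotation": [0, 0, 0]}, {"claw": 0.5, "linear": [0.35, 0, 0], "rotation": [0, 0, 0]}, {"claw": 0.5, "linear": [0.35, 0, 0], "rotation": [0, 0, 0]}, {"claw": 0.5, "linear": [0.2, 0, 0], "rotation": [0, 0, 0]}, {"claw": 0.5, "linear": [0, 0, 0], "rotation": [0, 0, 0]}]'

```text
time: 43.52
position: [0.5846, 0.1427, 0.0516]
tool_rot: [-1.166, 1.241, 1.163]
ft_force: [0.5, 0.7, 0.7]
grip_width: 0.501
```

```bash
python3 - <<'E'
from h import *
where()
P=Plan();P.t([.585,.1415,.05],down(86.2),near=False,n=2)
E
```

```text
t 43.5167 gp [0.5846 0.1427 0.0703] x [-0.001 -0.004 -1.   ] z [ 0.062  0.998 -0.004] j [ 0.58  0.66 -1.14  1.73  0.65  1.19  0.77] w 43.6 F [0.5 0.7 0.7] T [ 0.13 -0.09 -0.01]
  2 x claw 0 lin [ 0.033 -0.01  -0.022] rot 0
```

play_rows --newtons 20 --targets '[{"claw": 1, "linear": [0.02, 0, -0.02], "rotation": [0, 0, 0]}, {"claw": 1, "linear": [0, 0, 0], "rotation": [0, 0, 0]}, {"claw": 1, "linear": [0, 0, 0], "rotation": [0, 0, 0]}, {"claw": 1, "linear": [0, 0, 0], "rotation": [0, 0, 0]}, {"claw": 1, "linear": [0, 0, 0], "rotation": [0, 0, 0]}, {"claw": 1, "linear": [0, 0, 0], "rotation": [0, 0, 0]}, {"claw": 1, "linear": [0, 0, 0], "rotation": [0, 0, 0]}, {"claw": 1, "linear": [0, 0, 0], "rotation": [0, 0, 0]}]'

```text
time: 44.18
position: [0.5853, 0.1411, 0.0519]
tool_rot: [-1.165, 1.242, 1.161]
ft_force: [0.2, 0.0, -0.8]
grip_width: 0.159
```

play_rows --targets '[{"claw": 1, "linear": [0, 0, 0], "rotation": [0.07, 0, 0]}, {"claw": 1, "linear": [0, 0, 0], "rotation": [0.07, 0, 0]}, {"claw": 1, "linear": [0, 0, 0], "rotation": [0.07, 0, 0]}, {"claw": 1, "linear": [0, 0, 0], "rotation": [0.07, 0, 0]}, {"claw": 1, "linear": [0, 0, 0], "rotation": [0.07, 0, 0]}, {"claw": 1, "linear": [0, 0, 0], "rotation": [0.07, 0, 0]}, {"claw": 1, "linear": [0, 0, 0], "rotation": [0.07, 0, 0]}, {"claw": 1, "linear": [0, 0, 0], "rotation": [0.07, 0, 0]}]'

```text
time: 44.85
position: [0.5853, 0.1408, 0.0519]
tool_rot: [-0.464, 1.523, 0.459]
ft_force: [1.3, -0.3, -1.7]
grip_width: 0.159
```

```bash
python3 - <<'E'
from h import *
where(); z=Ro.from_rotvec(get_state()['tool_rot']).as_matrix()[:,2]; print(np.degrees(np.arctan2(z[1],z[0])))
P=Plan();P.t([.585,.1415,.05],down(-33.8),near=False,n=3)
E
```

```text
t 44.85 gp [0.5853 0.1409 0.0706] x [-0.001 -0.003 -1.   ] z [ 0.832  0.555 -0.002] j [ 0.47  0.55 -0.96  1.73  0.5   1.12 -0.05] w 13.8 F [ 1.3 -0.3 -1.7] T [-0.01 -0.19 -0.02]
33.732777879751914
  10 x claw 0 lin 0 rot [0.075  0.     0.0002]
  3 x claw 0 lin [ 0.025  0.005 -0.008] rot 0
```

play_rows --targets '[{"claw": 1, "linear": [0, 0, 0], "rotation": [0.073, 0, 0]}, {"claw": 1, "linear": [0, 0, 0], "rotation": [0.073, 0, 0]}, {"claw": 1, "linear": [0, 0, 0], "rotation": [0.073, 0, 0]}, {"claw": 1, "linear": [0, 0, 0], "rotation": [0.073, 0, 0]}, {"claw": 1, "linear": [0, 0, 0], "rotation": [0.073, 0, 0]}, {"claw": 1, "linear": [0, 0, 0], "rotation": [0.073, 0, 0]}, {"claw": 1, "linear": [0, 0, 0], "rotation": [0.073, 0, 0]}, {"claw": 1, "linear": [0, 0, 0], "rotation": [0.073, 0, 0]}, {"claw": 1, "linear": [0, 0, 0], "rotation": [0.073, 0, 0]}, {"claw": 1, "linear": [0, 0, 0], "rotation": [0.04, 0, 0]}]'

```text
time: 45.68
position: [0.585, 0.1408, 0.0518]
tool_rot: [0.437, 1.524, -0.444]
ft_force: [0.1, 0.7, -1.1]
grip_width: 0.161
```

```bash
python3 - <<'E'
from h import *
where(); z=Ro.from_rotvec(get_state()['tool_rot']).as_matrix()[:,2]; print(np.degrees(np.arctan2(z[1],z[0])))
E
```

```text
t 45.6833 gp [0.585  0.1409 0.0705] x [ 0.001 -0.004 -1.   ] z [ 0.846 -0.533  0.003] j [ 0.31  0.46 -0.74  1.74  0.35  1.08 -1.1 ] w 14.0 F [ 0.1  0.7 -1.1] T [-0.1  -0.09 -0.02]
-32.211880475505986
```

play_rows --targets '[{"claw": 0.5, "linear": [0, 0, 0], "rotation": [0.01, 0, 0]}, {"claw": 0.5, "linear": [0, 0, 0], "rotation": [0, 0, 0]}, {"claw": 0.5, "linear": [0, 0, 0], "rotation": [0, 0, 0]}, {"claw": 0.5, "linear": [0, 0, 0], "rotation": [0, 0, 0]}, {"claw": 0.5, "linear": [-0.7, 0, 0], "rotation": [0, 0, 0]}, {"claw": 0.6, "linear": [-0.9, 0, 0], "rotation": [0, 0, 0]}, {"claw": 1, "linear": [-0.9, 0, 0], "rotation": [0, 0, 0]}, {"claw": 1, "linear": [-0.5, 0.5, 0], "rotation": [0, 0, 0]}, {"claw": 1, "linear": [0, 0.9, 0], "rotation": [0, 0, 0]}, {"claw": 1, "linear": [0, 0.9, 0], "rotation": [0, 0, 0]}]'

```text
time: 46.52
position: [0.6154, 0.1864, 0.1297]
tool_rot: [0.444, 1.523, -0.456]
ft_force: [0.3, 0.0, -0.7]
grip_width: 0.208
```

```bash
python3 - <<'E'
from h import *
where()
b=snap('side','s10.png'); a=snap('top','t10.png')
c1=cv2.resize(b[180:260,140:260],(600,400),interpolation=cv2.INTER_CUBIC)
c2=cv2.resize(a[135:190,175:235],(200,183),interpolation=cv2.INTER_CUBIC)
cv2.imwrite('pics/c10.png',np.hstack([c1,np.pad(c2,((0,217),(0,0),(0,0)))]))
s=st(.032,.19)-[.002,.0015]; print(s)
P=Plan();P.t([*s,.08],down(-10),near=False)
E
```

```text
t 46.5167 gp [0.6154 0.1865 0.1484] x [-0.001 -0.008 -1.   ] z [ 0.84  -0.543  0.003] j [ 0.24  0.47 -0.76  1.56  0.34  1.25 -1.15] w 18.1 F [ 0.3  0.  -0.7] T [-0.03 -0.08 -0.03]
[0.64836123 0.18737586]
  4 x claw 0 lin 0 rot [-0.0628  0.      0.0006]
  2 x claw 0 lin [0.988 0.048 0.663] rot 0
```

View pics/c10.png

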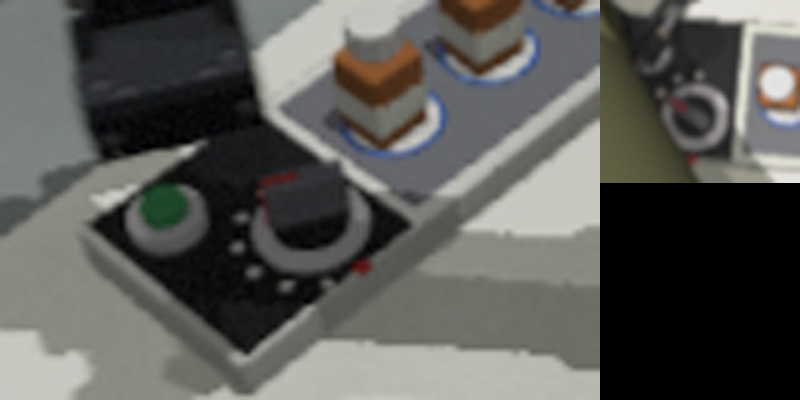

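```bash
python3 - <<'E'
from h import *
for nm,f,box in(('side','pics/s10.png',(185,235,185,235)),('top','pics/t10.png',(155,185,185,220))):
    a=cv2.imread(f).astype(int); y0,y1,x0,x1=box
    m=(a[...,2]>85)&(a[...,2]>1.9*a[...,1])&(a[...,2]>1.9*a[...,0]); ys,xs=np.nonzero(m[y0:y1,x0:x1]); xs+=x0;ys+=y0
    W=plane(nm,np.c_[xs,ys],.074)[:,:2]-[.5872,.1429]
    ang=YAW*57.3-180-np.degrees(np.arctan2(W[:,1],W[:,0])); ok=(np.hypot(*W.T)<.03)
    print(nm,[(x,y,round(t%360)) for x,y,t in zip(xs[ok],ys[ok],ang[ok])])
E
```

```text
side []
top [(np.int64(198), np.int64(166), 121)]
```

play_rows --targets '[{"claw": 1, "linear": [0, 0, 0], "rotation": [-0.063, 0, 0]}, {"claw": 1, "linear": [0, 0, 0], "rotation": [-0.063, 0, 0]}, {"claw": 1, "linear": [0, 0, 0], "rotation": [-0.063, 0, 0]}, {"claw": 1, "linear": [0, 0, 0], "rotation": [-0.063, 0, 0]}, {"claw": 1, "linear": [0.5, 0.048, 0.663], "rotation": [0, 0, 0]}, {"claw": 1, "linear": [0.5, 0.048, 0.5], "rotation": [0, 0, 0]}, {"claw": 1, "linear": [0, 0, 0], "rotation": [0, 0, 0]}]'

```text
time: 47.2
position: [0.6429, 0.1874, 0.103]
tool_rot: [0.109, 1.571, -0.117]
ft_force: [-1.2, -0.4, -1.0]
grip_width: 0.006
```

```bash
python3 - <<'E'
from h import *
where()
P=Plan();P.t([.6484,.1874,.055],down(-10),near=False,n=4)
E
```

```text
t 47.2 gp [0.643  0.1875 0.1217] x [-0.004 -0.005 -1.   ] z [ 0.99  -0.143 -0.003] j [ 0.26  0.57 -0.8   1.51  0.43  1.25 -0.75] w 0.5 F [-1.2 -0.4 -1. ] T [-0.11 -0.08 -0.02]
  1 x claw 0 lin 0 rot [ 0.0196 -0.002   0.0034]
  4 x claw 0 lin [0.48  0.01  0.054] rot 0
```

The pointer measures 121°, which is 4 clicks (120°). Now the button.

play_rows --targets '[{"claw": 1, "linear": [0.46, 0.01, 0.054], "rotation": [0, 0, 0]}, {"claw": 1, "linear": [0.46, 0.01, 0.054], "rotation": [0, 0, 0]}, {"claw": 1, "linear": [0.46, 0.01, 0.054], "rotation": [0, 0, 0]}, {"claw": 1, "linear": [0.4, 0.01, 0], "rotation": [0, 0, 0]}, {"claw": 1, "linear": [0, 0, 0], "rotation": [0, 0, 0]}]'

```text
time: 47.62
position: [0.6447, 0.1864, 0.0541]
tool_rot: [0.108, 1.574, -0.117]
ft_force: [-0.2, -0.3, 0.2]
grip_width: 0.007
```

play_rows --targets '[{"claw": 1, "linear": [0.08, 0, 0], "rotation": [0, 0, 0]}, {"claw": 1, "linear": [0.08, 0, 0], "rotation": [0, 0, 0]}, {"claw": 1, "linear": [0.08, 0, 0], "rotation": [0, 0, 0]}]'

```text
time: 47.87
position: [0.6444, 0.1866, 0.0484]
tool_rot: [0.107, 1.574, -0.117]
ft_force: [-1.6, -1.2, 4.0]
grip_width: 0.007
```

play_rows --targets '[{"claw": 1, "linear": [0.12, 0, 0.05], "rotation": [0, 0, 0]}, {"claw": 1, "linear": [0.15, 0, 0.05], "rotation": [0, 0, 0]}, {"claw": 1, "linear": [0.18, 0, 0], "rotation": [0, 0, 0]}]'

```text
time: 48.12
position: [0.6453, 0.1869, 0.0461]
tool_rot: [0.103, 1.576, -0.12]
ft_force: [-8.8, -5.3, 27.5]
grip_width: 0.01
```

play_rows --targets '[{"claw": 1, "linear": [0.18, 0, 0], "rotation": [0, 0, 0]}, {"claw": 1, "linear": [0.18, 0, 0], "rotation": [0, 0, 0]}]'

```text
time: 48.28
position: [0.6453, 0.1869, 0.0462]
tool_rot: [0.1, 1.574, -0.124]
ft_force: [-9.2, -3.6, 21.4]
grip_width: 0.002
```

The press stalled at z = 46 mm with 21–27 N, so the closed fingertips (30 mm wide) are probably catching the bezel. I'll back off and press with a single fingertip.

play_rows --targets '[{"claw": 1, "linear": [-0.5, 0, 0], "rotation": [0, 0, 0]}, {"claw": 0.54, "linear": [-0.7, 0, 0], "rotation": [0, 0, 0]}, {"claw": 0.54, "linear": [0, 0, 0.6], "rotation": [0, 0, 0]}, {"claw": 0.54, "linear": [0, 0, 0.6], "rotation": [0, 0, 0]}, {"claw": 0.54, "linear": [0, 0, 0], "rotation": [0, 0, 0]}, {"claw": 0.54, "linear": [0, 0, 0], "rotation": [0, 0, 0]}, {"claw": 0.54, "linear": [0, 0, 0], "rotation": [0, 0, 0]}]'

```text
time: 48.87
position: [0.678, 0.1858, 0.0824]
tool_rot: [0.101, 1.566, -0.12]
ft_force: [-0.1, -0.2, -0.9]
grip_width: 0.377
```

```bash
python3 - <<'E'
from h import *
where(); b=snap('side','s11.png')
cv2.imwrite('pics/c11.png',cv2.resize(b[190:250,140:220],(640,480),interpolation=cv2.INTER_CUBIC))
w=get_state()['grip_width']*.087/2+.0075; r=down(-4); c=np.array([.6494,.1882,0])+w*r.as_matrix()[:,2]; print(w,c)
P=Plan();P.t([c[0],c[1],.06],r,near=False,n=3)
E
```

```text
t 48.8667 gp [0.6779 0.186  0.1011] x [ 0.001 -0.012 -1.   ] z [ 0.99  -0.14   0.003] j [ 0.22  0.65 -0.77  1.44  0.47  1.25 -0.75] w 32.8 F [-0.1 -0.2 -0.9] T [ 0.03 -0.05 -0.01]
0.02531286690557783 [6.74651206e-01 1.86434264e-01 1.40514638e-18]
  1 x claw 0 lin 0 rot [-0.0448  0.0013  0.0076]
  3 x claw 0 lin [ 0.297  0.004 -0.039] rot 0
```

View pics/c11.png

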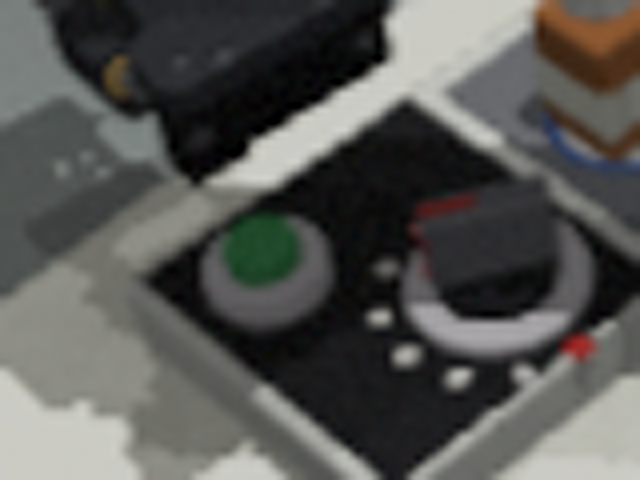

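play_rows --targets '[{"claw": 0.54, "linear": [0.3, 0, -0.04], "rotation": [-0.045, 0, 0.007]}, {"claw": 0.54, "linear": [0.3, 0, -0.02], "rotation": [0, 0, 0]}, {"claw": 0.54, "linear": [0.3, 0, 0], "rotation": [0, 0, 0]}, {"claw": 0.54, "linear": [0.2, 0, 0], "rotation": [0, 0, 0]}, {"claw": 0.54, "linear": [0, 0, 0], "rotation": [0, 0, 0]}]'

```text
time: 49.33
position: [0.6732, 0.1871, 0.0521]
tool_rot: [0.053, 1.57, -0.055]
ft_force: [0.6, 0.3, 1.3]
grip_width: 0.456
```

```bash
python3 - <<'E'
from h import *
where(); P=Plan();P.t([.6768,.1863,.0505],down(-4),near=False,n=2)
E
```

```text
t 49.3333 gp [0.6732 0.1871 0.0708] x [-0.    -0.002 -1.   ] z [ 0.998 -0.069  0.   ] j [ 0.23  0.68 -0.78  1.47  0.49  1.19 -0.69] w 39.7 F [0.6 0.3 1.3] T [-0.02 -0.3  -0.02]
  2 x claw 0 lin [ 0.032 -0.011  0.073] rot 0
```

play_rows --targets '[{"claw": 0.54, "linear": [0.04, -0.01, 0.07], "rotation": [0, 0, 0]}, {"claw": 0.54, "linear": [0.04, 0, 0.07], "rotation": [0, 0, 0]}, {"claw": 0.54, "linear": [0.1, 0, 0], "rotation": [0, 0, 0]}, {"claw": 0.54, "linear": [0.12, 0, 0], "rotation": [0, 0, 0]}]'

```text
time: 49.67
position: [0.6761, 0.1874, 0.0461]
tool_rot: [0.053, 1.571, -0.057]
ft_force: [-5.0, -2.9, 21.7]
grip_width: 0.461
```

play_rows --targets '[{"claw": 0.54, "linear": [0.12, 0, 0], "rotation": [0, 0, 0]}, {"claw": 0.54, "linear": [0.12, 0, 0], "rotation": [0, 0, 0]}]'

```text
time: 49.83
position: [0.6762, 0.1874, 0.0461]
tool_rot: [0.052, 1.571, -0.059]
ft_force: [-6.8, -2.7, 17.1]
grip_width: 0.462
```

```bash
python3 - <<'E'
from h import *
where(); b=snap('side','s12.png')
cv2.imwrite('pics/c12.png',np.hstack([cv2.resize(x[200:240,150:200],(400,320),interpolation=cv2.INTER_CUBIC) for x in(cv2.imread('pics/s11.png'),b)]))
c=[.6503,.1889]
for z in(.03,.036,.042,.048): print(z,proj('side',[*c,z]).round(2), ((proj('side',[*c,z])[0]-[150,200])*8).round())
for f in('pics/s11.png','pics/s12.png'):
    h=cv2.cvtColor(cv2.imread(f),cv2.COLOR_BGR2HSV)[200:240,150:200]; m=(h[...,0]>40)&(h[...,0]<90)&(h[...,1]>90)&(h[...,2]>40); ys,xs=np.nonzero(m); print(f,len(xs),xs.min(),xs.max(),ys.min(),ys.max(),xs.mean(),ys.mean())
E
```

```text
t 49.8333 gp [0.6762 0.1875 0.0648] x [-0.001 -0.005 -1.   ] z [ 0.998 -0.071 -0.001] j [ 0.22  0.69 -0.77  1.47  0.5   1.19 -0.7 ] w 40.2 F [-6.8 -2.7 17.1] T [-0.73  1.92  0.11]
0.03 [[172.32 225.16]] [179. 201.]
0.036 [[171.91 223.69]] [175. 190.]
0.042 [[171.49 222.21]] [172. 178.]
0.048 [[171.07 220.72]] [169. 166.]
pics/s11.png 64 18 26 17 25 22.15625 20.6875
pics/s12.png 31 19 26 19 25 23.193548387096776 22.419354838709676
```

View pics/c12.png

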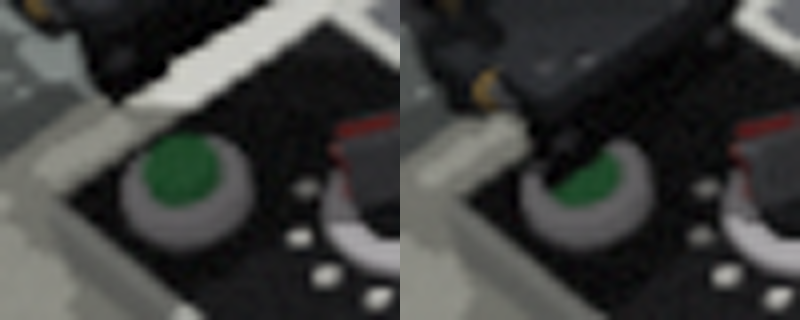

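play_rows --targets '[{"claw": 0.54, "linear": [-0.3, 0, 0], "rotation": [0, 0, 0]}, {"claw": 0.54, "linear": [-0.3, 0, 0], "rotation": [0, 0, 0]}, {"claw": 0.54, "linear": [0, 0, -0.13], "rotation": [0, 0, 0]}, {"claw": 0.54, "linear": [0, 0, -0.13], "rotation": [0, 0, 0]}, {"claw": 0.54, "linear": [0.05, 0, 0], "rotation": [0, 0, 0]}, {"claw": 0.54, "linear": [0, 0, 0], "rotation": [0, 0, 0]}]'

```text
time: 50.38
position: [0.6707, 0.1884, 0.0616]
tool_rot: [0.053, 1.567, -0.059]
ft_force: [0.3, 1.1, -0.5]
grip_width: 0.459
```

play_rows --targets '[{"claw": 0.54, "linear": [0.1, 0, 0], "rotation": [0, 0, 0]}, {"claw": 0.54, "linear": [0.05, 0, 0], "rotation": [0, 0, 0]}]'

```text
time: 50.55
position: [0.6702, 0.188, 0.0565]
tool_rot: [0.053, 1.568, -0.059]
ft_force: [-0.8, -0.1, 0.2]
grip_width: 0.46
```

play_rows --targets '[{"claw": 0.54, "linear": [0.06, 0, 0], "rotation": [0, 0, 0]}, {"claw": 0.54, "linear": [0.05, 0, 0], "rotation": [0, 0, 0]}]'

```text
time: 50.72
position: [0.6698, 0.1878, 0.0524]
tool_rot: [0.052, 1.569, -0.06]
ft_force: [1.0, -1.0, 1.1]
grip_width: 0.458
```

play_rows --targets '[{"claw": 0.54, "linear": [0.06, 0, 0], "rotation": [0, 0, 0]}, {"claw": 0.54, "linear": [0.05, 0, 0], "rotation": [0, 0, 0]}]'

```text
time: 50.88
position: [0.6698, 0.1878, 0.0494]
tool_rot: [0.052, 1.57, -0.06]
ft_force: [-0.5, -0.4, 1.8]
grip_width: 0.457
```

play_rows --targets '[{"claw": 0.54, "linear": [0.06, 0, 0], "rotation": [0, 0, 0]}, {"claw": 0.54, "linear": [0.05, 0, 0], "rotation": [0, 0, 0]}]'

```text
time: 51.05
position: [0.6698, 0.1878, 0.0473]
tool_rot: [0.052, 1.57, -0.06]
ft_force: [-2.3, -0.9, 4.5]
grip_width: 0.459
```

play_rows --targets '[{"claw": 0.54, "linear": [0.06, 0, 0], "rotation": [0, 0, 0]}, {"claw": 0.54, "linear": [0.06, 0, 0], "rotation": [0, 0, 0]}]'

```text
time: 51.22
position: [0.6699, 0.1878, 0.0463]
tool_rot: [0.052, 1.57, -0.061]
ft_force: [-4.7, -1.2, 13.9]
grip_width: 0.466
```

```bash
python3 - <<'E'
from h import *
where(); b=snap('side','s13.png'); a=snap('top','t13.png')
cv2.imwrite('pics/c13.png',np.hstack([cv2.resize(b[200:240,150:200],(400,320),interpolation=cv2.INTER_CUBIC),cv2.resize(a[130:180,170:220],(320,320),interpolation=cv2.INTER_CUBIC)]))
E
```

```text
t 51.2167 gp [0.6698 0.1879 0.065 ] x [ 0.    -0.006 -1.   ] z [ 0.997 -0.072  0.001] j [ 0.22  0.68 -0.77  1.49  0.5   1.18 -0.7 ] w 40.6 F [-4.7 -1.2 13.9] T [-0.51  1.26  0.05]
```

View pics/c13.png

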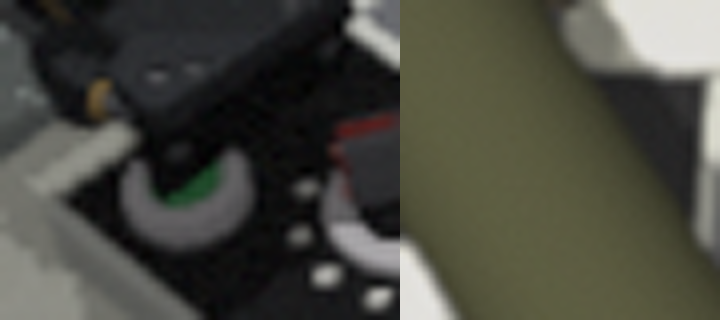

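```bash
python3 - <<'E'
from h import *
for f in('s10','s11','s12','s13'):
    b=cv2.imread(f'pics/{f}.png').astype(int); g=b[...,1]-(b[...,0]+b[...,2])//2
    print(f); print('\n'.join(f'{u}: {g[214:228,u]}  V{b[214:228,u].max(1)}' for u in(173,174,175,176,177)))
E
```

```text
s10
173: [ 1  1 12 31 36 36 35 36 35 35 31 17  2 -1]  V[47 17 30 61 70 72 70 70 72 65 63 74 88 95]
174: [ 0  1  6 35 37 35 36 36 35 34 31  9  1 -1]  V[27 15 22 67 70 69 70 71 68 64 61 79 88 93]
175: [ 0  2  4 25 33 35 36 35 33 31 23  2 -1 -1]  V[17 16 28 80 76 70 70 70 65 62 67 87 94 90]
176: [ 2  4  2  7 16 30 33 32 30 21  8  1 -1 -2]  V[17 14 26 94 91 72 68 65 61 66 82 90 92 85]
177: [ 0  0  1 -2  4  8 13 14 14  7 -1 -1 -1 -1]  V[ 18  16  15  85 100  86  73  70  70  80  90  92  88  81]
s11
173: [ 1  1 12 33 37 38 36 36 36 33 32 19  1 -1]  V[36 14 32 63 71 72 72 73 75 70 65 76 90 95]
174: [ 1  1  8 32 36 35 36 36 35 33 32  8  0 -2]  V[17 14 25 63 71 71 73 73 70 65 63 81 93 96]
175: [ 4 -2  4 22 32 37 36 36 35 32 22  3 -2 -2]  V[15 15 26 69 74 74 74 73 66 63 67 88 95 92]
176: [ 1  1  0  5 18 31 36 32 31 22  9  0 -1 -3]  V[15 14 24 76 81 71 69 65 63 66 83 91 94 88]
177: [-3  1  0 -1  5  8 13 14 15  7  0 -2 -2 -1]  V[17 16 15 69 84 81 75 74 73 83 93 94 90 84]
s12
173: [ 2  0  0  0 -2  2  8 31 38 37 37 20  1 -1]  V[11 16  4  8 13 10 27 66 72 72 71 78 91 97]
174: [ 1  1  2  1  5 10 25 34 36 37 36 10  1 -2]  V[ 8 15  9  9 11 25 54 69 73 75 71 84 93 98]
175: [ 1 -4 -4 -1  6 24 35 37 38 37 27  2 -1 -2]  V[11 13 16  6 44 57 71 74 75 74 73 90 98 93]
176: [-2  1  0 -1  3 18 33 37 35 26  9  1 -2 -2]  V[11  8  8 35 76 79 74 72 70 74 82 94 98 88]
177: [ 1  0 -3  0 -2  4 13 18 16  8  0  0  0 -1]  V[10 12 10 46 88 88 79 78 77 86 92 96 92 87]
s13
173: [ 0 -2  0  1 -1  1  0  0 11 28 35 20  2 -2]  V[24 17 10 14 28 21 12 10 24 56 69 77 90 98]
174: [-3  0  2  2 -3 -2  2  4 27 33 35  9  0 -2]  V[15 13 14  6 11 10 12 11 54 71 72 84 93 96]
175: [ 1  2  0 -2  2 -1 -2 25 35 36 25  3 -2 -2]  V[11 10 12  8  9  6  6 49 70 74 73 90 97 93]
176: [ 5  0  0 -1  0  3 17 32 35 26  8  0 -3 -2]  V[10 12  8 12  6  9 34 65 71 71 82 93 95 86]
177: [-1 -2 -1  2 -4  1 11 16 15  7  0 -2 -2 -2]  V[12 14 10  9 10 32 66 78 77 83 95 98 93 85]
```

While I press, the button's dark side band disappears (V rises from 63 to 72) and its top edge drops by more than 1 px. So the stall was the button's end stop, and the button is fully down. I'll retreat and make the final check.

play_rows --targets '[{"claw": 0.54, "linear": [-0.4, 0, 0], "rotation": [0, 0, 0]}, {"claw": 0.54, "linear": [-0.9, 0, 0], "rotation": [0, 0, 0]}, {"claw": 0.54, "linear": [-0.9, 0, 0], "rotation": [0, 0, 0]}, {"claw": 0.54, "linear": [-0.9, 0, 0], "rotation": [0, 0, 0]}, {"claw": 0.54, "linear": [-0.9, 0, 0], "rotation": [0, 0, 0]}, {"claw": 0.54, "linear": [-0.5, 0.9, 0], "rotation": [0, 0, 0]}, {"claw": 0.54, "linear": [0, 0.9, 0], "rotation": [0, 0, 0]}, {"claw": 0.54, "linear": [0, 0.9, 0], "rotation": [0, 0, 0]}, {"claw": 0.54, "linear": [0, 0.9, 0], "rotation": [0, 0, 0]}, {"claw": 0.54, "linear": [0, 0, 0], "rotation": [0, 0, 0]}]'

```text
time: 52.15
position: [0.6794, 0.2783, 0.1651]
tool_rot: [0.058, 1.564, -0.064]
ft_force: [-1.1, 1.5, -0.9]
grip_width: 0.46
```

```bash
python3 - <<'E'
from h import *
where(); b=snap('side','s14.png'); a=snap('top','t14.png')
cv2.imwrite('pics/c14.png',np.vstack([cv2.resize(b[130:250,140:310],(600,424)),cv2.resize(a[135:190,175:325],(600,176)[:2])]))
h=b.astype(int); m=(h[...,2]>85)&(h[...,2]>1.9*h[...,1])&(h[...,2]>1.9*h[...,0]); 
A=a.astype(int); m=(A[...,2]>85)&(A[...,2]>1.9*A[...,1])&(A[...,2]>1.9*A[...,0]); ys,xs=np.nonzero(m[155:185,185:220]); W=plane('top',np.c_[xs+185,ys+155],.074)[:,:2]-[.5872,.1429]; k=np.hypot(*W.T)<.03
print(((YAW*57.3-180-np.degrees(np.arctan2(W[k,1],W[k,0])))%360).round())
E
```

```text
t 52.15 gp [0.6793 0.2784 0.1838] x [ 0.005 -0.004 -1.   ] z [ 0.997 -0.078  0.006] j [ 0.07  0.65 -0.81  1.26  0.47  1.41 -0.78] w 40.0 F [-1.1  1.5 -0.9] T [0.05 0.04 0.03]
[121. 116.]
```

View pics/c14.png

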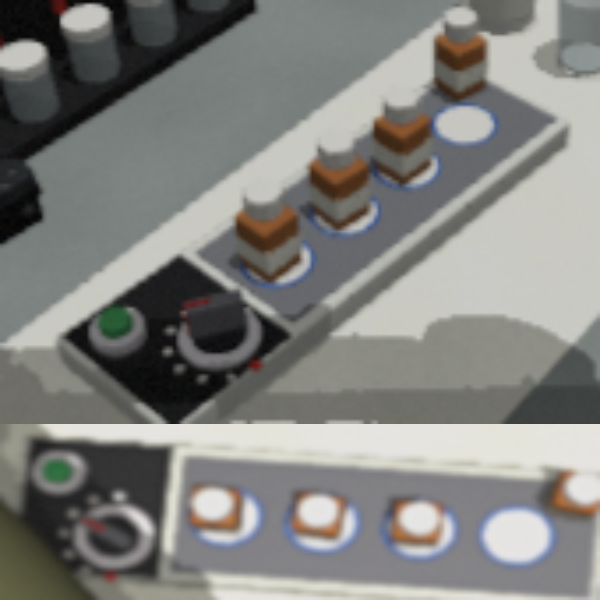

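The final look shows bottle B was knocked off spot 1; it now stands upright beyond the slab's far end. It has to go back. I'll locate it, check when it moved, and plan the approach.

```bash
python3 - <<'E'
from h import *
for f in('s10','s11','s12','s13','s14'):
    m=amber(cv2.imread(f'pics/{f}.png'))[138:175,258:285]; ys,xs=np.nonzero(m); print(f,len(xs),(xs.mean()+258).round(1),(ys.mean()+138).round(1))
o1,d1=ray('top',[320.8,154.7]); o2,d2=ray('side',[270.6,134.5])
A=np.c_[d1[0],-d2[0]]; k=np.linalg.lstsq(A,o2-o1,rcond=None)[0]; print('tri',o1+k[0]*d1[0],o2+k[1]*d2[0])
for z in(.08,.11): print(z,plane('top',[320.8,154.7],z),plane('side',[270.6,134.5],z))
a=cv2.imread('pics/t14.png'); m=amber(a)[140:175,305:335].astype(np.uint8); print('\n'.join(''.join('#' if v else '.' for v in r) for r in m[5:28]))
h=cv2.cvtColor(a,cv2.COLOR_BGR2HSV)
ys,xs=np.nonzero(m); uv=np.c_[xs+305,ys+140]; 
for z in(.056,.086): print(z,cv2.minAreaRect((plane('top',uv,z)[:,:2]*1000).astype(np.float32)))
print('slab corner',st(.07,-.25))
where(); P=Plan(); P.t([.67,.10,.23]).t([.655,-.22,.23])
E
```

```text
s10 142 268.2 149.9
s11 142 268.3 149.7
s12 140 268.2 149.7
s13 140 268.2 149.7
s14 143 268.2 149.8
tri [ 0.63124697 -0.22126426  0.10996183] [ 0.62773533 -0.22374389  0.10979726]
0.08 [[ 0.63564003 -0.22549711  0.08      ]] [[ 0.65398369 -0.25893904  0.08      ]]
0.11 [[ 0.63124138 -0.22125886  0.11      ]] [[ 0.62755673 -0.22350442  0.11      ]]
..............................
..............................
..............................
..............................
..............................
...........#..................
..........##..................
..........#...................
.........#....................
.........#....................
.........#....................
........##....................
........###...................
........###...................
........####..................
........######................
..........#########...........
.............######...........
..............................
..............................
..............................
..............................
..............................
0.056 ((628.6173706054688, -215.0351104736328), (43.65675354003906, 25.041322708129883), 33.02747344970703)
0.086 ((624.4620971679688, -211.11663818359375), (42.64896774291992, 24.463287353515625), 33.02747344970703)
slab corner [ 0.65925957 -0.25267234]
t 52.25 gp [0.6805 0.2734 0.1835] x [ 0.006 -0.008 -1.   ] z [ 0.997 -0.082  0.006] j [ 0.08  0.65 -0.8   1.26  0.47  1.41 -0.77] w 40.0 F [ 0.2 -0.3 -1. ] T [-0.04 -0.08  0.04]
  7 x claw 0 lin [-0.365 -0.994  0.023] rot 0
  13 x claw 0 lin [ 0.008 -0.985  0.035] rot 0
```

play_rows --targets '[{"claw": 0, "linear": [-0.4, -0.99, 0], "rotation": [0, 0, 0]}, {"claw": 0, "linear": [-0.4, -0.99, 0], "rotation": [0, 0, 0]}, {"claw": 0, "linear": [-0.4, -0.99, 0], "rotation": [0, 0, 0]}, {"claw": 0, "linear": [-0.4, -0.99, 0], "rotation": [0, 0, 0]}, {"claw": 0, "linear": [-0.4, -0.99, 0], "rotation": [0, 0, 0]}, {"claw": 0, "linear": [-0.4, -0.99, 0], "rotation": [0, 0, 0]}, {"claw": 0, "linear": [0, -0.99, 0], "rotation": [0, 0, 0]}, {"claw": 0, "linear": [0, -0.99, 0], "rotation": [0, 0, 0]}, {"claw": 0, "linear": [0, -0.99, 0], "rotation": [0, 0, 0]}, {"claw": 0, "linear": [0, -0.99, 0], "rotation": [0, 0, 0]}]'

```text
time: 53.08
position: [0.6568, 0.0054, 0.2265]
tool_rot: [0.056, 1.568, -0.083]
ft_force: [0.9, -0.8, 0.4]
grip_width: 0.99
```

play_rows --targets '[{"claw": 0, "linear": [0, -0.99, -0.03], "rotation": [0, 0, 0]}, {"claw": 0, "linear": [0, -0.99, -0.03], "rotation": [0, 0, 0]}, {"claw": 0, "linear": [0, -0.99, -0.03], "rotation": [0, 0, 0]}, {"claw": 0, "linear": [0, -0.99, -0.03], "rotation": [0, 0, 0]}, {"claw": 0, "linear": [0, -0.99, -0.03], "rotation": [0, 0, 0]}, {"claw": 0, "linear": [0, -0.99, -0.03], "rotation": [0, 0, 0]}, {"claw": 0, "linear": [0, -0.99, -0.03], "rotation": [0, 0, 0]}, {"claw": 0, "linear": [0, -0.99, -0.03], "rotation": [0, 0, 0]}, {"claw": 0, "linear": [0, -0.6, -0.03], "rotation": [0, 0, 0]}]'

```text
time: 53.83
position: [0.6184, -0.2411, 0.2305]
tool_rot: [0.067, 1.572, -0.117]
ft_force: [-0.2, -0.5, 0.2]
grip_width: 1.001
```

play_rows --targets '[{"claw": 0, "linear": [0, 0, 0], "rotation": [0.057, 0, 0]}, {"claw": 0, "linear": [0, 0, 0], "rotation": [0.057, 0, 0]}, {"claw": 0, "linear": [0, 0, 0], "rotation": [0, 0, 0]}, {"claw": 0, "linear": [0, 0, 0], "rotation": [0, 0, 0]}]'

```text
time: 54.17
position: [0.6113, -0.2582, 0.2291]
tool_rot: [0.222, 1.56, -0.285]
ft_force: [-0.0, 0.7, 0.3]
grip_width: 0.999
```

```bash
python3 - <<'E'
from h import *
where(); P=Plan(); P.t([.6295,-.2225,.13],down(-15),near=False,n=5,grasp=True).t([.6295,-.2225,.066],n=4,grasp=True)
E
```

```text
t 54.1667 gp [ 0.6115 -0.2575  0.2478] x [-0.01  -0.038 -0.999] z [ 0.948 -0.317  0.002] j [ 0.86  0.43 -0.71  1.39  0.32  1.43 -0.18] w 86.9 F [-0.   0.7  0.3] T [ 0.01 -0.07 -0.03]
  1 x claw 0 lin 0 rot [-0.039   0.0008  0.0253]
  5 x claw 0 lin [0.942 0.313 0.067] rot 0
  4 x claw 0 lin [0.64 0.   0.  ] rot 0
```

play_rows --targets '[{"claw": 0, "linear": [0, 0, 0], "rotation": [-0.039, 0, 0.025]}, {"claw": 0, "linear": [0.94, 0.31, 0.067], "rotation": [0, 0, 0]}, {"claw": 0, "linear": [0.94, 0.31, 0.067], "rotation": [0, 0, 0]}, {"claw": 0, "linear": [0.94, 0.31, 0.067], "rotation": [0, 0, 0]}, {"claw": 0, "linear": [0.94, 0.31, 0.067], "rotation": [0, 0, 0]}, {"claw": 0, "linear": [0.5, 0.2, 0.05], "rotation": [0, 0, 0]}, {"claw": 0, "linear": [0, 0, 0], "rotation": [0, 0, 0]}, {"claw": 0, "linear": [0, 0, 0], "rotation": [0, 0, 0]}]'

```text
time: 54.83
position: [0.6273, -0.2287, 0.1209]
tool_rot: [0.19, 1.558, -0.196]
ft_force: [0.0, -0.6, 0.6]
grip_width: 1.004
```

```bash
python3 - <<'E'
from h import *
where(); P=Plan(); P.t([.6295,-.2225,.069],down(-15),near=False,n=6,grasp=True)
P.t([.6295,-.2225,.12],n=2,grasp=True,claw=1).t([*st(0,-.18),.12],down(-3.8),near=False,n=3,grasp=True,claw=1)
E
```

```text
t 54.8333 gp [ 0.6272 -0.2286  0.1396] x [ 0.004 -0.004 -1.   ] z [ 0.97  -0.243  0.005] j [ 0.83  0.51 -0.71  1.51  0.35  1.24 -0.17] w 87.3 F [ 0.  -0.6  0.6] T [-0.04 -0.13 -0.02]
  1 x claw 0 lin 0 rot [0.0103 0.003  0.002 ]
  6 x claw 0 lin [0.47  0.044 0.004] rot 0
  2 x claw 1 lin [-1.02  0.    0.  ] rot 0
  2 x claw 1 lin 0 rot [-0.0622  0.      0.    ]
  3 x claw 1 lin [ 0.     0.558 -0.511] rot 0
```

play_rows --newtons 28 --targets '[{"claw": 0, "linear": [0.47, 0.044, 0], "rotation": [0.01, 0.003, 0.002]}, {"claw": 0, "linear": [0.47, 0.044, 0], "rotation": [0, 0, 0]}, {"claw": 0, "linear": [0.47, 0.044, 0], "rotation": [0, 0, 0]}, {"claw": 0, "linear": [0.47, 0.044, 0], "rotation": [0, 0, 0]}, {"claw": 0, "linear": [0.45, 0.044, 0], "rotation": [0, 0, 0]}, {"claw": 0, "linear": [0.3, 0.02, 0], "rotation": [0, 0, 0]}, {"claw": 0, "linear": [0, 0, 0], "rotation": [0, 0, 0]}, {"claw": 1, "linear": [0, 0, 0], "rotation": [0, 0, 0]}, {"claw": 1, "linear": [0, 0, 0], "rotation": [0, 0, 0]}, {"claw": 1, "linear": [0, 0, 0], "rotation": [0, 0, 0]}]'

```text
time: 55.67
position: [0.6307, -0.2253, 0.052]
tool_rot: [0.205, 1.557, -0.209]
ft_force: [0.8, 0.5, -0.3]
grip_width: 0.854
```

play_rows --targets '[{"claw": 1, "linear": [0, 0, 0], "rotation": [0, 0, 0]}, {"claw": 1, "linear": [0, 0, 0], "rotation": [0, 0, 0]}, {"claw": 1, "linear": [0, 0, 0], "rotation": [0, 0, 0]}, {"claw": 1, "linear": [0, 0, 0], "rotation": [0, 0, 0]}, {"claw": 1, "linear": [0, 0, 0], "rotation": [0, 0, 0]}, {"claw": 1, "linear": [0, 0, 0], "rotation": [0, 0, 0]}, {"claw": 1, "linear": [0, 0, 0], "rotation": [0, 0, 0]}, {"claw": 1, "linear": [0, 0, 0], "rotation": [0, 0, 0]}]'

```text
time: 56.33
position: [0.632, -0.2259, 0.0545]
tool_rot: [0.204, 1.553, -0.21]
ft_force: [-0.4, -1.1, 0.5]
grip_width: 0.436
```

play_rows --targets '[{"claw": 1, "linear": [-0.3, 0, 0], "rotation": [0, 0, 0]}, {"claw": 1, "linear": [-0.4, 0, 0], "rotation": [0, 0, 0]}, {"claw": 1, "linear": [0, 0.5, -0.45], "rotation": [-0.062, 0, 0]}, {"claw": 1, "linear": [0, 0.5, -0.45], "rotation": [-0.062, 0, 0]}, {"claw": 1, "linear": [0, 0.4, -0.35], "rotation": [0, 0, 0]}, {"claw": 1, "linear": [0, 0, 0], "rotation": [0, 0, 0]}, {"claw": 1, "linear": [0, 0, 0], "rotation": [0, 0, 0]}]'

```text
time: 56.92
position: [0.6072, -0.1863, 0.0763]
tool_rot: [0.044, 1.561, -0.053]
ft_force: [0.2, -0.7, -0.8]
grip_width: 0.438
```

```bash
python3 - <<'E'
from h import *
where(); P=Plan(); P.t([*(st(0,-.18)+[-.001,-.001]),.073],down(-3.8),near=False,n=3,grasp=True,claw=1)
E
```

```text
t 56.9167 gp [ 0.607  -0.1862  0.095 ] x [ 0.009 -0.006 -1.   ] z [ 0.998 -0.062  0.01 ] j [ 0.84  0.5  -0.75  1.64  0.38  1.14 -0.07] w 38.1 F [ 0.2 -0.7 -0.8] T [-0.06 -0.06  0.01]
  1 x claw 1 lin 0 rot [0.0029 0.0062 0.0036]
  3 x claw 1 lin [ 0.293  0.082 -0.194] rot 0
```

play_rows --targets '[{"claw": 1, "linear": [0.22, 0.05, -0.19], "rotation": [0.003, 0.006, 0.0036]}, {"claw": 1, "linear": [0.22, 0.05, -0.19], "rotation": [0, 0, 0]}, {"claw": 1, "linear": [0.22, 0.05, -0.19], "rotation": [0, 0, 0]}, {"claw": 1, "linear": [0, 0, 0], "rotation": [0, 0, 0]}, {"claw": 1, "linear": [0, 0, 0], "rotation": [0, 0, 0]}]'

```text
time: 57.33
position: [0.5931, -0.1845, 0.0587]
tool_rot: [0.055, 1.569, -0.057]
ft_force: [1.0, 0.1, -1.2]
grip_width: 0.434
```

```bash
python3 - <<'E'
from h import *
where(); P=Plan(); P.t([.593,-.182,.0735],down(-3.8),near=False,n=2,grasp=True,claw=1)
s=[.6494+.0275,.1880]
P.t([.593,-.182,.2],n=5).t([.655,.10,.2]).t([s[0],s[1],.09],down(-4),near=False)
E
```

```text
t 57.3333 gp [ 0.5931 -0.1845  0.0774] x [ 0.001 -0.001 -1.   ] z [ 0.997 -0.071  0.001] j [ 0.85  0.5  -0.75  1.69  0.37  1.11 -0.08] w 37.8 F [ 1.   0.1 -1.2] T [-0.02 -0.11 -0.01]
  2 x claw 1 lin [ 0.078  0.05  -0.006] rot 0
  5 x claw 0 lin [-1.162  0.     0.   ] rot 0
  12 x claw 0 lin [0.    0.952 0.144] rot 0
  5 x claw 0 lin [0.88  0.715 0.126] rot 0
```

play_rows --targets '[{"claw": 1, "linear": [0.08, 0.05, 0], "rotation": [0, 0, 0]}, {"claw": 1, "linear": [0.07, 0.05, 0], "rotation": [0, 0, 0]}, {"claw": 1, "linear": [0.05, 0, 0], "rotation": [0, 0, 0]}, {"claw": 1, "linear": [0.04, 0, 0], "rotation": [0, 0, 0]}, {"claw": 1, "linear": [0.04, 0, 0], "rotation": [0, 0, 0]}]'

```text
time: 57.75
position: [0.5933, -0.183, 0.0545]
tool_rot: [0.055, 1.571, -0.06]
ft_force: [-3.6, 0.6, 3.5]
grip_width: 0.436
```

play_rows --targets '[{"claw": 0.3, "linear": [0, 0, 0], "rotation": [0, 0, 0]}, {"claw": 0.3, "linear": [0, 0, 0], "rotation": [0, 0, 0]}, {"claw": 0.3, "linear": [0, 0, 0], "rotation": [0, 0, 0]}, {"claw": 0.3, "linear": [0, 0, 0], "rotation": [0, 0, 0]}, {"claw": 0.3, "linear": [-0.4, 0, 0], "rotation": [0, 0, 0]}, {"claw": 0.3, "linear": [-0.95, 0, 0], "rotation": [0, 0, 0]}, {"claw": 0.3, "linear": [-0.95, 0, 0], "rotation": [0, 0, 0]}, {"claw": 0.3, "linear": [-0.95, 0, 0], "rotation": [0, 0, 0]}, {"claw": 0.4, "linear": [-0.95, 0, 0], "rotation": [0, 0, 0]}, {"claw": 0.54, "linear": [-0.95, 0, 0], "rotation": [0, 0, 0]}]'

```text
time: 58.58
position: [0.5912, -0.181, 0.1855]
tool_rot: [0.057, 1.578, -0.055]
ft_force: [0.1, 0.4, -1.3]
grip_width: 0.616
```

play_rows --targets '[{"claw": 0.54, "linear": [-0.4, 0.95, 0.144], "rotation": [0, 0, 0]}, {"claw": 0.54, "linear": [-0.4, 0.95, 0.144], "rotation": [0, 0, 0]}, {"claw": 0.54, "linear": [0, 0.95, 0.144], "rotation": [0, 0, 0]}, {"claw": 0.54, "linear": [0, 0.95, 0.144], "rotation": [0, 0, 0]}, {"claw": 0.54, "linear": [0, 0.95, 0.144], "rotation": [0, 0, 0]}, {"claw": 0.54, "linear": [0, 0.95, 0.144], "rotation": [0, 0, 0]}, {"claw": 0.54, "linear": [0, 0.95, 0.144], "rotation": [0, 0, 0]}, {"claw": 0.54, "linear": [0, 0.95, 0.144], "rotation": [0, 0, 0]}, {"claw": 0.54, "linear": [0, 0.95, 0.144], "rotation": [0, 0, 0]}, {"claw": 0.54, "linear": [0, 0.95, 0.144], "rotation": [0, 0, 0]}]'

```text
time: 59.42
position: [0.6525, 0.0529, 0.2228]
tool_rot: [0.063, 1.557, -0.074]
ft_force: [0.8, 0.1, 0.2]
grip_width: 0.459
```

play_rows --targets '[{"claw": 0.54, "linear": [0, 0.95, 0.144], "rotation": [0, 0, 0]}, {"claw": 0.54, "linear": [0, 0.95, 0.144], "rotation": [0, 0, 0]}, {"claw": 0.54, "linear": [0.3, 0.7, 0.13], "rotation": [0, 0, 0]}, {"claw": 0.54, "linear": [0.6, 0.7, 0.13], "rotation": [0, 0, 0]}, {"claw": 0.54, "linear": [0.6, 0.4, 0.1], "rotation": [0, 0, 0]}, {"claw": 0.54, "linear": [0.4, 0, 0], "rotation": [0, 0, 0]}, {"claw": 0.54, "linear": [0, 0, 0], "rotation": [0, 0, 0]}]'

```text
time: 60.0
position: [0.6783, 0.1574, 0.1787]
tool_rot: [0.06, 1.552, -0.061]
ft_force: [0.1, -0.8, 0.1]
grip_width: 0.461
```

```bash
python3 - <<'E'
from h import *
where(); P=Plan(); P.t([.6715,.1878,.085],down(-4),near=False,n=4).t([.6715,.1878,.06],n=2)
snap('side','s15.png')
E
```

```text
t 60.0 gp [0.678  0.1574 0.1973] x [ 0.018 -0.001 -1.   ] z [ 0.997 -0.077  0.018] j [ 0.3   0.56 -0.84  1.37  0.43  1.37 -0.61] w 40.1 F [ 0.1 -0.8  0.1] T [-0.08 -0.08  0.03]
  1 x claw 0 lin 0 rot [-0.0046  0.0113 -0.0001]
  4 x claw 0 lin [ 0.937  0.298 -0.089] rot 0
  2 x claw 0 lin [0.5 0.  0. ] rot 0
```

play_rows --targets '[{"claw": 0.54, "linear": [0.6, 0.298, -0.09], "rotation": [-0.005, 0.011, 0]}, {"claw": 0.54, "linear": [0.9, 0.298, -0.09], "rotation": [0, 0, 0]}, {"claw": 0.54, "linear": [0.9, 0.298, -0.09], "rotation": [0, 0, 0]}, {"claw": 0.54, "linear": [0.9, 0.298, -0.05], "rotation": [0, 0, 0]}, {"claw": 0.54, "linear": [0.6, 0.05, 0], "rotation": [0, 0, 0]}, {"claw": 0.54, "linear": [0, 0, 0], "rotation": [0, 0, 0]}, {"claw": 0.54, "linear": [0, 0, 0], "rotation": [0, 0, 0]}]'

```text
time: 60.63
position: [0.6789, 0.1761, 0.0845]
tool_rot: [0.063, 1.56, -0.071]
ft_force: [0.2, 0.1, 1.0]
grip_width: 0.46
```

```bash
python3 - <<'E'
from h import *
where(); P=Plan(); P.t([.6715,.1878,.055],down(-4),near=False,n=3)
E
```

```text
t 60.6333 gp [0.6788 0.1762 0.1032] x [ 0.009 -0.005 -1.   ] z [ 0.996 -0.085  0.01 ] j [ 0.25  0.65 -0.8   1.45  0.48  1.24 -0.69] w 40.0 F [0.2 0.1 1. ] T [-0.   -0.13 -0.01]
  1 x claw 0 lin 0 rot [-0.01   0.006  0.003]
  3 x claw 0 lin [ 0.394  0.149 -0.11 ] rot 0
```

play_rows --targets '[{"claw": 0.54, "linear": [0.3, 0.16, -0.11], "rotation": [-0.01, 0.006, 0.003]}, {"claw": 0.54, "linear": [0.3, 0.16, -0.11], "rotation": [0, 0, 0]}, {"claw": 0.54, "linear": [0.3, 0.16, -0.08], "rotation": [0, 0, 0]}, {"claw": 0.54, "linear": [0, 0, 0], "rotation": [0, 0, 0]}, {"claw": 0.54, "linear": [0.1, 0, 0], "rotation": [0, 0, 0]}, {"claw": 0.54, "linear": [0.1, 0, 0], "rotation": [0, 0, 0]}]'

```text
time: 61.13
position: [0.6757, 0.1872, 0.0602]
tool_rot: [0.058, 1.563, -0.056]
ft_force: [-0.6, 1.3, -0.2]
grip_width: 0.456
```

play_rows --targets '[{"claw": 0.54, "linear": [0.1, 0, 0], "rotation": [0, 0, 0]}, {"claw": 0.54, "linear": [0.1, 0, 0], "rotation": [0, 0, 0]}, {"claw": 0.54, "linear": [0.1, 0, 0], "rotation": [0, 0, 0]}, {"claw": 0.54, "linear": [0.1, 0, 0], "rotation": [0, 0, 0]}, {"claw": 0.54, "linear": [0.1, 0, 0], "rotation": [0, 0, 0]}]'

```text
time: 61.55
position: [0.6763, 0.1876, 0.048]
tool_rot: [0.058, 1.562, -0.056]
ft_force: [-1.4, -0.2, 4.9]
grip_width: 0.461
```

play_rows --targets '[{"claw": 0.54, "linear": [0.12, 0, 0], "rotation": [0, 0, 0]}, {"claw": 0.54, "linear": [0.12, 0, 0], "rotation": [0, 0, 0]}, {"claw": 0.54, "linear": [0.12, 0, 0], "rotation": [0, 0, 0]}]'

```text
time: 61.8
position: [0.6764, 0.1876, 0.0464]
tool_rot: [0.056, 1.562, -0.059]
ft_force: [-6.5, -3.6, 16.8]
grip_width: 0.464
```

play_rows --targets '[{"claw": 0.54, "linear": [-0.4, 0, 0], "rotation": [0, 0, 0]}, {"claw": 0.54, "linear": [-0.9, 0, 0], "rotation": [0, 0, 0]}, {"claw": 0.54, "linear": [-0.9, 0, 0], "rotation": [0, 0, 0]}, {"claw": 0.54, "linear": [-0.9, 0, 0], "rotation": [0, 0, 0]}, {"claw": 0.54, "linear": [-0.9, 0, 0], "rotation": [0, 0, 0]}, {"claw": 0.54, "linear": [-0.5, 0.9, 0], "rotation": [0, 0, 0]}, {"claw": 0.54, "linear": [0, 0.9, 0], "rotation": [0, 0, 0]}, {"claw": 0.54, "linear": [0, 0.9, 0], "rotation": [0, 0, 0]}, {"claw": 0.54, "linear": [0, 0.9, 0], "rotation": [0, 0, 0]}, {"claw": 0.54, "linear": [0, 0, 0], "rotation": [0, 0, 0]}]'

```text
time: 62.63
position: [0.686, 0.2773, 0.1661]
tool_rot: [0.063, 1.555, -0.064]
ft_force: [-1.3, 0.3, 0.5]
grip_width: 0.462
```

```bash
python3 - <<'E'
from h import *
where(); b=snap('side','s16.png'); a=snap('top','t16.png')
c1=cv2.resize(b[130:250,140:310],(600,424)); c2=cv2.resize(a[135:180,175:325],(590,177))
for y in(-.18,-.102,-.024,.054):
    p=(proj('top',[*st(0,y),.11])[0]+.5-[175,135])*590/150; cv2.drawMarker(c2,tuple(int(v) for v in p),(255,0,255),cv2.MARKER_CROSS,8,1)
cv2.imwrite('pics/c16.png',np.vstack([c1[:420],np.pad(c2,((0,0),(0,10),(0,0)))]))
A=a.astype(int); m=(A[...,2]>85)&(A[...,2]>1.9*A[...,1])&(A[...,2]>1.9*A[...,0]); ys,xs=np.nonzero(m[155:185,185:220]); W=plane('top',np.c_[xs+185,ys+155],.074)[:,:2]-[.5872,.1429]; k=np.hypot(*W.T)<.03
print(((YAW*57.3-180-np.degrees(np.arctan2(W[k,1],W[k,0])))%360).round())
E
```

```text
t 62.6333 gp [0.6857 0.2773 0.1848] x [ 0.015 -0.001 -1.   ] z [ 0.997 -0.081  0.015] j [ 0.08  0.66 -0.82  1.25  0.48  1.41 -0.78] w 40.2 F [-1.3  0.3  0.5] T [0.04 0.06 0.02]
[121. 116.]
```

View pics/c16.png

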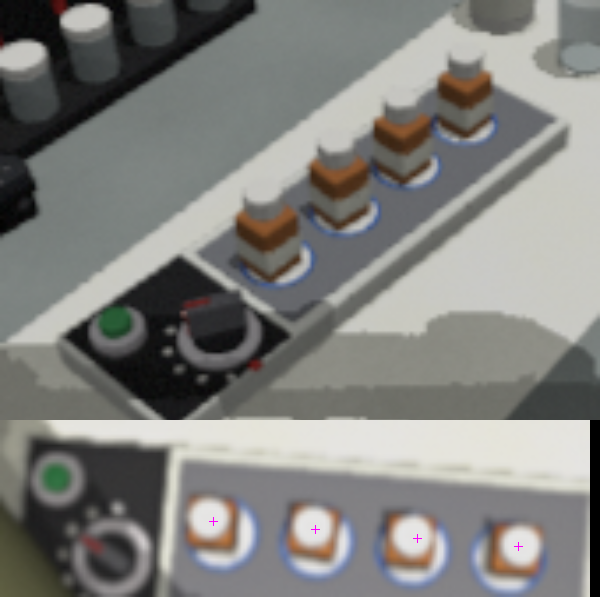

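All four bottles stand on their spots again, the dial reads about 120°, the button has been pressed and the arm is clear. Handing in.

```bash
python3 -c "
from bench import close_job; print(close_job())"
```

```text
the job is handed in; nothing more can be done
None
```

The job is handed in, but one bottle had to be reseated after the dial was already at four clicks, so the order asked for was not fully kept.

**What I did**
- I turned the dial back to its off stop and loaded all four bottles on their own spots with the dial off; two of them had toppled. Then I turned the dial four clicks clockwise, let go, and pressed start.
- A check afterwards showed the spot 1 bottle had been knocked off its spot at around t ≈ 41–46 s. That was after loading and before the first press.
- I put that bottle back with the dial at four clicks and pressed start again. I did not take the dial back to off first, because too few turns were left for a full redo.

**Last checks**
- **Bottles:** all four stand upright. Their caps are within about 3–4 mm of the spot centres in the top view.
- **Dial:** the two readable pointer pixels gave 121° and 116°; four clicks is 120°.
- **Button:** each press went from a light spring force to a hard stop, up to 27 N. During the first press the camera showed the button down. The stop came at tool height 46 mm instead of the expected 42 mm, and I did not resolve that difference.
- **Arm:** it was clear of everything when I handed in.

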